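# Comb lens rods into a kit tray and feed its glide blocks

### The arm

A 6-joint arm with a two-finger parallel gripper is mounted at the origin on the work surface. World frame = base frame: x ahead of the robot, y to its left, z up, the work surface at z = 0. Lengths are in m, angles in rad, forces in N, time in s.
With the tool pointing down it reaches from about 0.375 to 0.9 m from the base axis. Payload 3.1 kg.
Tool frame: the origin (TCP) lies midway between the tips of the shut fingers; the grasp point (between the pads) lies robot.tcp_to_grasp behind it (robot.tcp_to_grasp is the distance from the TCP to the grasp point, in m); z points along the fingers, y is the direction in which the jaws open and shut (so a half turn about z gives the same grasp; the last joint's range is limited). The gripper opens to 87 mm and grips with 3 to 60 N. Pads are 19 mm wide; open, the fingers measure 117 mm over their backs; the gripper's body (75 mm by 190 mm) begins 51 mm behind the grasp point.
Start: joints at [1.006, 0.527, 1.433, -0, 1.181, -0.178], TCP at [0.236, 0.579, 0.196] pointing down, gripper open.
Joint ranges: [-3.08, 3.08], [-0.75, 2.2], [0.22, 2.44], [-1.43, 4.57], [0, 2.65], [-2.85, 2.85]. Speed limits (rad/s): [2.79, 2.79, 3.14, 3.14, 3.14, 3.14].

### API

Orientations are given as a unit quaternion [x, y, z, w].
In Python, from rig import robot, cams, nets gives the robot as it stands. The module is installed in compiled form; this text tells all that it offers.
- The arm moves only by the tool play_rows, never from a script. Its argument "commands" is a list of rows, each an object of numbers: "x", "y", "z": the shift along the tool's x, y, z in mm; "spin": the turn about the tool's z in rad. In form: [{"x": .., "y": .., "z": .., "spin": ..}, ...]. A call has 1 to 8 rows; each row shifts and turns the pose as measured when the row begins, along the tool's axes as they then stand; what a row does not reach is not made up. A row lasts 1/10 s, in which the tool goes at most 50 mm and 8.59 degrees, less where a joint would pass 70% of its speed; a pose out of reach is approached as far as the arm can. A call is refused whole if a number of a shift passes 50 or a number of a turn 0.15, either way. A call with a gripper value outside its range is refused whole. "grip" is the opening, from 0 (shut) to 1 (fully open), set as the call begins (left out, the last holds). The fingers move at their own pace and stop on an object; "newtons" is the grip in N (left out, the last holds). Time passes only in rows, so rows that do not move let the fingers close. It gives the time, the measured TCP pose, the force and the opening at its end, in the units of the state.
- robot.get_obs(): the state, without advancing time (a new reading comes with each control period).
- cams.camera(name): name is "scene" or "top" or "wrist"; returns a dict with "img" (400x640x3 uint8, red, green, blue), "fx", "fy", "cx", "cy" (pixels), "world_to_cam" (4x4, takes a point from world to camera coordinates); the wrist camera has in their place "mount" (4x4, takes a point from camera to tool coordinates, whose origin is the TCP and whose axes are the flange's). Camera axes: x right, y up, looking along -z (the intrinsics and any distortion apply to the point x, -y, -z); pixel columns grow to the right and rows downward; lengths in m; the calibration is good to about 2 mm. A picture is of the moment at which its call begins: read the wrist's pose just before it. There is no depth.
- robot.hand_in(): hands the job in, once; it reports no verdict.
Trained networks look in a picture, given as the dict that the camera call returned (one of the last four; its "shot" number tells which), for a name from the list of things; names that differ only in an ending like _2 or _b are one class to them, and where a whole thing is asked for, a point or a joint stands for the part that bears it (a point fixed in the world has none). Each returns a list of dicts, best first, with "conf" (0 to 1); they miss things now and then, are a little off and sometimes report something else, mostly with a low value. They report only what shows in the picture. A call takes as long as a camera call. They do not tell look-alikes from the thing itself.
- nets.outline_of(picture, name): "region" (400x640 bool, what is visible of it) and "pixel" ([column, row] in pixels, amid what is visible of it).
The state is a dict: "time": time; "q": joint angles; "joint_velocities": joint speeds; "joint_torque": joint torques, N m; "position": TCP position; "tool_rot": TCP orientation; "ft_force": force on the tool from outside, world axes, zero at the start; "moment": the same for the moment, N m; "grip_width": finger opening in m.
Only numpy, scipy, OpenCV 4.12 (cv2) and the standard library are available. Lean on these libraries where they do the work, as an engineer would, in place of code of your own. Each camera call takes 0.05 s, during which the arm holds its last target.

### The job

Make up the lens-carriage repair kit: comb the jumbled lens rods with the rake until every rod lies parallel down in a groove of the kit tray (the polished rods must not be touched by the gripper), and hang the rake back upright in its stand. Then lay each glide block that is there lengthwise in the tray's open lead-in and push them with the push stick along the guide channel, under its roof, until they are fully home: the first against the end stop, the others closed up behind it. Keep the stick behind them until they are home, then lay it back on the rubber mat, and leave the lens, screwdriver and remote control where they are.

Things in the scene. Friction and masses are not known exactly. Their poses are not given: they have to be found in the camera images.
- grooves (a point): Kit tray (fixed, grey, 222 x 355 mm): centre of its grooved bed, level with the ridge tops (22 mm over the bench). x runs along the grooves (away from the robot), y across. Seven grooves 134 mm long, pitch 19, 16 wide, 12 deep, between eight 3 mm ridges at y -66.5 to 66.5. Beyond, the bed slopes up at 25 degrees, 36 mm wide. Walls at x +-67, y +-104 inside rise 28 mm above the ridges.
- mouth (a point): Mouth of the channel along the tray's near side: centre of its floor (8 mm over the bench) where the roof begins; axes as for grooves. In +y the channel runs 194 mm to the stop, inside 37 wide, 34 high, roof 3 mm with a 12 mm slit. In -y lies the open lead-in, 153 mm long, same floor: rails 10 mm high, 46 mm apart, narrowing to 37 over the 30 mm before the mouth.
- stop (a point): Face of the end stop at the channel's closed end, on the centre line, at floor height; axes as for the mouth. The leading glide block is fully home when it touches this face (its centre 30 mm before it), the next when it touches the first (90 mm before it), and so on.
- mat: Black rubber mat, 270 x 140 x 3 mm, fixed on the bench on the robot's right; origin at its centre underneath, x along its length.
- stick_mid (a point): Push stick: square wooden bar, 220 x 22 x 22 mm, 80 g, with a dark rubber pad on each end, alike either way; this point is its centre, x along its length. It starts lying on the mat.
- stick_end1 (a point): Centre of the push stick's end face at +x (110 mm from its centre).
- stick_end2 (a point): Centre of the push stick's end face at -x (110 mm from its centre).
- stick: The push stick itself; origin at the centre of its underside.
- rake: The rake itself; origin level with the tips of its tines, under its centre.
- rake_grip (a point): Wooden rake, 150 g, 95 mm high: this point is the centre of its upright grip (40 mm along x, 18 mm along y, 50 mm high), which stands on a flat bar (112 x 34 x 10 mm, top face 25 mm below this point). x is along the bar. To be gripped across y from above. It starts on its stand.
- rake_tips (a point): Level of the tips of the rake's six steel tines, under its centre, 70 mm below the grip point: one row along x, 20 mm apart (x -50 to +50 mm), 5 mm thick, 35 mm long below the bar.
- stand_top (a point): Rake stand: fixed dark steel rack 120 x 64 mm, 44 mm high; this point is the centre of its top. Two walls along its x, 20 mm apart inside; the rake's bar rests on the wall tops with the row of tines hanging in the gap between, rake tips 35 mm below this point.
- rod0: A polished, slippery steel lens rod, 12 mm thick, 120 mm long, 100 g; this point is its centre, x along its axis. Four or five rods are there, jumbled in two layers on the ridge tops. On the ridge tops its centre is 6 mm above them; seated in a groove, 6 mm below them.
- rod1: A polished, slippery steel lens rod, 12 mm thick, 120 mm long, 100 g; this point is its centre, x along its axis. Four or five rods are there, jumbled in two layers on the ridge tops. On the ridge tops its centre is 6 mm above them; seated in a groove, 6 mm below them.
- rod2: A polished, slippery steel lens rod, 12 mm thick, 120 mm long, 100 g; this point is its centre, x along its axis. Four or five rods are there, jumbled in two layers on the ridge tops. On the ridge tops its centre is 6 mm above them; seated in a groove, 6 mm below them.
- rod3: A polished, slippery steel lens rod, 12 mm thick, 120 mm long, 100 g; this point is its centre, x along its axis. Four or five rods are there, jumbled in two layers on the ridge tops. On the ridge tops its centre is 6 mm above them; seated in a groove, 6 mm below them.
- rod4: A polished, slippery steel lens rod, 12 mm thick, 120 mm long, 100 g; this point is its centre, x along its axis. Four or five rods are there, jumbled in two layers on the ridge tops. On the ridge tops its centre is 6 mm above them; seated in a groove, 6 mm below them.
- blockA_mid (a point): A black glide block, 60 g, T-shaped: base 60 x 32 x 14 mm, with a rib 14 mm wide and 14 mm high along the whole length of its top (28 mm high in all); this point is its centre, half-way up (at the top face of the base, the foot of the rib), x along its length. Two or three of the three blocks are there, on the bench on the robot's left.
- blockB_mid (a point): A black glide block, 60 g, T-shaped: base 60 x 32 x 14 mm, with a rib 14 mm wide and 14 mm high along the whole length of its top (28 mm high in all); this point is its centre, half-way up (at the top face of the base, the foot of the rib), x along its length. Two or three of the three blocks are there, on the bench on the robot's left.
- blockC_mid (a point): A black glide block, 60 g, T-shaped: base 60 x 32 x 14 mm, with a rib 14 mm wide and 14 mm high along the whole length of its top (28 mm high in all); this point is its centre, half-way up (at the top face of the base, the foot of the rib), x along its length. Two or three of the three blocks are there, on the bench on the robot's left.
- lens: Bystander: black lens barrel, 72 mm across, 85 mm high, standing behind the tray.
- driver: Bystander: screwdriver lying behind the tray, 180 mm long.
- remote: Bystander: white remote control, 150 x 45 x 18 mm, lying behind the tray.
Not all that is in view belongs to the job. Leave any green look-alike of the part that bears blockA_mid alone.

How it is judged:
By the outcome, as a careful person would: the job done as asked, in the order asked, and still so for the second after the job is handed in, with the robot touching nothing.
Of rod3, rod4 only 1 to 2 are there at a start; the rules pass over those that are not, and their reading is None.
Of blockA, blockB, blockC only 2 to 3 are there at a start; the rules pass over those that are not, and their reading is None.
At some moment in a run one of blockA, blockB, blockC, stick may be knocked a few centimetres aside while the robot is not near it.
It also fails if it takes over 210 s, if anything falls off the work surface, if the arm or the gripper's body presses on something with over 40 N, if the wrist force passes 120 N, or if a joint passes its speed limit or range.

## Working session

There is one attempt and no reset: what is moved stays moved. The work goes in short steps, Python scripts to look and compute and a tool call to move; the robot and the scene stay as the last step left them, time stands still between calls to the robot, and variables do not carry over. Pictures are saved under pics/ and viewed, and the job is handed in when it is done.

Besides the shell and the picture viewer there is one more tool, called as name(argument=value, ...) on one line, values as JSON. play_rows: Moves the arm, as the interface text tells. Its arguments: {"type":"object","properties":{"commands":{"type":"array"},"grip":{"type":"number"},"newtons":{"type":"number"}},"required":["commands"]}

```bash
mkdir -p pics; ls; cat > h.py <<'E'
import numpy as np, cv2
from scipy.spatial.transform import Rotation as R
from rig import robot, cams, nets
def save(c,name,crop=None,scale=1):
    im=c["img"][:,:,::-1]
    if crop: im=im[crop[1]:crop[3],crop[0]:crop[2]]
    if scale!=1: im=cv2.resize(im,None,fx=scale,fy=scale,interpolation=cv2.INTER_CUBIC)
    cv2.imwrite("pics/"+name+".png",im)
def w2c(c,o=None):
    if "world_to_cam" in c: return np.array(c["world_to_cam"])
    T=np.eye(4);T[:3,:3]=R.from_quat(o["tool_rot"]).as_matrix();T[:3,3]=o["position"]
    return np.linalg.inv(T@np.array(c["mount"]))
def proj(c,P,M=None):
    M=w2c(c) if M is None else M
    P=np.atleast_2d(P);q=P@M[:3,:3].T+M[:3,3]
    return np.c_[c["cx"]+c["fx"]*q[:,0]/-q[:,2], c["cy"]+c["fy"]*-q[:,1]/-q[:,2]]
def atz(c,px,z,M=None):
    M=w2c(c) if M is None else M
    px=np.atleast_2d(px).astype(float)
    d=np.c_[(px[:,0]-c["cx"])/c["fx"],-(px[:,1]-c["cy"])/c["fy"],-np.ones(len(px))]
    Rm=M[:3,:3];o=-Rm.T@M[:3,3];dw=d@Rm
    return o+dw*((z-o[2])/dw[:,2])[:,None]
E
python3 - <<'E'
from h import *
o=robot.get_obs();print({k:np.round(v,3) for k,v in o.items()});print(robot.tcp_to_grasp)
for n in["scene","top","wrist"]:
    c=cams.camera(n);save(c,n+"0");print(n,{k:(np.round(v,3).tolist()) for k,v in c.items() if k!="img"})
E
```

```text
pics
{'time': np.float64(0.0), 'q': array([ 1.006,  0.528,  1.434, -0.   ,  1.181, -0.179]), 'joint_velocities': array([-0.   , -0.   , -0.001, -0.   , -0.001, -0.001]), 'joint_torque': array([ 1.0000e-03, -4.4005e+01, -1.7659e+01,  6.3000e-02,  5.8000e-02,
       -0.0000e+00]), 'position': array([0.235, 0.578, 0.195]), 'tool_rot': array([ 0.192,  0.981, -0.001, -0.   ]), 'ft_force': array([ 0.169, -1.033, -0.147]), 'moment': array([ 0.011, -0.05 , -0.016]), 'grip_width': np.float64(0.087)}
0.0187
scene {'fx': 469.74, 'fy': 469.74, 'cx': 323.474, 'cy': 194.505, 'world_to_cam': [[-0.322, 0.947, -0.013, 0.098], [-0.749, -0.246, 0.616, 0.374], [0.579, 0.208, 0.788, -2.075], [0.0, 0.0, 0.0, 1.0]], 'shot': 1}
top {'fx': 430.424, 'fy': 430.424, 'cx': 321.137, 'cy': 196.049, 'world_to_cam': [[0.012, -1.0, 0.001, 0.083], [0.996, 0.013, 0.091, -0.552], [-0.091, 0.0, 0.996, -1.309], [0.0, 0.0, 0.0, 1.0]], 'shot': 2}
wrist {'fx': 279.12, 'fy': 279.12, 'cx': 322.747, 'cy': 196.27, 'mount': [[-0.001, 0.954, 0.3, 0.083], [1.0, 0.001, 0.001, 0.0], [0.0, 0.3, -0.954, -0.188], [0.0, 0.0, 0.0, 1.0]], 'shot': 3}
```

View pics/top0.png

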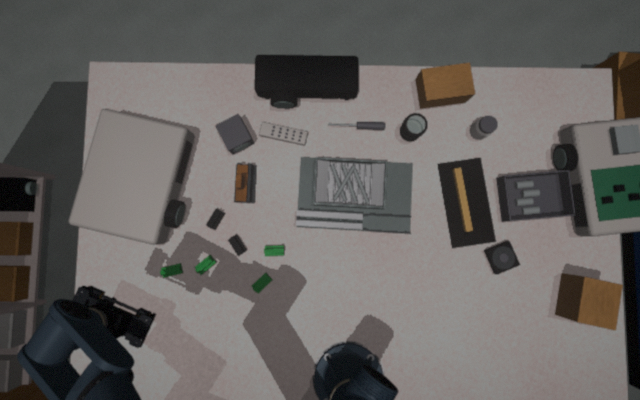

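View pics/scene0.png

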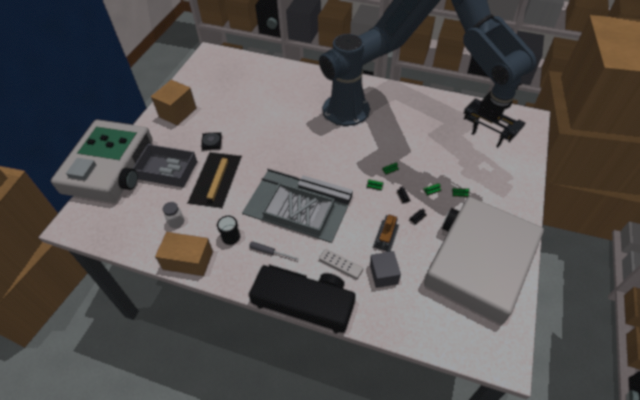

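View pics/wrist0.png

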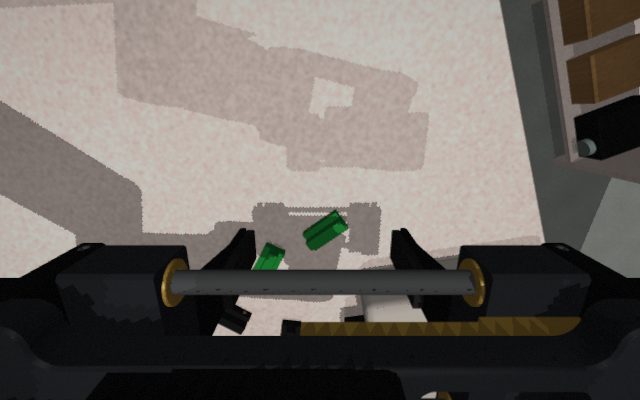

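```bash
python3 - <<'E'
from h import *
c=cams.camera("top");save(c,"t1",(280,140,430,245),5);save(c,"t2",(150,150,300,300),4);
s=cams.camera("scene");save(s,"s1",(240,160,360,245),6)
for n in["grooves","mouth","stop","mat","stick","rake","stand_top","rod0","blockA_mid","rake_grip","stick_end1","stick_end2","lens","driver","remote"]:
    for cc in (c,s):
        print(n,[(round(d["conf"],2),np.round(d["pixel"]).tolist(),int(d["region"].sum())) for d in nets.outline_of(cc,n)])
E
```

```text
grooves [(0.91, [359.0, 196.0], 7502)]
grooves [(0.68, [301.0, 203.0], 4660)]
mouth [(0.62, [358.0, 200.0], 7554)]
mouth [(0.6, [300.0, 206.0], 4718)]
stop [(0.95, [358.0, 198.0], 7923)]
stop [(0.65, [299.0, 202.0], 4509)]
mat [(0.56, [468.0, 204.0], 3262)]
mat [(0.61, [212.0, 178.0], 1520), (0.46, [389.0, 229.0], 263), (0.22, [302.0, 212.0], 61)]
stick [(0.72, [462.0, 200.0], 645)]
stick [(0.64, [215.0, 179.0], 362)]
rake [(0.88, [241.0, 181.0], 428)]
rake [(0.64, [389.0, 228.0], 255)]
stand_top [(0.58, [252.0, 180.0], 359)]
stand_top [(0.85, [381.0, 242.0], 400), (0.68, [229.0, 227.0], 542)]
rod0 [(0.57, [343.0, 184.0], 175), (0.54, [340.0, 183.0], 56), (0.5, [363.0, 187.0], 137), (0.24, [243.0, 185.0], 412)]
rod0 [(0.42, [300.0, 207.0], 77), (0.4, [290.0, 203.0], 85)]
blockA_mid [(0.73, [275.0, 252.0], 215), (0.73, [264.0, 280.0], 201), (0.65, [217.0, 220.0], 216), (0.57, [202.0, 261.0], 243), (0.53, [172.0, 271.0], 213), (0.29, [241.0, 180.0], 467)]
blockA_mid [(0.69, [391.0, 166.0], 130), (0.63, [416.0, 216.0], 155), (0.62, [432.0, 191.0], 147), (0.6, [458.0, 193.0], 156), (0.55, [374.0, 185.0], 134), (0.24, [216.0, 183.0], 381)]
rake_grip [(0.93, [243.0, 183.0], 378)]
rake_grip [(0.71, [387.0, 230.0], 277), (0.39, [416.0, 215.0], 160)]
stick_end1 [(0.88, [464.0, 199.0], 623)]
stick_end1 [(0.92, [218.0, 180.0], 327)]
stick_end2 [(0.88, [464.0, 199.0], 623)]
stick_end2 [(0.92, [218.0, 180.0], 327)]
lens [(0.88, [410.0, 128.0], 602)]
lens [(0.96, [229.0, 229.0], 554), (0.41, [388.0, 228.0], 309)]
driver [(0.56, [369.0, 127.0], 312)]
driver [(0.77, [263.0, 248.0], 210), (0.73, [232.0, 230.0], 574), (0.58, [384.0, 228.0], 282)]
remote [(0.66, [277.0, 133.0], 596), (0.52, [358.0, 197.0], 7455)]
remote [(0.96, [338.0, 261.0], 570), (0.19, [216.0, 181.0], 318)]
```

View pics/t1.png

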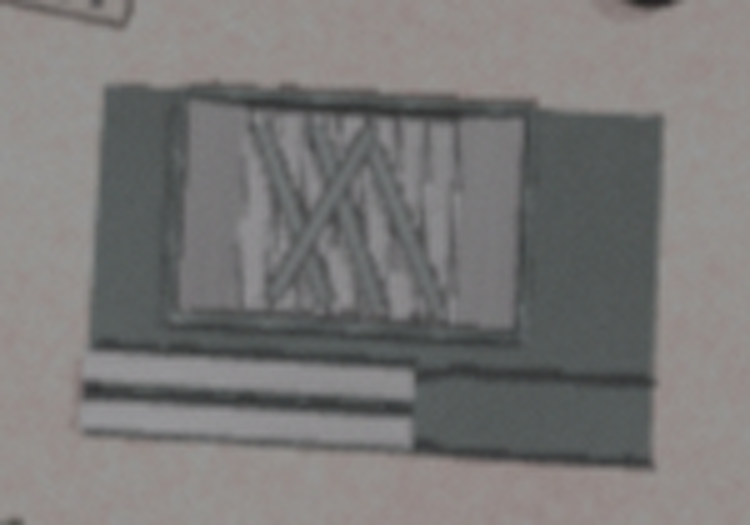

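View pics/t2.png

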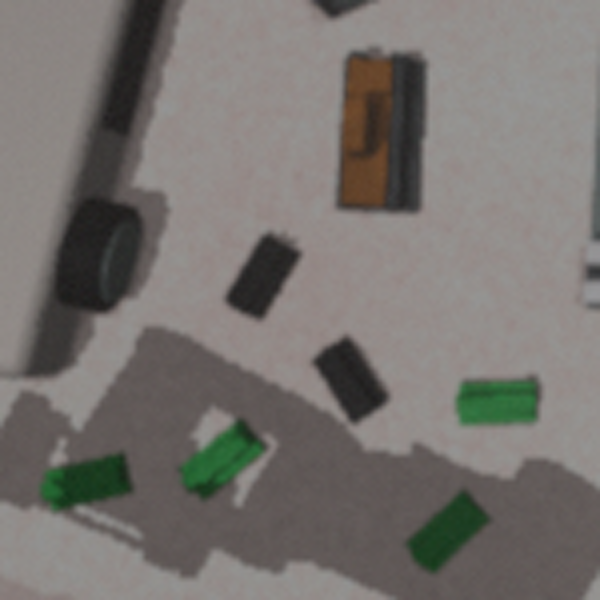

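View pics/s1.png

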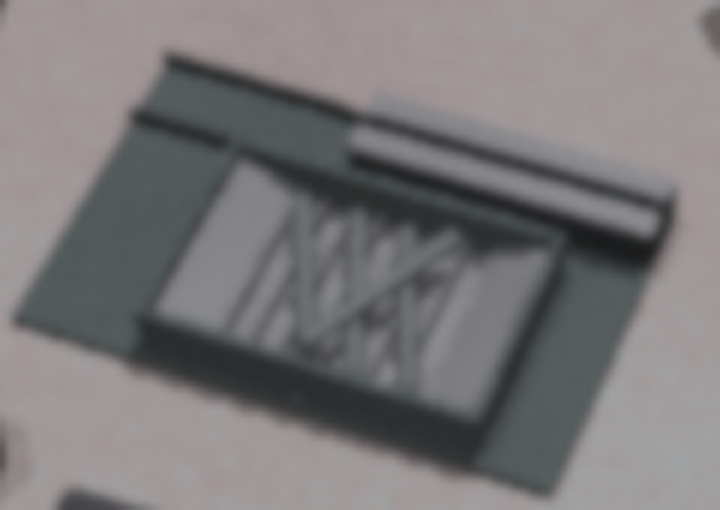

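```bash
python3 - <<'E'
from h import *
c=cams.camera("top")
def t1(p): return [280+p[0]/5,140+p[1]/5]
def t2(p): return [150+p[0]/4,150+p[1]/4]
print("tray outer corners z?",np.round(atz(c,[t1(p) for p in [(105,88),(662,115),(652,465),(92,345)]],0.02),3))
print("wall in",np.round(atz(c,[t1(p) for p in [(190,100),(525,118),(515,330),(180,312)]],0.05),3))
print("roof",np.round(atz(c,[t1(p) for p in [(88,350),(415,368),(412,450),(82,432)]],0.045),3))
print("rake bar",np.round(atz(c,[t2(p) for p in [(345,53),(395,55),(388,210),(340,208)]],0.054),3))
print("grip top",np.round(atz(c,[t2(p) for p in [(375,120)]],0.104),3))
print("blocks",np.round(atz(c,[t2(p) for p in [(264,275),(350,380)]],0.02),3))
print("stick",np.round(atz(c,[(457,167),(467,231)],0.025),3))
E
```

```text
tray outer corners z? [[ 0.672  0.155  0.02 ]
 [ 0.659 -0.195  0.02 ]
 [ 0.44  -0.187  0.02 ]
 [ 0.51   0.16   0.02 ]]
wall in [[ 0.66   0.101  0.05 ]
 [ 0.651 -0.104  0.05 ]
 [ 0.521 -0.098  0.05 ]
 [ 0.529  0.105  0.05 ]]
roof [[ 0.506  0.161  0.045]
 [ 0.497 -0.038  0.045]
 [ 0.448 -0.036  0.045]
 [ 0.456  0.164  0.045]]
rake bar [[0.646 0.35  0.054]
 [0.645 0.312 0.054]
 [0.526 0.314 0.054]
 [0.527 0.35  0.054]]
grip top [[0.588 0.317 0.104]]
blocks [[0.477 0.414 0.02 ]
 [0.397 0.345 0.02 ]]
stick [[ 0.647 -0.333  0.025]
 [ 0.449 -0.36   0.025]]
```

```bash
cat >> h.py <<'E'
def plan(xyz,yaw=None,n=None,vmax=45,smax=0.14,o=None):
    """rows to reach TCP xyz with tool-y heading yaw(mod pi)"""
    o=o or robot.get_obs();p=np.array(o["position"]);Rm=R.from_quat(o["tool_rot"]).as_matrix()
    ty=np.arctan2(Rm[1,1],Rm[0,1]);dy=0 if yaw is None else (yaw-ty+np.pi/2)%np.pi-np.pi/2
    d=np.array(xyz)-p
    k=n or int(max(1,np.ceil(np.linalg.norm(d)*1000/vmax),np.ceil(abs(dy)/smax)))
    print("from",np.round(p,4),"tilt",np.round(Rm[:2,2],3),"yaw",round(ty,3),"dyaw",round(dy,3),"q6",round(o["q"][5],3),"rows",k)
    for i in range(k):
        a=ty+dy*i/k; Y=np.array([np.cos(a),np.sin(a),0]);X=np.cross(Y,[0,0,-1])
        v=d/k*1000; print('{"x":%d,"y":%d,"z":%d,"spin":%.3f},'%(round(v@X),round(v@Y),round(-v[2]),-dy/k),end="")
    print()
E
python3 - <<'E'
from h import *
plan((.3,.52,.28),np.pi/2)
plan((.65,.332,.28),np.pi/2)
E
```

```text
from [0.2357 0.5788 0.1957] tilt [-0. -0.] yaw 1.184 dyaw 0.387 q6 -0.179 rows 3
{"x":-27,"y":-10,"z":-28,"spin":-0.129},{"x":-26,"y":-13,"z":-28,"spin":-0.129},{"x":-24,"y":-17,"z":-28,"spin":-0.129},
from [0.2357 0.5788 0.1957] tilt [-0. -0.] yaw 1.184 dyaw 0.387 q6 -0.179 rows 11
{"x":-43,"y":-7,"z":-8,"spin":-0.035},{"x":-43,"y":-8,"z":-8,"spin":-0.035},{"x":-43,"y":-10,"z":-8,"spin":-0.035},{"x":-42,"y":-11,"z":-8,"spin":-0.035},{"x":-42,"y":-13,"z":-8,"spin":-0.035},{"x":-42,"y":-14,"z":-8,"spin":-0.035},{"x":-41,"y":-16,"z":-8,"spin":-0.035},{"x":-40,"y":-17,"z":-8,"spin":-0.035},{"x":-40,"y":-18,"z":-8,"spin":-0.035},{"x":-39,"y":-20,"z":-8,"spin":-0.035},{"x":-38,"y":-21,"z":-8,"spin":-0.035},
```

play_rows(commands=[{"x": -27,"y": -10,"z": -28,"spin": -0.129},{"x": -26,"y": -13,"z": -28,"spin": -0.129},{"x": -24,"y": -17,"z": -28,"spin": -0.129}], grip=1)

```text
time: 2.1
position: [0.2973, 0.5187, 0.2764]
tool_rot: [-0.01, 1.0, -0.004, -0.004]
ft_force: [0.7, 0.5, 0.2]
grip_width: 0.0872
```

```bash
python3 - <<'E'
from h import *
plan((.65,.332,.28),np.pi/2)
E
```

```text
from [0.2973 0.5187 0.2764] tilt [-0.008 -0.009] yaw 1.592 dyaw -0.021 q6 -0.728 rows 9
{"x":-39,"y":-22,"z":0,"spin":0.002},{"x":-39,"y":-21,"z":0,"spin":0.002},{"x":-39,"y":-21,"z":0,"spin":0.002},{"x":-39,"y":-21,"z":0,"spin":0.002},{"x":-39,"y":-21,"z":0,"spin":0.002},{"x":-39,"y":-21,"z":0,"spin":0.002},{"x":-39,"y":-21,"z":0,"spin":0.002},{"x":-39,"y":-21,"z":0,"spin":0.002},{"x":-39,"y":-21,"z":0,"spin":0.002},
```

play_rows(commands=[{"x": -44,"y": -24},{"x": -44,"y": -24},{"x": -44,"y": -24},{"x": -44,"y": -24},{"x": -44,"y": -24},{"x": -44,"y": -24},{"x": -44,"y": -24},{"x": -44,"y": -20}])

```text
invalid input
```

```bash
python3 - <<'E'
from h import *
o=robot.get_obs();c=cams.camera("wrist");save(c,"w1")
M=w2c(c,o);print(np.round(o["position"],4),o["time"])
np.save("M.npy",M)
for n in["rake","stand_top","blockA_mid"]:
  print(n,[(round(d["conf"],2),np.round(d["pixel"]).tolist(),int(d["region"].sum())) for d in nets.outline_of(c,n)])
E
```

```text
[0.2973 0.5187 0.2764] 2.1
rake [(0.7, [222.0, 327.0], 263)]
stand_top [(0.6, [236.0, 316.0], 442)]
blockA_mid [(0.93, [276.0, 184.0], 691), (0.89, [172.0, 149.0], 793), (0.82, [268.0, 259.0], 516), (0.81, [344.0, 176.0], 733)]
```

View pics/w1.png

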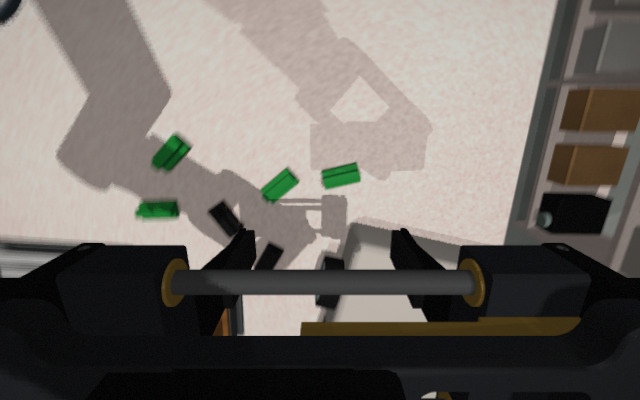

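play_rows(commands=[{"x": -44,"y": -24,"z": 0,"spin": 0},{"x": -44,"y": -24,"z": 0,"spin": 0},{"x": -44,"y": -24,"z": 0,"spin": 0},{"x": -44,"y": -24,"z": 0,"spin": 0},{"x": -44,"y": -24,"z": 0,"spin": 0},{"x": -44,"y": -24,"z": 0,"spin": 0},{"x": -44,"y": -24,"z": 0,"spin": 0},{"x": -44,"y": -20,"z": 0,"spin": 0}])

```text
time: 3.1
position: [0.644, 0.3414, 0.2571]
tool_rot: [-0.012, 1.0, -0.006, -0.017]
ft_force: [1.0, 0.4, 0.3]
grip_width: 0.0872
```

```bash
python3 - <<'E'
from h import *
o=robot.get_obs();c=cams.camera("wrist");save(c,"w2")
M=w2c(c,o);print(np.round(o["position"],4),o["time"],np.round(o["tool_rot"],3))
np.save("M.npy",M)
for n in["rake","stand_top","blockA_mid"]:
  print(n,[(round(d["conf"],2),np.round(d["pixel"]).tolist(),int(d["region"].sum())) for d in nets.outline_of(c,n)])
E
```

```text
[0.644  0.3414 0.2571] 3.1 [-0.012  1.    -0.006 -0.017]
rake [(0.68, [316.0, 130.0], 2033)]
stand_top [(0.67, [307.0, 131.0], 1398)]
blockA_mid [(0.87, [384.0, 55.0], 1088), (0.74, [106.0, 94.0], 30540)]
```

View pics/w2.png

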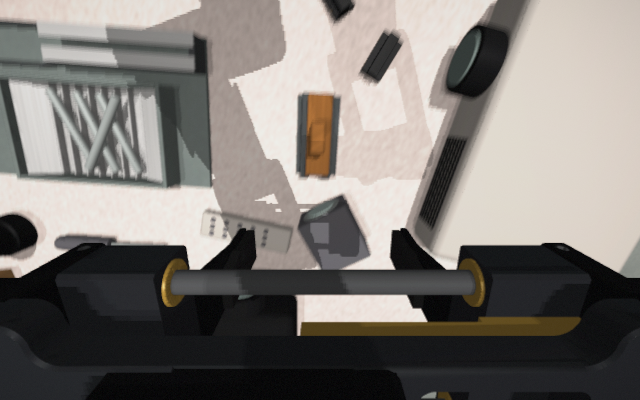

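play_rows(commands=[{"x": 0,"y": 0,"z": 0,"spin": 0},{"x": 0,"y": 0,"z": 0,"spin": 0}])

```text
time: 3.5
position: [0.6394, 0.3443, 0.2548]
tool_rot: [-0.013, 1.0, -0.006, -0.02]
ft_force: [0.1, 0.0, -0.1]
grip_width: 0.0872
```

```bash
python3 - <<'E'
from h import *
o=robot.get_obs();c=cams.camera("wrist");save(c,"w3",(270,80,370,190),5)
M=w2c(c,o);print(np.round(o["position"],4),o["time"],np.round(o["tool_rot"],4))
np.save("M.npy",M)
E
```

```text
[0.6394 0.3443 0.2548] 3.5 [-0.013   0.9997 -0.0058 -0.0199]
```

View pics/w3.png

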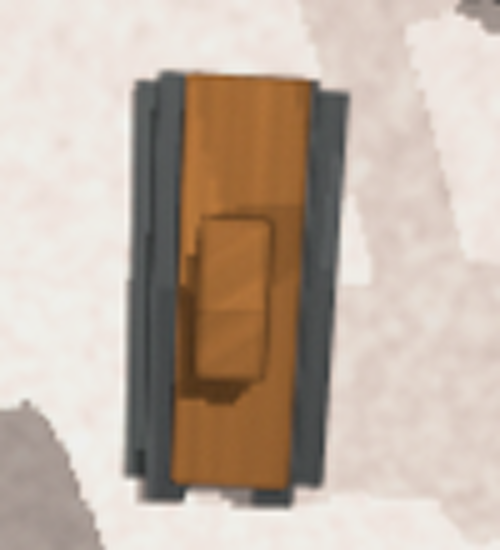

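```bash
python3 - <<'E'
from h import *
c=cams.camera("wrist");o=robot.get_obs();M=w2c(c,o)
f=lambda L:[(270+a/5,80+b/5) for a,b in L]
for L,z in (([(200,215),(270,215),(265,382),(197,378)],.104),([(187,75),(317,80),(293,488),(172,485)],.054)):
    P=atz(c,f(L),z,M);print(np.round(P,4),P.mean(0)); a=P[0]+P[1]-P[2]-P[3];print("ang",np.arctan2(a[1],a[0]))
# tray
save(c,"w4",(0,10,220,190),3.5)
E
```

```text
[[0.5679 0.3259 0.104 ]
 [0.5675 0.3425 0.104 ]
 [0.6071 0.3424 0.104 ]
 [0.6065 0.3257 0.104 ]] [0.58724564 0.33414047 0.104     ]
ang 3.1371515289719616
[[0.5326 0.3192 0.054 ]
 [0.5329 0.3537 0.054 ]
 [0.6433 0.3508 0.054 ]
 [0.6434 0.3162 0.054 ]] [0.58805274 0.33499862 0.054     ]
ang 3.1148190638589885
```

View pics/w4.png

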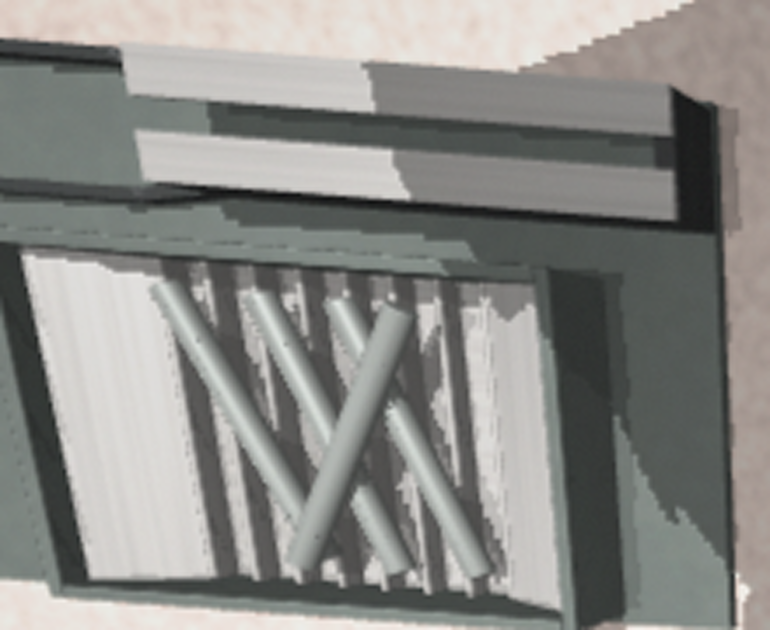

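play_rows(commands=[{"x": 26,"y": -5,"z": 20,"spin": 0.0},{"x": 26,"y": -5,"z": 20,"spin": 0.0},{"x": 0,"y": 0,"z": 20,"spin": 0}])

```text
time: 3.9
position: [0.5848, 0.3357, 0.2011]
tool_rot: [-0.015, 1.0, -0.004, -0.014]
ft_force: [-0.0, 0.1, -1.4]
grip_width: 0.0872
```

```bash
python3 - <<'E'
from h import *
plan((.5877,.3346,.15),np.pi/2-.015,vmax=20)
E
```

```text
from [0.5848 0.3357 0.2011] tilt [-0.028 -0.008] yaw 1.601 dyaw -0.045 q6 -1.247 rows 3
{"x":-1,"y":0,"z":17,"spin":0.015},{"x":-1,"y":0,"z":17,"spin":0.015},{"x":-1,"y":0,"z":17,"spin":0.015},
```

```bash
python3 - <<'E'
s=open("h.py").read()
a=s.index("    for i in range(k):\n        a=ty"); 
s=s[:a]+'''    for i in range(k):
        Ri=Rm@R.from_euler("z",-dy*i/k).as_matrix(); v=Ri.T@(d/k*1000)
        print('{"x":%d,"y":%d,"z":%d,"spin":%.3f},'%(round(v[0]),round(v[1]),round(v[2]),-dy/k),end=" ")
    print()
'''
open("h.py","w").write(s)
E
python3 - <<'E'
from h import *
plan((.5877,.3346,.067),np.pi/2-.015,vmax=22)
E
```

```text
from [0.5848 0.3357 0.2011] tilt [-0.028 -0.008] yaw 1.601 dyaw -0.045 q6 -1.247 rows 7
{"x":-1,"y":0,"z":19,"spin":0.006}, {"x":-1,"y":0,"z":19,"spin":0.006}, {"x":-1,"y":0,"z":19,"spin":0.006}, {"x":-1,"y":0,"z":19,"spin":0.006}, {"x":-1,"y":0,"z":19,"spin":0.006}, {"x":-1,"y":0,"z":19,"spin":0.006}, {"x":-1,"y":0,"z":19,"spin":0.006},
```

play_rows(commands=[{"x": -1,"y": 0,"z": 20,"spin": 0.01},{"x": -1,"y": 0,"z": 20,"spin": 0.01},{"x": -1,"y": 0,"z": 20,"spin": 0.01},{"x": -1,"y": 0,"z": 20,"spin": 0.01},{"x": -1,"y": 0,"z": 15,"spin": 0.005},{"x": 0,"y": 0,"z": 0,"spin": 0}])

```text
time: 4.5
position: [0.5803, 0.3392, 0.1047]
tool_rot: [0.004, 1.0, -0.004, -0.014]
ft_force: [-0.3, 0.0, 0.7]
grip_width: 0.0872
```

```bash
python3 - <<'E'
from h import *
plan((.5877,.3346,.066),np.pi/2-.015,vmax=22)
E
```

```text
from [0.5803 0.3392 0.1047] tilt [-0.028 -0.008] yaw 1.562 dyaw -0.006 q6 -1.202 rows 2
{"x":-4,"y":-2,"z":19,"spin":0.003}, {"x":-4,"y":-2,"z":19,"spin":0.003},
```

play_rows(commands=[{"x": -5,"y": -3,"z": 13,"spin": 0},{"x": -4,"y": -3,"z": 13,"spin": 0},{"x": 0,"y": 0,"z": 12,"spin": 0},{"x": 0,"y": 0,"z": 0,"spin": 0}])

```text
time: 4.9
position: [0.5905, 0.3334, 0.066]
tool_rot: [0.004, 1.0, -0.003, -0.012]
ft_force: [-0.8, -0.3, -0.2]
grip_width: 0.0869
```

```bash
python3 - <<'E'
from h import *
plan((.5877,.3346,.066),np.pi/2-.015,vmax=22)
o=robot.get_obs();c=cams.camera("wrist");save(c,"w5",(150,60,500,320),2.2)
E
```

```text
from [0.5905 0.3334 0.066 ] tilt [-0.023 -0.006] yaw 1.563 dyaw -0.007 q6 -1.216 rows 1
{"x":3,"y":1,"z":0,"spin":0.007},
```

View pics/w5.png

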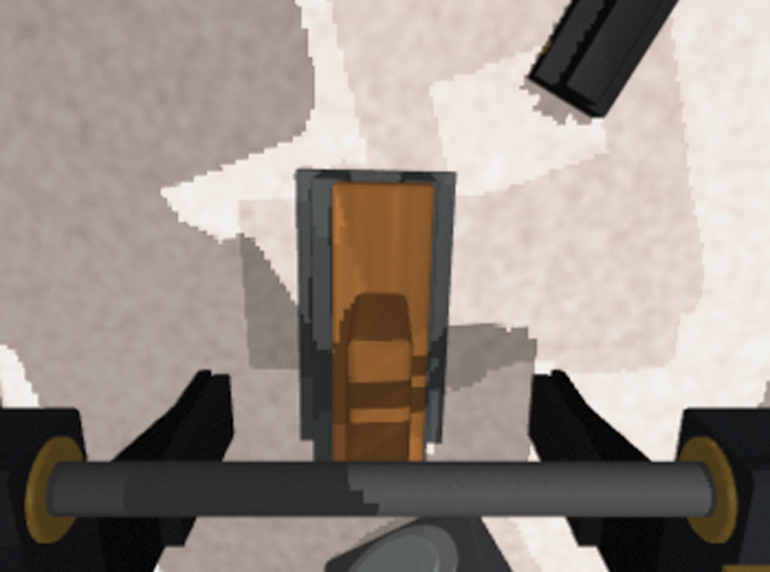

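play_rows(commands=[{"x": 2,"y": 0,"z": 0,"spin": 0},{"x": 0,"y": 0,"z": 0,"spin": 0},{"x": 0,"y": 0,"z": 0,"spin": 0},{"x": 0,"y": 0,"z": 0,"spin": 0},{"x": 0,"y": 0,"z": 0,"spin": 0}], grip=0, newtons=40)

```text
time: 5.45
position: [0.5904, 0.3343, 0.0691]
tool_rot: [0.004, 1.0, -0.002, -0.009]
ft_force: [-0.4, -0.4, -0.1]
grip_width: 0.055
```

play_rows(commands=[{"x": 0,"y": 0,"z": 0,"spin": 0},{"x": 0,"y": 0,"z": 0,"spin": 0},{"x": 0,"y": 0,"z": 0,"spin": 0}])

```text
time: 5.75
position: [0.5906, 0.3345, 0.0696]
tool_rot: [0.004, 1.0, -0.002, -0.009]
ft_force: [-0.3, 0.1, 0.0]
grip_width: 0.0309
```

play_rows(commands=[{"x": 0,"y": 0,"z": 0,"spin": 0},{"x": 0,"y": 0,"z": 0,"spin": 0},{"x": 0,"y": 0,"z": 0,"spin": 0},{"x": 0,"y": 0,"z": 0,"spin": 0}])

```text
time: 6.15
position: [0.5906, 0.3343, 0.0696]
tool_rot: [0.004, 1.0, -0.002, -0.009]
ft_force: [0.5, 0.7, -0.3]
grip_width: 0.0175
```

```bash
python3 - <<'E'
from h import *
plan((.5877,.3346,.066),np.pi/2-.015,vmax=22)
o=robot.get_obs();print(np.round(o["ft_force"],2), o["grip_width"])
# tray fit from wrist picture w4 (taken at earlier pose) -- recompute via saved M
c=cams.camera("wrist");M=np.load("M.npy")
f=lambda L:[(a/3.5,10+b/3.5) for a,b in L]
# roof near mouth corners z=.045 , end corners
P=atz(c,f([(122,45),(672,87),(678,220),(143,180)]),.045,M);print("roof",np.round(P,4))
# bed wall corners inner-top (right-far) z=.05
P=atz(c,f([(545,270),(563,610),(62,590)]),.05,M);print("wall",np.round(P,4))
E
```

```text
from [0.5906 0.3343 0.0696] tilt [-0.017 -0.004] yaw 1.563 dyaw -0.008 q6 -1.215 rows 1
{"x":3,"y":0,"z":4,"spin":0.008}, 
[ 0.5   0.67 -0.32] 0.017538057380923337
roof [[ 0.4525 -0.0336  0.045 ]
 [ 0.4618  0.1684  0.045 ]
 [ 0.5073  0.1662  0.045 ]
 [ 0.4981 -0.0367  0.045 ]]
wall [[ 0.527   0.1157  0.05  ]
 [ 0.6604  0.1057  0.05  ]
 [ 0.6577 -0.1041  0.05  ]]
```

```bash
python3 - <<'E'
from h import *
c=cams.camera("wrist");M=np.load("M.npy")
f=lambda L:[(a/3.5,10+b/3.5) for a,b in L]
y=-.045;ex=np.array([np.cos(y),np.sin(y)]);ey=np.array([-np.sin(y),np.cos(y)]);C=np.array([.589,.001])
def tr(P): d=P[:,:2]-C; return np.round(np.c_[d@ex,d@ey]*1000,1)
print(tr(atz(c,f([(165,285),(310,520),(258,298),(400,570),(340,305),(480,575)]),.028,M)))
print(tr(atz(c,f([(398,312),(303,565)]),.042,M)))
print("bed floor edge",tr(atz(c,f([(165,270),(190,375),(225,575)]),.022,M)))
plan((.5885,-.077,.15),1.526,vmax=20)
E
```

```text
[[-52.1 -56.7]
 [ 40.4 -11.7]
 [-49.7 -19.4]
 [ 59.7  24.7]
 [-49.3  13.8]
 [ 59.4  59.6]]
[[-47.9  47.5]
 [ 57.2  -5.6]]
bed floor edge [[-58.1 -61.3]
 [-16.7 -58.5]
 [ 69.1 -58.5]]
from [0.5906 0.3343 0.0696] tilt [-0.017 -0.004] yaw 1.563 dyaw -0.037 q6 -1.215 rows 21
{"x":0,"y":-20,"z":-4,"spin":0.002}, {"x":0,"y":-20,"z":-4,"spin":0.002}, {"x":0,"y":-20,"z":-4,"spin":0.002}, {"x":0,"y":-20,"z":-4,"spin":0.002}, {"x":0,"y":-20,"z":-4,"spin":0.002}, {"x":0,"y":-20,"z":-4,"spin":0.002}, {"x":0,"y":-20,"z":-4,"spin":0.002}, {"x":0,"y":-20,"z":-4,"spin":0.002}, {"x":0,"y":-20,"z":-4,"spin":0.002}, {"x":0,"y":-20,"z":-4,"spin":0.002}, {"x":0,"y":-20,"z":-4,"spin":0.002}, {"x":0,"y":-20,"z":-4,"spin":0.002}, {"x":0,"y":-20,"z":-4,"spin":0.002}, {"x":0,"y":-20,"z":-4,"spin":0.002}, {"x":0,"y":-20,"z":-4,"spin":0.002}, {"x":-1,"y":-20,"z":-4,"spin":0.002}, {"x":-1,"y":-20,"z":-4,"spin":0.002}, {"x":-1,"y":-20,"z":-4,"spin":0.002}, {"x":-1,"y":-20,"z":-4,"spin":0.002}, {"x":-1,"y":-20,"z":-4,"spin":0.002}, {"x":-1,"y":-20,"z":-4,"spin":0.002},
```

play_rows(commands=[{"x": 0,"y": 0,"z": -10,"spin": 0},{"x": 0,"y": 0,"z": -12,"spin": 0},{"x": 0,"y": 0,"z": -15,"spin": 0},{"x": 0,"y": 0,"z": -15,"spin": 0},{"x": 0,"y": 0,"z": -15,"spin": 0},{"x": 0,"y": 0,"z": -15,"spin": 0},{"x": 0,"y": 0,"z": -10,"spin": 0},{"x": 0,"y": 0,"z": 0,"spin": 0}])

```text
time: 7.05
position: [0.5928, 0.3352, 0.1718]
tool_rot: [0.004, 1.0, -0.001, -0.007]
ft_force: [0.3, -0.2, -1.9]
grip_width: 0.0172
```

play_rows(commands=[{"x": 0,"y": -15,"z": 0,"spin": 0.01},{"x": 0,"y": -25,"z": 0,"spin": 0.01},{"x": 0,"y": -30,"z": 0,"spin": 0.01},{"x": 0,"y": -30,"z": 0,"spin": 0.01},{"x": 0,"y": -30,"z": 0,"spin": 0},{"x": 0,"y": -30,"z": 0,"spin": 0},{"x": 0,"y": -30,"z": 0,"spin": 0},{"x": 0,"y": -30,"z": 0,"spin": 0}])

```text
time: 7.85
position: [0.5781, 0.1042, 0.1678]
tool_rot: [0.023, 1.0, -0.004, -0.012]
ft_force: [0.1, -0.4, -2.3]
grip_width: 0.0172
```

play_rows(commands=[{"x": 0,"y": -30,"z": 0,"spin": 0},{"x": 0,"y": -30,"z": 0,"spin": 0},{"x": 0,"y": -30,"z": 0,"spin": 0},{"x": 0,"y": -30,"z": 0,"spin": 0},{"x": 0,"y": -30,"z": 0,"spin": 0},{"x": 0,"y": -20,"z": 0,"spin": 0},{"x": 0,"y": -10,"z": 0,"spin": 0},{"x": 0,"y": 0,"z": 0,"spin": 0}])

```text
time: 8.65
position: [0.5586, -0.0934, 0.1637]
tool_rot: [0.029, 0.999, -0.004, -0.02]
ft_force: [-0.4, 1.3, -2.2]
grip_width: 0.0176
```

```bash
python3 - <<'E'
from h import *
plan((.5885,-.078,.097),1.526,vmax=15)
c=cams.camera("wrist");save(c,"w6")
c=cams.camera("top");save(c,"t3",(280,140,430,245),5)
E
```

```text
from [ 0.5586 -0.0934  0.1637] tilt [-0.04  -0.007] yaw 1.513 dyaw 0.013 q6 -1.852 rows 5
{"x":-6,"y":4,"z":13,"spin":-0.003}, {"x":-6,"y":4,"z":13,"spin":-0.003}, {"x":-6,"y":4,"z":13,"spin":-0.003}, {"x":-6,"y":3,"z":13,"spin":-0.003}, {"x":-6,"y":3,"z":13,"spin":-0.003},
```

View pics/w6.png

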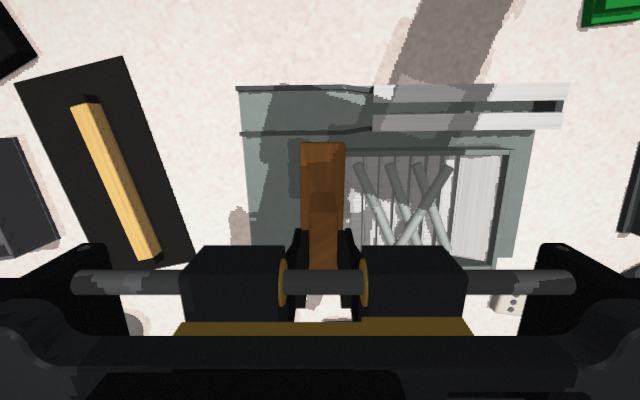

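View pics/t3.png

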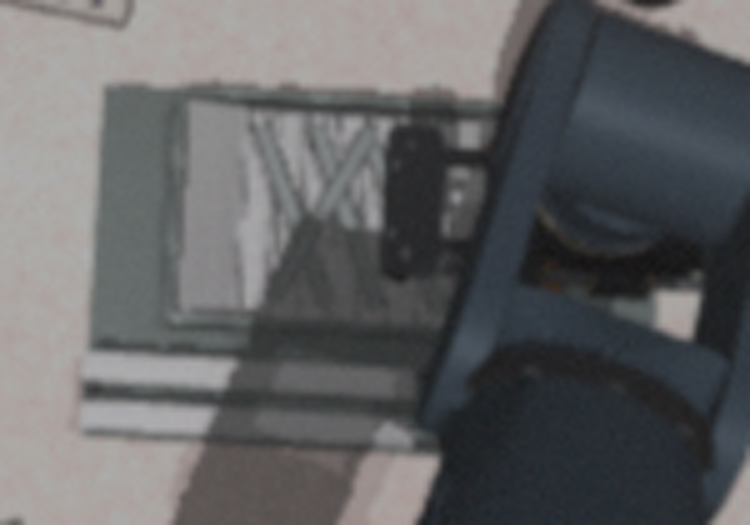

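```bash
python3 - <<'E'
from h import *
o=robot.get_obs();c=cams.camera("wrist");M=w2c(c,o);np.save("M2.npy",M);save(c,"w7",(230,75,580,275),2.28)
E
```

```text
(no output)
```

View pics/w7.png

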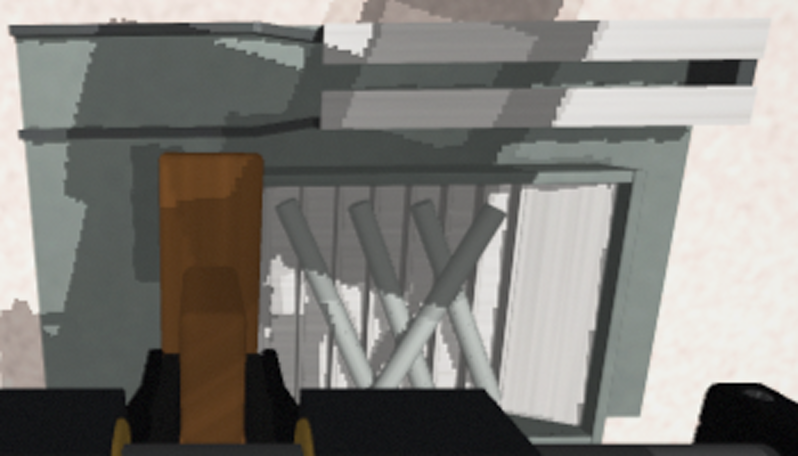

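```bash
python3 - <<'E'
from h import *
c=cams.camera("wrist");M=np.load("M2.npy")
f=lambda L:[(230+a/2.28,75+b/2.28) for a,b in L]
y=-.045;ex=np.array([np.cos(y),np.sin(y)]);ey=np.array([-np.sin(y),np.cos(y)]);C=np.array([.589,.001])
def tr(P): d=P[:,:2]-C; return np.round(np.c_[d@ex,d@ey]*1000,1)
P=atz(c,f([(323,27),(770,18),(750,125),(322,128)]),.045,M);print(np.round(P,4),tr(P))
print("wall in",tr(atz(c,f([(632,172),(270,182)]),.05,M)))
print("ridge +66.5",tr(atz(c,f([(518,185),(500,400)]),.022,M)))
print("floor corner +104 z.0386",tr(atz(c,f([(614,184),(578,425)]),.022+.0168,M)))
print("leadin end",tr(atz(c,f([(10,30),(20,135)]),.018,M)))
E
```

```text
[[ 0.4528 -0.0357  0.045 ]
 [ 0.4605  0.1655  0.045 ]
 [ 0.5075  0.1642  0.045 ]
 [ 0.4977 -0.0366  0.045 ]] [[-134.4  -42.7]
 [-135.7  158.5]
 [ -88.7  159.4]
 [ -89.6  -41.7]]
wall in [[-67.9 104.5]
 [-64.9 -66.4]]
ridge +66.5 [[-58.7  64.6]
 [ 63.5  68.3]]
floor corner +104 z.0386 [[-60.9 103.8]
 [ 70.4 104.3]]
leadin end [[-137.9 -194.1]
 [ -86.8 -193.7]]
```

play_rows(commands=[{"x": -8,"y": 4,"z": 9,"spin": 0},{"x": -8,"y": 4,"z": 9,"spin": 0},{"x": -8,"y": 4,"z": 9,"spin": 0},{"x": -8,"y": 4,"z": 9,"spin": 0},{"x": 0,"y": 0,"z": 9,"spin": 0},{"x": 0,"y": 0,"z": 0,"spin": 0}])

```text
time: 9.45
position: [0.5934, -0.0707, 0.1123]
tool_rot: [0.024, 1.0, -0.003, -0.02]
ft_force: [-0.6, 0.3, -1.4]
grip_width: 0.0176
```

```bash
python3 - <<'E'
from h import *
plan((.5885,-.078,.0936),1.526,vmax=15)
c=cams.camera("scene");save(c,"s3",(240,140,400,260),5)
E
```

```text
from [ 0.5934 -0.0707  0.1123] tilt [-0.041 -0.006] yaw 1.523 dyaw 0.003 q6 -1.807 rows 2
{"x":2,"y":-4,"z":9,"spin":-0.001}, {"x":2,"y":-4,"z":9,"spin":-0.001},
```

View pics/s3.png

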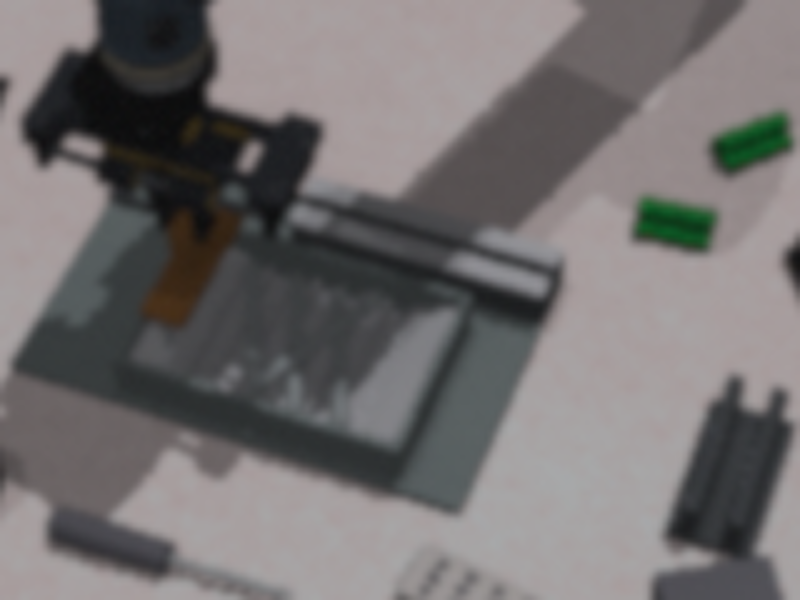

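play_rows(commands=[{"x": 2,"y": -5,"z": 0,"spin": 0},{"x": 2,"y": -5,"z": 2,"spin": 0},{"x": 0,"y": 0,"z": 6,"spin": 0},{"x": 0,"y": 0,"z": 6,"spin": 0},{"x": 0,"y": 0,"z": 3,"spin": 0},{"x": 0,"y": 0,"z": 0,"spin": 0}])

```text
time: 10.1
position: [0.5881, -0.0832, 0.0962]
tool_rot: [0.025, 1.0, -0.004, -0.019]
ft_force: [-1.2, 0.4, -1.5]
grip_width: 0.0172
```

```bash
python3 - <<'E'
from h import *
plan((.5885,-.067,.085),1.526,vmax=3)
E
```

```text
from [ 0.5881 -0.0832  0.0962] tilt [-0.038 -0.007] yaw 1.521 dyaw 0.005 q6 -1.826 rows 7
{"x":0,"y":2,"z":2,"spin":-0.001}, {"x":0,"y":2,"z":2,"spin":-0.001}, {"x":0,"y":2,"z":2,"spin":-0.001}, {"x":0,"y":2,"z":2,"spin":-0.001}, {"x":0,"y":2,"z":2,"spin":-0.001}, {"x":0,"y":2,"z":2,"spin":-0.001}, {"x":0,"y":2,"z":2,"spin":-0.001},
```

play_rows(commands=[{"x": 0,"y": 3,"z": 2,"spin": 0},{"x": 0,"y": 3,"z": 2,"spin": 0},{"x": 0,"y": 3,"z": 2,"spin": 0},{"x": 0,"y": 3,"z": 2,"spin": 0},{"x": 0,"y": 3,"z": 2,"spin": 0},{"x": 0,"y": 3,"z": 1,"spin": 0},{"x": 0,"y": 3,"z": 0,"spin": 0}])

```text
time: 10.8
position: [0.5891, -0.0602, 0.0841]
tool_rot: [0.025, 1.0, -0.004, -0.019]
ft_force: [0.4, 0.4, -2.2]
grip_width: 0.0173
```

```bash
python3 - <<'E'
from h import *
plan((.592,-.03,.085),1.526,vmax=3)
c=cams.camera("wrist");save(c,"w8",(230,75,580,275),2.28)
E
```

```text
from [ 0.5891 -0.0602  0.0841] tilt [-0.037 -0.007] yaw 1.521 dyaw 0.005 q6 -1.789 rows 11
{"x":0,"y":3,"z":0,"spin":-0.000}, {"x":0,"y":3,"z":0,"spin":-0.000}, {"x":0,"y":3,"z":0,"spin":-0.000}, {"x":0,"y":3,"z":0,"spin":-0.000}, {"x":0,"y":3,"z":0,"spin":-0.000}, {"x":0,"y":3,"z":0,"spin":-0.000}, {"x":0,"y":3,"z":0,"spin":-0.000}, {"x":0,"y":3,"z":0,"spin":-0.000}, {"x":0,"y":3,"z":0,"spin":-0.000}, {"x":0,"y":3,"z":0,"spin":-0.000}, {"x":0,"y":3,"z":0,"spin":-0.000},
```

View pics/w8.png

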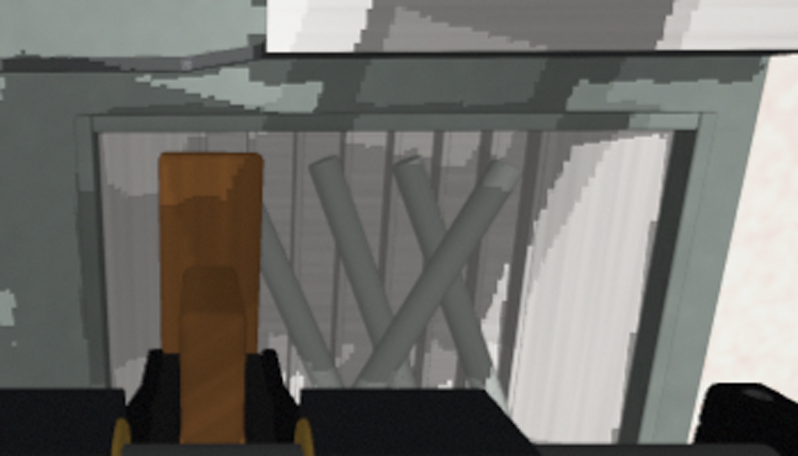

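play_rows(commands=[{"x": 0,"y": 3,"z": -1,"spin": 0},{"x": 0,"y": 3,"z": 0,"spin": 0},{"x": 0,"y": 3,"z": 0,"spin": 0},{"x": 0,"y": 3,"z": 0,"spin": 0},{"x": 0,"y": 3,"z": 0,"spin": 0},{"x": 0,"y": 3,"z": 0,"spin": 0},{"x": 0,"y": 3,"z": 0,"spin": 0},{"x": 0,"y": 3,"z": 0,"spin": 0}])

```text
time: 11.65
position: [0.5904, -0.034, 0.0854]
tool_rot: [0.025, 1.0, -0.004, -0.018]
ft_force: [-0.4, 0.1, -1.1]
grip_width: 0.0173
```

```bash
python3 - <<'E'
from h import *
plan((.592,-.03,.085),1.526,n=1)
c=cams.camera("wrist");save(c,"w9",(230,75,580,275),2.28)
E
```

```text
from [ 0.5904 -0.034   0.0854] tilt [-0.037 -0.007] yaw 1.521 dyaw 0.005 q6 -1.747 rows 1
{"x":-1,"y":4,"z":0,"spin":-0.005},
```

View pics/w9.png

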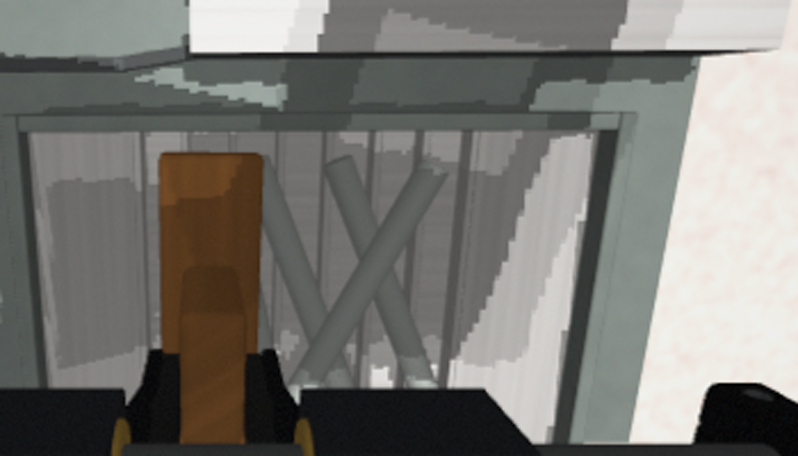

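play_rows(commands=[{"x": 0,"y": 3,"z": 0,"spin": 0},{"x": 0,"y": 3,"z": 0,"spin": 0},{"x": 0,"y": 3,"z": 0,"spin": 0},{"x": 0,"y": 3,"z": 0,"spin": 0},{"x": 0,"y": 3,"z": 0,"spin": 0},{"x": 0,"y": 3,"z": 0,"spin": 0},{"x": 0,"y": 3,"z": 0,"spin": 0}])

```text
time: 12.4
position: [0.5918, -0.0108, 0.0853]
tool_rot: [0.025, 1.0, -0.004, -0.018]
ft_force: [-0.8, 0.8, -1.1]
grip_width: 0.0172
```

```bash
python3 - <<'E'
from h import *
plan((.592,0,.085),1.526,n=1)
c=cams.camera("wrist");save(c,"w10",(230,75,580,275),2.28)
c=cams.camera("scene");save(c,"s4",(240,140,400,260),5)
E
```

```text
from [ 0.5918 -0.0108  0.0853] tilt [-0.036 -0.007] yaw 1.521 dyaw 0.005 q6 -1.71 rows 1
{"x":0,"y":11,"z":0,"spin":-0.005},
```

View pics/w10.png

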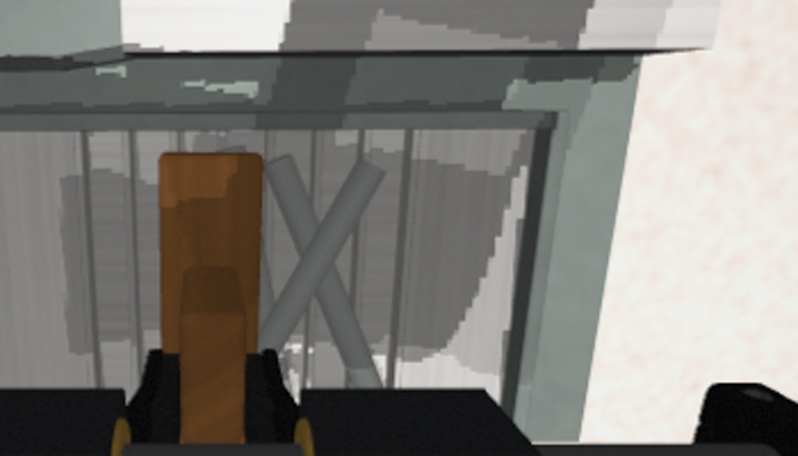

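View pics/s4.png

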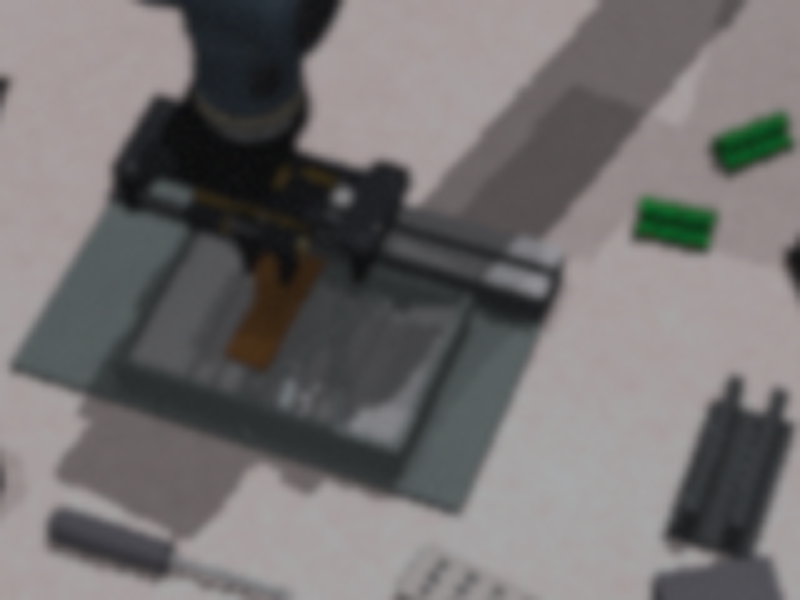

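play_rows(commands=[{"x": 0,"y": 3,"z": 0,"spin": 0},{"x": 0,"y": 3,"z": 0,"spin": 0},{"x": 0,"y": 3,"z": 0,"spin": 0},{"x": 0,"y": 3,"z": 0,"spin": 0},{"x": 0,"y": 3,"z": 0,"spin": 0},{"x": 0,"y": 3,"z": 0,"spin": 0},{"x": 0,"y": 3,"z": 0,"spin": 0}])

```text
time: 13.2
position: [0.5927, 0.0116, 0.085]
tool_rot: [0.025, 1.0, -0.004, -0.018]
ft_force: [-1.1, 0.3, -2.3]
grip_width: 0.0174
```

```bash
python3 - <<'E'
from h import *
plan((.592,0.02,.085),1.526,n=1)
c=cams.camera("wrist");save(c,"w11",(180,75,530,275),2.28)
E
```

```text
from [0.5927 0.0116 0.085 ] tilt [-0.037 -0.007] yaw 1.521 dyaw 0.005 q6 -1.673 rows 1
{"x":1,"y":8,"z":0,"spin":-0.005},
```

View pics/w11.png

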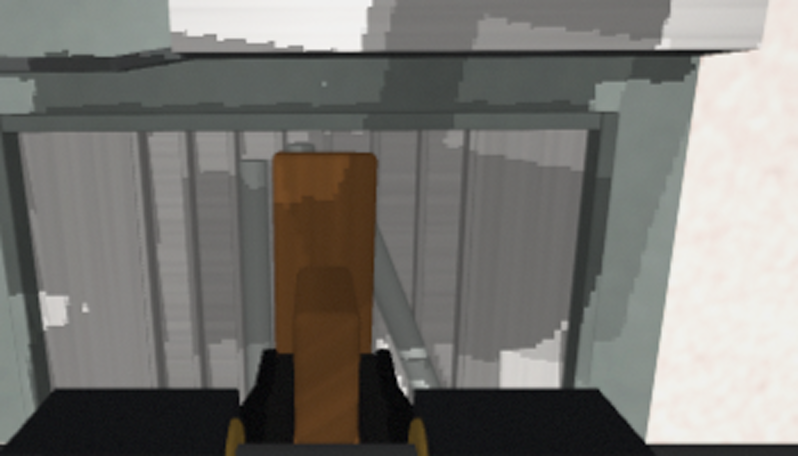

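play_rows(commands=[{"x": 0,"y": 3,"z": 0,"spin": 0},{"x": 0,"y": 3,"z": 0,"spin": 0},{"x": 0,"y": 3,"z": 0,"spin": 0},{"x": 0,"y": 3,"z": 0,"spin": 0},{"x": 0,"y": 3,"z": 0,"spin": 0},{"x": 0,"y": 3,"z": 0,"spin": 0},{"x": 0,"y": 3,"z": 0,"spin": 0}])

```text
time: 13.95
position: [0.5943, 0.025, 0.0862]
tool_rot: [0.022, 1.0, -0.013, -0.018]
ft_force: [-1.0, -6.0, 0.5]
grip_width: 0.0174
```

```bash
python3 - <<'E'
from h import *
plan((.592,0.05,.085),1.526,n=1)
c=cams.camera("wrist");save(c,"w12",(130,75,480,275),2.28)
E
```

```text
from [0.5943 0.025  0.0862] tilt [-0.037 -0.025] yaw 1.527 dyaw -0.001 q6 -1.634 rows 1
{"x":3,"y":25,"z":1,"spin":0.001},
```

View pics/w12.png

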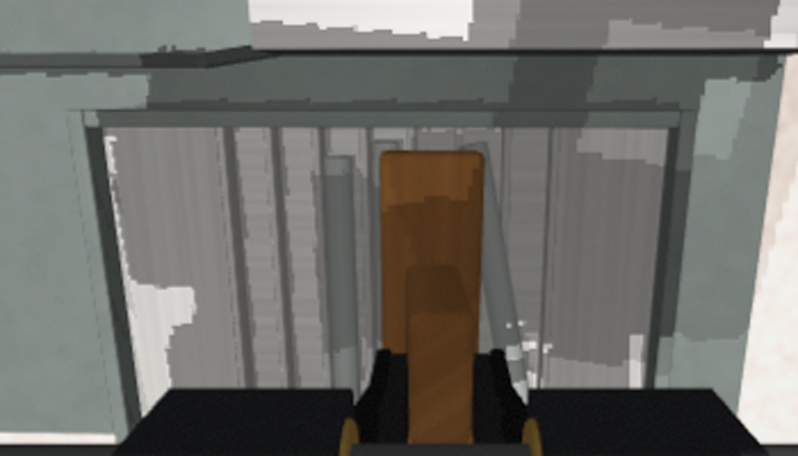

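play_rows(commands=[{"x": 0,"y": -4,"z": 0,"spin": 0},{"x": 0,"y": -4,"z": -1,"spin": 0},{"x": 0,"y": 0,"z": 0,"spin": 0}])

```text
time: 14.3
position: [0.5943, 0.0176, 0.0877]
tool_rot: [0.023, 1.0, -0.012, -0.018]
ft_force: [-0.8, -0.6, -1.4]
grip_width: 0.0175
```

```bash
python3 - <<'E'
from h import *
plan((.592,0.05,.085),1.526,n=1)
c=cams.camera("wrist");save(c,"w13",(130,75,480,275),2.28)
c=cams.camera("scene");save(c,"s5",(250,170,350,245),8)
E
```

```text
from [0.5943 0.0176 0.0877] tilt [-0.036 -0.023] yaw 1.526 dyaw 0.0 q6 -1.648 rows 1
{"x":4,"y":32,"z":2,"spin":-0.000},
```

View pics/w13.png

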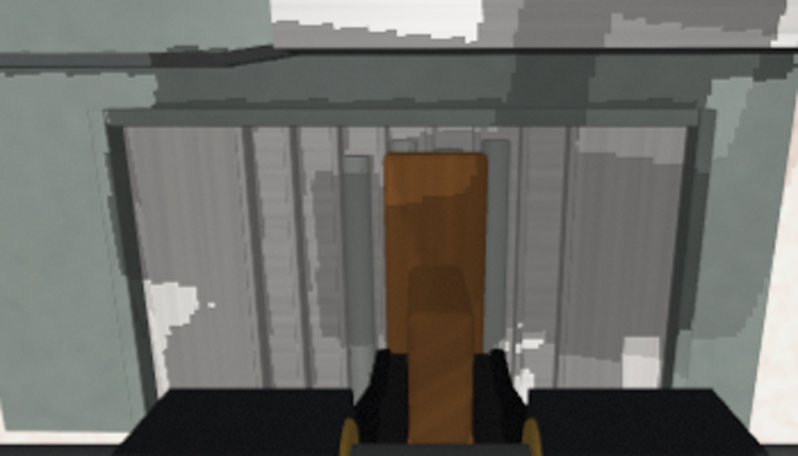

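View pics/s5.png

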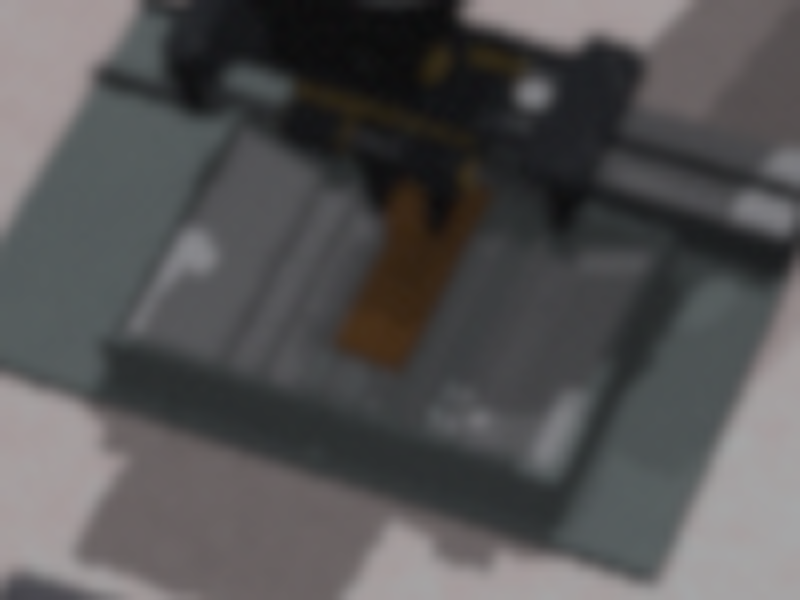

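play_rows(commands=[{"x": 0,"y": 0,"z": -8,"spin": 0},{"x": 0,"y": 0,"z": -12,"spin": 0},{"x": 0,"y": 0,"z": -14,"spin": 0},{"x": 0,"y": -15,"z": -14,"spin": 0},{"x": 0,"y": -25,"z": -8,"spin": 0},{"x": 0,"y": -25,"z": 0,"spin": 0},{"x": 0,"y": -20,"z": 0,"spin": 0},{"x": 0,"y": 0,"z": 0,"spin": 0}])

```text
time: 15.2
position: [0.5947, -0.0649, 0.1548]
tool_rot: [0.02, 1.0, -0.011, -0.014]
ft_force: [-0.7, -0.6, -1.4]
grip_width: 0.0172
```

```bash
python3 - <<'E'
from h import *
plan((.592,0.05,.085),1.526,n=1)
o=robot.get_obs();c=cams.camera("wrist");save(c,"w14",(230,75,580,275),2.28);np.save("M3.npy",w2c(c,o))
E
```

```text
from [ 0.5947 -0.0649  0.1548] tilt [-0.029 -0.022] yaw 1.53 dyaw -0.004 q6 -1.793 rows 1
{"x":5,"y":116,"z":67,"spin":0.004},
```

View pics/w14.png

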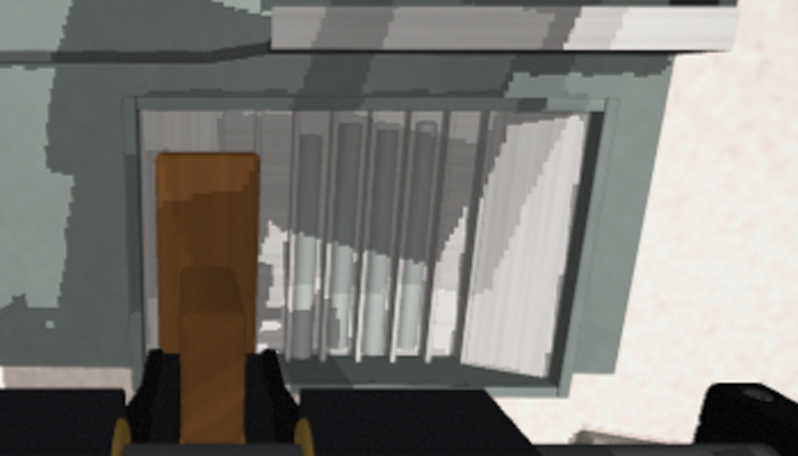

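```bash
python3 - <<'E'
from h import *
c=cams.camera("wrist");save(c,"w15",(340,110,460,240),4.6)
E
```

```text
(no output)
```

View pics/w15.png

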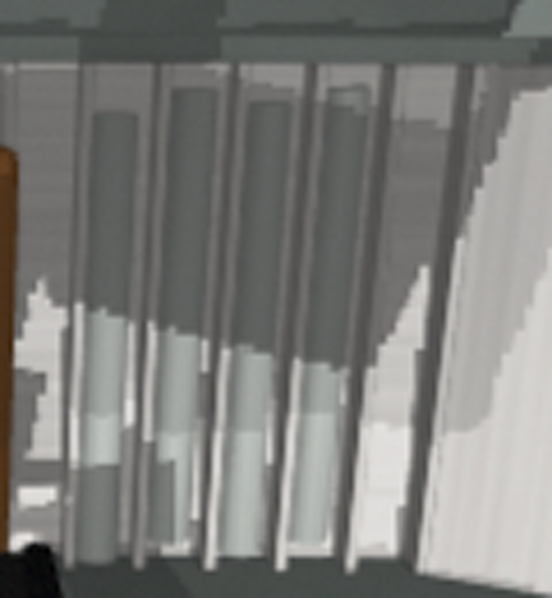

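play_rows(commands=[{"x": 2,"y": -1,"z": 15,"spin": 0},{"x": 0,"y": -1,"z": 15,"spin": 0},{"x": 0,"y": 0,"z": 15,"spin": 0},{"x": 0,"y": 0,"z": 12,"spin": 0},{"x": 0,"y": 0,"z": 5,"spin": 0},{"x": 0,"y": 0,"z": 0,"spin": 0}])

```text
time: 15.9
position: [0.5907, -0.0585, 0.0921]
tool_rot: [0.017, 1.0, -0.009, -0.014]
ft_force: [0.2, 0.3, -1.7]
grip_width: 0.017
```

```bash
python3 - <<'E'
from h import *
plan((.591,-.05,.086),1.526,n=1)
E
```

```text
from [ 0.5907 -0.0585  0.0921] tilt [-0.029 -0.018] yaw 1.537 dyaw -0.011 q6 -1.792 rows 1
{"x":0,"y":9,"z":6,"spin":0.011},
```

play_rows(commands=[{"x": 0,"y": 3,"z": 3,"spin": 0.01},{"x": 0,"y": 4,"z": 2,"spin": 0},{"x": 0,"y": 4,"z": 0,"spin": 0},{"x": 0,"y": 4,"z": 0,"spin": 0},{"x": 0,"y": 4,"z": 0,"spin": 0},{"x": 0,"y": 4,"z": 0,"spin": 0},{"x": 0,"y": 4,"z": 0,"spin": 0},{"x": 0,"y": 4,"z": 0,"spin": 0}])

```text
time: 16.7
position: [0.594, -0.0248, 0.0885]
tool_rot: [0.022, 1.0, -0.009, -0.012]
ft_force: [0.1, 0.0, -1.3]
grip_width: 0.0173
```

play_rows(commands=[{"x": 0,"y": 4,"z": 0,"spin": 0},{"x": 0,"y": 4,"z": 0,"spin": 0},{"x": 0,"y": 4,"z": 0,"spin": 0},{"x": 0,"y": 4,"z": 0,"spin": 0},{"x": 0,"y": 4,"z": 0,"spin": 0},{"x": 0,"y": 4,"z": 0,"spin": 0}])

```text
time: 17.3
position: [0.5951, 0.0014, 0.088]
tool_rot: [0.022, 1.0, -0.009, -0.012]
ft_force: [0.6, -0.6, -0.7]
grip_width: 0.0174
```

play_rows(commands=[{"x": 0,"y": 3,"z": 2,"spin": 0},{"x": 0,"y": 4,"z": 0,"spin": 0},{"x": 0,"y": 4,"z": 0,"spin": 0},{"x": 0,"y": 4,"z": 0,"spin": 0},{"x": 0,"y": 4,"z": 0,"spin": 0},{"x": 0,"y": 4,"z": 0,"spin": 0},{"x": 0,"y": 4,"z": 0,"spin": 0},{"x": 0,"y": 4,"z": 0,"spin": 0}])

```text
time: 18.1
position: [0.5965, 0.035, 0.0851]
tool_rot: [0.022, 1.0, -0.009, -0.012]
ft_force: [-0.0, -1.1, -1.5]
grip_width: 0.0171
```

```bash
python3 - <<'E'
from h import *
plan((.591,.05,.086),1.526,n=1);print(np.round(robot.get_obs()["ft_force"],2))
c=cams.camera("wrist");save(c,"w16",(130,75,480,275),2.28)
E
```

```text
from [0.5965 0.035  0.0851] tilt [-0.024 -0.018] yaw 1.526 dyaw -0.0 q6 -1.627 rows 1
{"x":6,"y":15,"z":-1,"spin":0.000}, 
[-0.03 -1.06 -1.49]
```

View pics/w16.png

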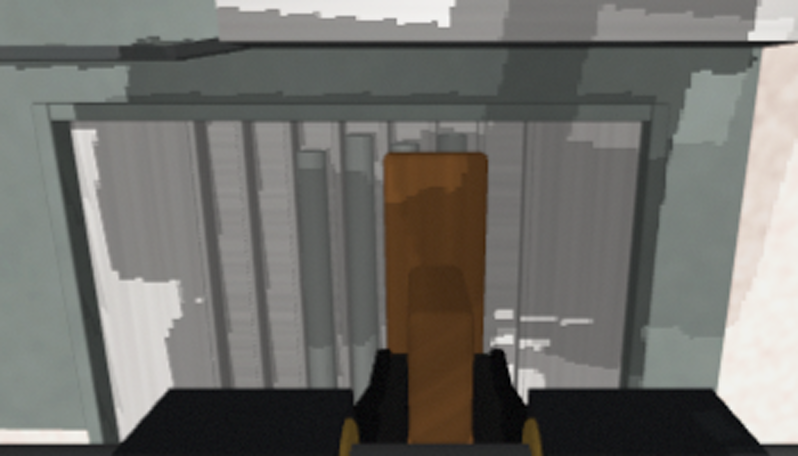

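play_rows(commands=[{"x": 0,"y": 4,"z": 0,"spin": 0},{"x": 0,"y": 4,"z": 0,"spin": 0},{"x": 0,"y": 4,"z": 0,"spin": 0},{"x": 0,"y": 4,"z": 0,"spin": 0},{"x": 0,"y": 4,"z": 0,"spin": 0},{"x": 0,"y": 0,"z": 0,"spin": 0}])

```text
time: 18.75
position: [0.5974, 0.0577, 0.0846]
tool_rot: [0.022, 1.0, -0.009, -0.012]
ft_force: [-0.5, -1.0, -1.8]
grip_width: 0.0174
```

play_rows(commands=[{"x": 0,"y": 0,"z": -10,"spin": 0},{"x": 0,"y": 0,"z": -15,"spin": 0},{"x": 0,"y": 0,"z": -20,"spin": 0},{"x": 0,"y": 5,"z": -20,"spin": 0},{"x": 0,"y": 10,"z": -5,"spin": 0},{"x": 0,"y": 0,"z": 0,"spin": 0}])

```text
time: 19.35
position: [0.5998, 0.0741, 0.1589]
tool_rot: [0.023, 1.0, -0.009, -0.012]
ft_force: [0.1, -0.0, -2.6]
grip_width: 0.0174
```

```bash
python3 - <<'E'
from h import *
plan((.591,.05,.086),1.526,n=1)
c=cams.camera("wrist");save(c,"w17",(60,60,360,260),2.6)
E
```

```text
from [0.5998 0.0741 0.1589] tilt [-0.024 -0.018] yaw 1.526 dyaw -0.0 q6 -1.567 rows 1
{"x":6,"y":-23,"z":74,"spin":0.000},
```

View pics/w17.png

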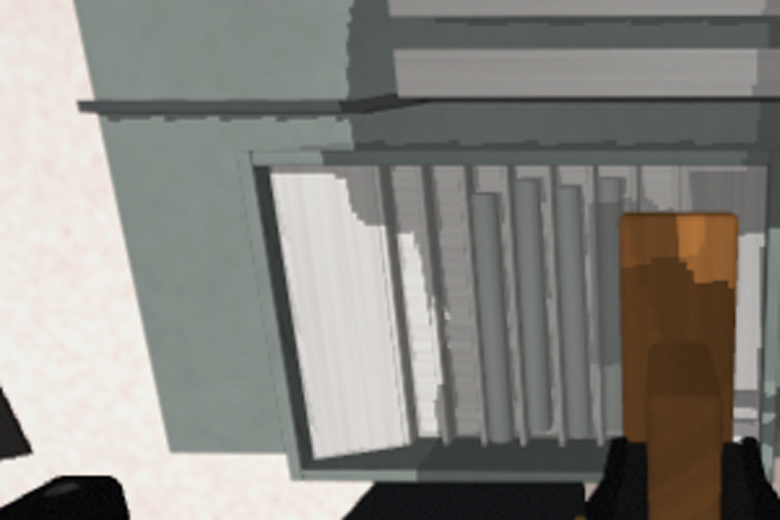

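```bash
python3 - <<'E'
from h import *
plan((.591,.334,.15),1.563,vmax=30)
E
```

```text
from [0.5998 0.0734 0.1586] tilt [-0.024 -0.019] yaw 1.526 dyaw 0.037 q6 -1.567 rows 9
{"x":2,"y":29,"z":0,"spin":-0.004}, {"x":2,"y":29,"z":0,"spin":-0.004}, {"x":2,"y":29,"z":0,"spin":-0.004}, {"x":2,"y":29,"z":0,"spin":-0.004}, {"x":2,"y":29,"z":0,"spin":-0.004}, {"x":2,"y":29,"z":0,"spin":-0.004}, {"x":2,"y":29,"z":0,"spin":-0.004}, {"x":1,"y":29,"z":0,"spin":-0.004}, {"x":1,"y":29,"z":0,"spin":-0.004},
```

play_rows(commands=[{"x": 0,"y": 20,"z": 0,"spin": -0.01},{"x": 2,"y": 29,"z": 0,"spin": 0},{"x": 2,"y": 29,"z": 0,"spin": 0},{"x": 2,"y": 29,"z": 0,"spin": 0},{"x": 2,"y": 29,"z": 0,"spin": 0},{"x": 2,"y": 29,"z": 0,"spin": 0},{"x": 2,"y": 29,"z": 0,"spin": 0},{"x": 2,"y": 29,"z": 0,"spin": 0}])

```text
time: 20.2
position: [0.5894, 0.297, 0.1438]
tool_rot: [0.021, 0.999, -0.013, -0.02]
ft_force: [0.0, -0.2, -1.4]
grip_width: 0.0171
```

play_rows(commands=[{"x": 0,"y": 20,"z": 0,"spin": 0},{"x": 0,"y": 10,"z": 0,"spin": 0},{"x": 0,"y": 0,"z": 0,"spin": 0}])

```text
time: 20.5
position: [0.5884, 0.3307, 0.1393]
tool_rot: [0.019, 0.999, -0.014, -0.022]
ft_force: [0.1, -0.5, -1.4]
grip_width: 0.0176
```

```bash
python3 - <<'E'
from h import *
plan((.5906,.3345,.13),1.563,vmax=10)
o=robot.get_obs();c=cams.camera("wrist");save(c,"w18",(230,60,470,260),3.3)
E
```

```text
from [0.5884 0.3307 0.1393] tilt [-0.045 -0.028] yaw 1.534 dyaw 0.029 q6 -1.177 rows 2
{"x":-1,"y":2,"z":5,"spin":-0.014}, {"x":-1,"y":2,"z":5,"spin":-0.014},
```

View pics/w18.png

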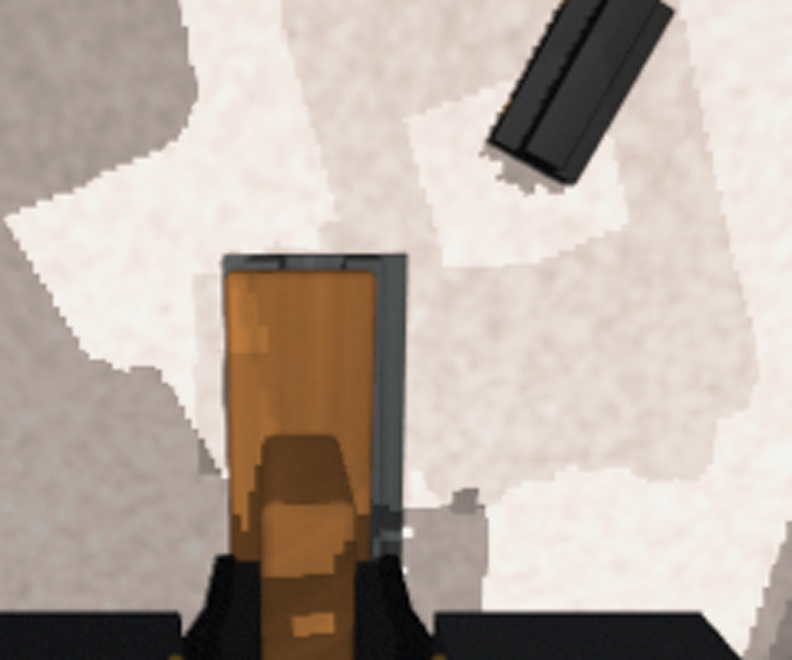

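play_rows(commands=[{"x": -3,"y": 4,"z": 5,"spin": -0.015},{"x": -3,"y": 3,"z": 5,"spin": -0.015},{"x": 0,"y": 0,"z": 0,"spin": 0}])

```text
time: 20.85
position: [0.5952, 0.3331, 0.1278]
tool_rot: [0.004, 1.0, -0.015, -0.023]
ft_force: [-0.0, 0.4, -1.8]
grip_width: 0.0177
```

```bash
python3 - <<'E'
from h import *
plan((.592,.336,.075),1.563,vmax=10)
E
```

```text
from [0.5952 0.3331 0.1278] tilt [-0.047 -0.03 ] yaw 1.563 dyaw 0.0 q6 -1.204 rows 6
{"x":0,"y":1,"z":9,"spin":-0.000}, {"x":0,"y":1,"z":9,"spin":-0.000}, {"x":0,"y":1,"z":9,"spin":-0.000}, {"x":0,"y":1,"z":9,"spin":-0.000}, {"x":0,"y":1,"z":9,"spin":-0.000}, {"x":0,"y":1,"z":9,"spin":-0.000},
```

play_rows(commands=[{"x": 0,"y": 3,"z": 8,"spin": 0},{"x": 0,"y": 2,"z": 8,"spin": 0},{"x": 0,"y": 0,"z": 0,"spin": 0}])

```text
time: 21.15
position: [0.595, 0.3362, 0.1101]
tool_rot: [0.005, 1.0, -0.015, -0.023]
ft_force: [-0.5, -1.3, -1.3]
grip_width: 0.0173
```

```bash
python3 - <<'E'
from h import *
plan((.592,.336,.075),1.563,vmax=10)
o=robot.get_obs();c=cams.camera("wrist");save(c,"w19",(230,60,470,260),3.3)
c=cams.camera("scene");save(c,"s6",(340,180,440,255),8)
E
```

```text
from [0.595  0.3362 0.1101] tilt [-0.047 -0.031] yaw 1.561 dyaw 0.002 q6 -1.197 rows 4
{"x":0,"y":0,"z":9,"spin":-0.001}, {"x":0,"y":0,"z":9,"spin":-0.001}, {"x":0,"y":0,"z":9,"spin":-0.001}, {"x":0,"y":0,"z":9,"spin":-0.001},
```

View pics/w19.png

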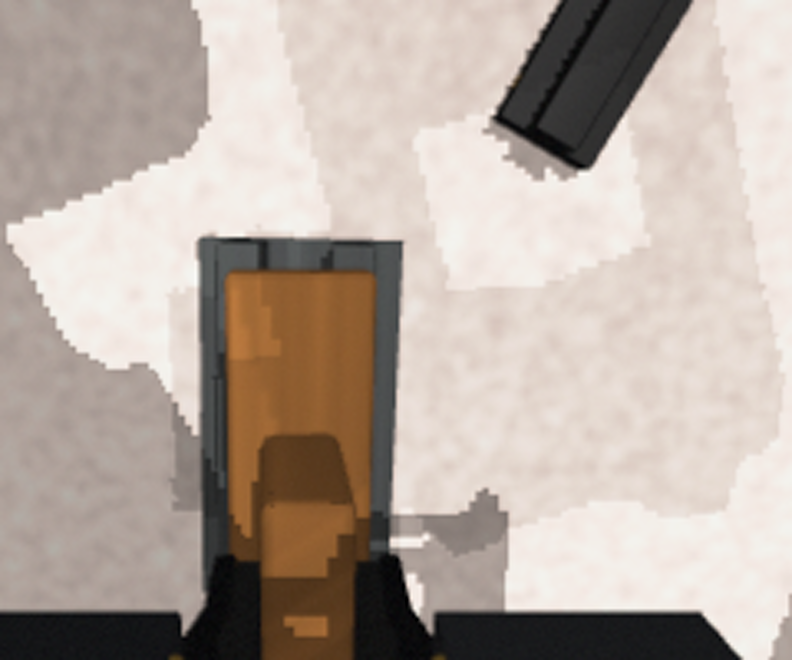

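View pics/s6.png

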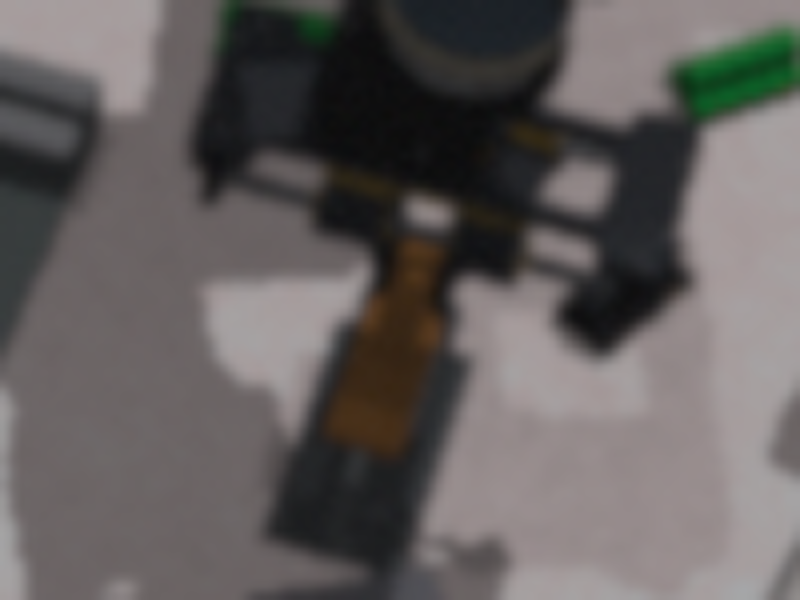

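play_rows(commands=[{"x": 1,"y": 0,"z": 7,"spin": 0},{"x": 1,"y": 0,"z": 7,"spin": 0},{"x": 0,"y": 0,"z": 7,"spin": 0},{"x": 0,"y": 0,"z": 4,"spin": 0},{"x": 0,"y": 0,"z": 0,"spin": 0}])

```text
time: 21.75
position: [0.5922, 0.3358, 0.0847]
tool_rot: [0.005, 1.0, -0.015, -0.022]
ft_force: [-0.2, -0.1, -1.2]
grip_width: 0.0176
```

```bash
python3 - <<'E'
from h import *
plan((.592,.336,.07),1.563,vmax=10);print(np.round(robot.get_obs()["ft_force"],2))
E
```

```text
from [0.5922 0.3358 0.0847] tilt [-0.045 -0.03 ] yaw 1.561 dyaw 0.002 q6 -1.196 rows 2
{"x":0,"y":0,"z":7,"spin":-0.001}, {"x":0,"y":0,"z":7,"spin":-0.001}, 
[-0.17 -0.11 -1.19]
```

play_rows(commands=[{"x": 0,"y": 0,"z": 6,"spin": 0},{"x": 0,"y": 0,"z": 5,"spin": 0},{"x": 0,"y": 0,"z": 2,"spin": 0},{"x": 0,"y": 0,"z": 0,"spin": 0}])

```text
time: 22.15
position: [0.5917, 0.3356, 0.0713]
tool_rot: [0.005, 1.0, -0.015, -0.022]
ft_force: [-0.1, 0.6, 1.7]
grip_width: 0.0173
```

Contact felt; release.

play_rows(commands=[{"x": 0,"y": 0,"z": 1,"spin": 0},{"x": 0,"y": 0,"z": 0,"spin": 0},{"x": 0,"y": 0,"z": 0,"spin": 0},{"x": 0,"y": 0,"z": 0,"spin": 0},{"x": 0,"y": 0,"z": 0,"spin": 0},{"x": 0,"y": 0,"z": 0,"spin": 0}], grip=0.6)

```text
time: 22.75
position: [0.5936, 0.336, 0.0719]
tool_rot: [0.005, 1.0, -0.014, -0.02]
ft_force: [-0.2, -0.5, -0.2]
grip_width: 0.0508
```

```bash
python3 - <<'E'
from h import *
plan((.592,.336,.2),1.563,vmax=25)
o=robot.get_obs();print(o["grip_width"]);c=cams.camera("wrist");save(c,"w20",(150,60,500,320),2.2)
E
```

```text
from [0.5936 0.336  0.0719] tilt [-0.04  -0.028] yaw 1.561 dyaw 0.002 q6 -1.196 rows 6
{"x":1,"y":-1,"z":-21,"spin":-0.000}, {"x":1,"y":-1,"z":-21,"spin":-0.000}, {"x":1,"y":-1,"z":-21,"spin":-0.000}, {"x":1,"y":-1,"z":-21,"spin":-0.000}, {"x":1,"y":-1,"z":-21,"spin":-0.000}, {"x":1,"y":-1,"z":-21,"spin":-0.000}, 
0.050821881848760395
```

View pics/w20.png

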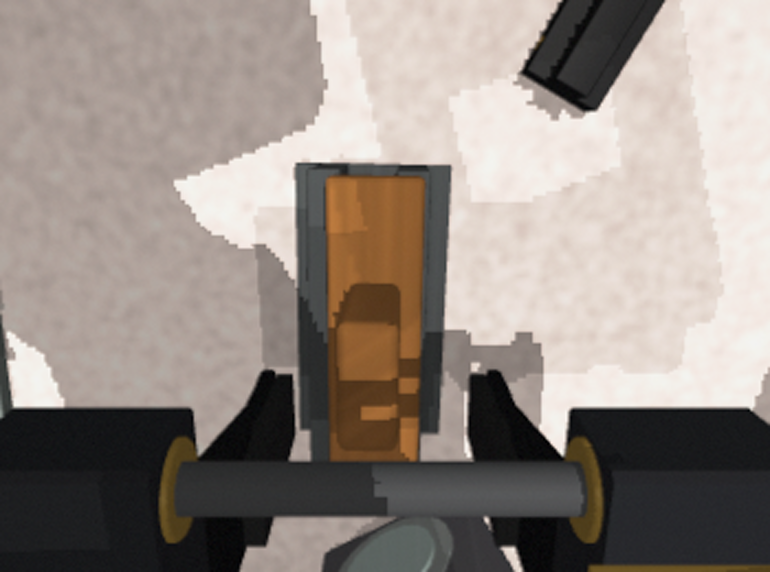

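play_rows(commands=[{"x": 0,"y": 0,"z": -12,"spin": 0},{"x": 0,"y": 0,"z": -20,"spin": 0},{"x": 0,"y": 0,"z": -22,"spin": 0},{"x": 0,"y": 0,"z": -25,"spin": 0},{"x": 0,"y": 0,"z": -25,"spin": 0},{"x": 10,"y": 0,"z": -25,"spin": 0},{"x": 10,"y": 0,"z": 0,"spin": 0},{"x": 0,"y": 0,"z": 0,"spin": 0}], grip=1)

```text
time: 23.6
position: [0.579, 0.3403, 0.2113]
tool_rot: [0.005, 1.0, -0.014, -0.019]
ft_force: [0.6, -0.1, -0.0]
grip_width: 0.0867
```

```bash
python3 - <<'E'
from h import *
o=robot.get_obs();print(np.round(o["position"],4),np.round(o["tool_rot"],3));c=cams.camera("wrist");save(c,"w21");M=w2c(c,o);np.save("M4.npy",M)
for d in nets.outline_of(c,"blockA_mid"):
    r=d["region"];print(round(d["conf"],2),np.round(d["pixel"]),r.sum(),c["img"][r].mean(0).round(), np.round(atz(c,d["pixel"],.016,M),3))
E
```

```text
[0.579  0.3403 0.2113] [ 0.005  1.    -0.014 -0.019]
0.85 [238.  22.] 1597 [28. 90. 40.] [[0.385 0.233 0.016]]
0.74 [387.  99.] 1279 [57. 55. 55.] [[0.478 0.42  0.016]]
0.53 [396.   1.] 33 [29. 80. 39.] [[0.367 0.425 0.016]]
0.51 [308. 177.] 1616 [77. 77. 76.] [[0.581 0.315 0.016]]
```

View pics/w21.png

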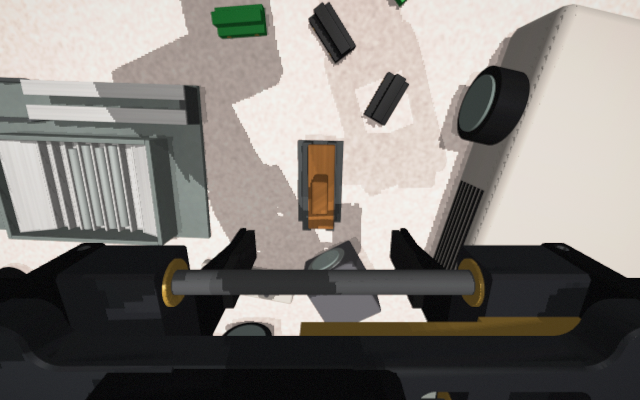

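```bash
python3 - <<'E'
from h import *
c=cams.camera("wrist");save(c,"w22",(295,0,425,135),4.4)
E
```

```text
(no output)
```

View pics/w22.png

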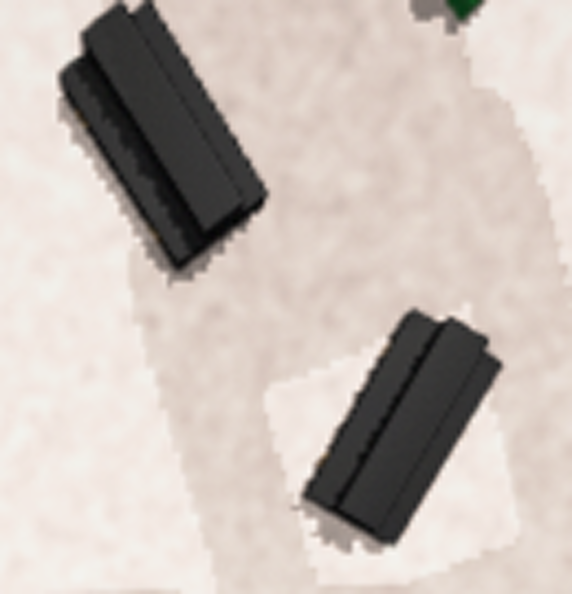

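```bash
python3 - <<'E'
from h import *
c=cams.camera("wrist");M=np.load("M4.npy")
f=lambda L:[(295+a/4.4,b/4.4) for a,b in L]
for L in ([(450,320),(487,342),(380,538),(342,510)],[(83,38),(122,5),(243,208),(205,232)]):
    P=atz(c,f(L),.028,M)[:,:2];print(np.round(P,4),"mid",P.mean(0).round(4));a=P[0]+P[1]-P[2]-P[3];t=np.arctan2(a[1],a[0]);print("axis",t.round(3),"len",np.linalg.norm(a)/2,"yaw tool y",(t+np.pi/2)%np.pi)
plan((.5,.40,.15),None,vmax=25)
E
```

```text
[[0.4484 0.4286]
 [0.4543 0.4392]
 [0.5073 0.4117]
 [0.4992 0.4003]] mid [0.4773 0.4199]
axis 2.648 len 0.05890446248385523 yaw tool y 1.0773125287401628
[[0.3772 0.327 ]
 [0.3698 0.3375]
 [0.4191 0.3703]
 [0.4249 0.3599]] mid [0.3977 0.3487]
axis -2.547 len 0.058542843771970436 yaw tool y 2.1658793495969046
from [0.5801 0.3399 0.2094] tilt [-0.039 -0.028] yaw 1.56 dyaw 0 q6 -1.186 rows 5
{"x":16,"y":12,"z":12,"spin":0.000}, {"x":16,"y":12,"z":12,"spin":0.000}, {"x":16,"y":12,"z":12,"spin":0.000}, {"x":16,"y":12,"z":12,"spin":0.000}, {"x":16,"y":12,"z":12,"spin":0.000},
```

```bash
python3 - <<'E'
from h import *
c=cams.camera("wrist");M=np.load("M4.npy")
for z in (0,.06,.1): print(z,np.round(atz(c,[(430,240),(443,113),(470,240),(462,180),(500,70),(530,68),(495,100)],z,M)[:,:2],3).tolist())
c=cams.camera("scene");save(c,"s7",(360,140,560,340),4)
c=cams.camera("top");save(c,"t7",(60,90,300,300),3)
E
```

```text
0 [[0.684, 0.499], [0.496, 0.5], [0.684, 0.56], [0.59, 0.536], [0.443, 0.568], [0.441, 0.606], [0.48, 0.567]]
0.06 [[0.657, 0.476], [0.497, 0.477], [0.657, 0.528], [0.577, 0.508], [0.452, 0.535], [0.451, 0.567], [0.484, 0.534]]
0.1 [[0.639, 0.461], [0.498, 0.462], [0.639, 0.507], [0.568, 0.489], [0.458, 0.513], [0.457, 0.542], [0.486, 0.512]]
```

View pics/s7.png

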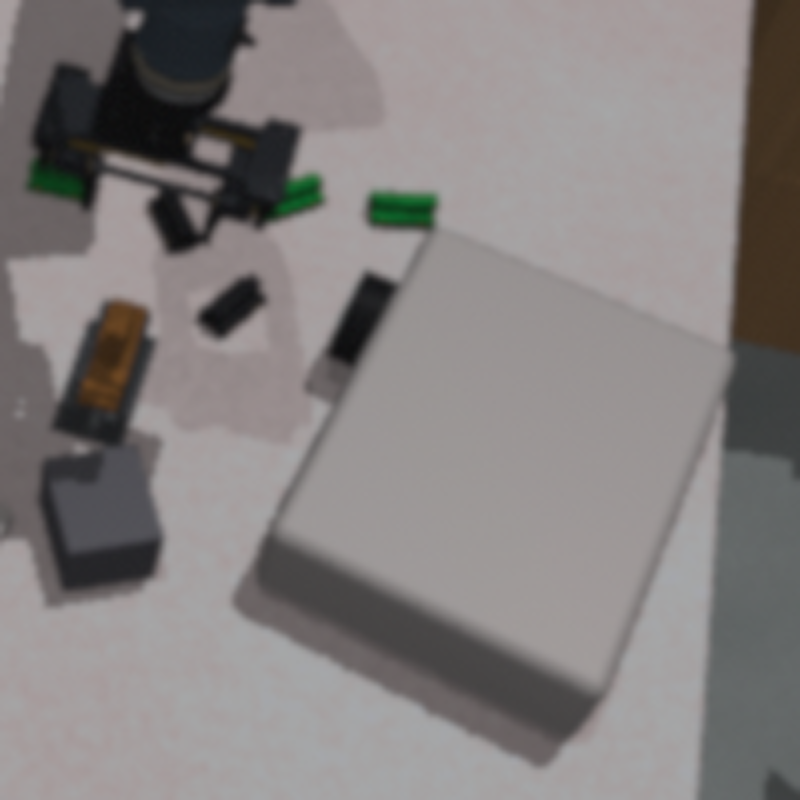

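View pics/t7.png

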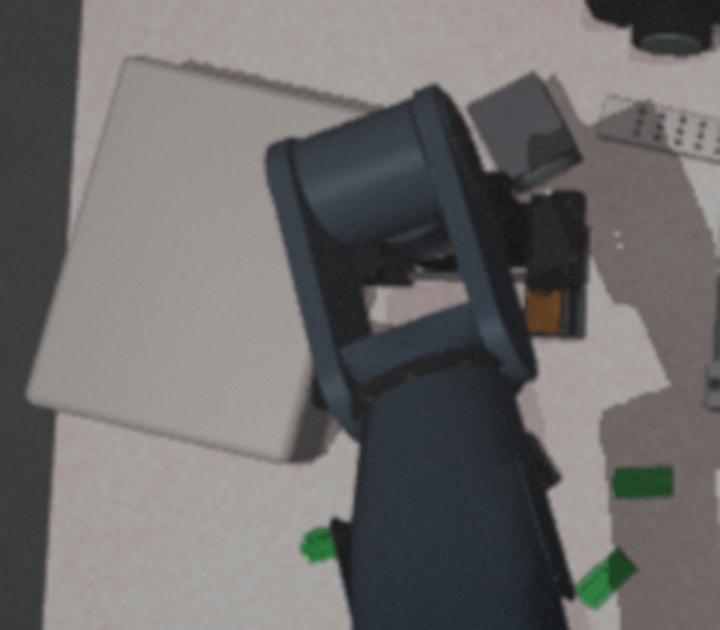

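```bash
python3 - <<'E'
from h import *
plan((.4773,.4199,.10),1.077,vmax=28)
E
```

```text
from [0.5801 0.3399 0.2092] tilt [-0.039 -0.028] yaw 1.56 dyaw -0.483 q6 -1.186 rows 7
{"x":14,"y":12,"z":16,"spin":0.069}, {"x":15,"y":11,"z":16,"spin":0.069}, {"x":16,"y":10,"z":16,"spin":0.069}, {"x":16,"y":9,"z":16,"spin":0.069}, {"x":17,"y":7,"z":16,"spin":0.069}, {"x":17,"y":6,"z":16,"spin":0.069}, {"x":18,"y":5,"z":16,"spin":0.069},
```

play_rows(commands=[{"x": 14,"y": 12,"z": 10,"spin": 0.07},{"x": 15,"y": 11,"z": 16,"spin": 0.07},{"x": 16,"y": 10,"z": 16,"spin": 0.07},{"x": 16,"y": 9,"z": 16,"spin": 0.07},{"x": 17,"y": 7,"z": 16,"spin": 0.07},{"x": 17,"y": 6,"z": 16,"spin": 0.07},{"x": 18,"y": 5,"z": 10,"spin": 0.06},{"x": 0,"y": 0,"z": 0,"spin": 0}])

```text
time: 24.75
position: [0.4771, 0.4224, 0.1014]
tool_rot: [0.255, 0.967, -0.021, -0.017]
ft_force: [0.8, -0.6, 0.1]
grip_width: 0.0868
```

```bash
python3 - <<'E'
from h import *
plan((.4773,.4199,.10),1.077,vmax=28)
o=robot.get_obs();c=cams.camera("wrist");save(c,"w23",(200,60,450,320),2.2);np.save("M5.npy",w2c(c,o))
E
```

```text
from [0.4771 0.4224 0.1014] tilt [-0.044 -0.032] yaw 1.056 dyaw 0.021 q6 -0.501 rows 1
{"x":-1,"y":-2,"z":1,"spin":-0.021},
```

View pics/w23.png

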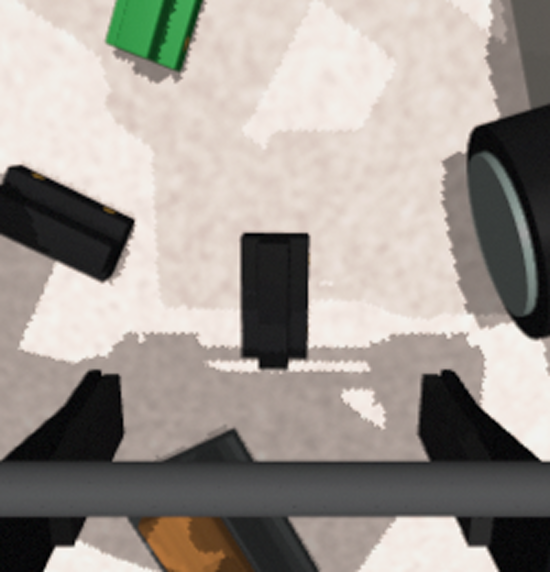

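```bash
python3 - <<'E'
from h import *
c=cams.camera("wrist");M=np.load("M5.npy")
f=lambda L:[(200+a/2.2,60+b/2.2) for a,b in L]
P=atz(c,f([(275,234),(273,358)]),.028,M);print(P,P.mean(0),np.linalg.norm(P[0]-P[1]))
P=atz(c,f([(241,234),(309,234),(241,356),(308,356)]),.014,M);print(P,P.mean(0))
p=P.mean(0); plan((p[0],p[1],.016),1.06,vmax=15)
E
```

```text
[[0.44883618 0.43696768 0.028     ]
 [0.49844944 0.40793833 0.028     ]] [0.47364281 0.42245301 0.028     ] 0.05748199003349831
[[0.44315354 0.42162955 0.014     ]
 [0.45821428 0.44875869 0.014     ]
 [0.4946744  0.39152045 0.014     ]
 [0.51008882 0.42000418 0.014     ]] [0.47653276 0.42047822 0.014     ]
from [0.4804 0.4218 0.1031] tilt [-0.04  -0.031] yaw 1.055 dyaw 0.005 q6 -0.503 rows 6
{"x":0,"y":0,"z":15,"spin":-0.001}, {"x":0,"y":0,"z":15,"spin":-0.001}, {"x":0,"y":0,"z":15,"spin":-0.001}, {"x":0,"y":0,"z":15,"spin":-0.001}, {"x":0,"y":0,"z":15,"spin":-0.001}, {"x":0,"y":0,"z":15,"spin":-0.001},
```

play_rows(commands=[{"x": 0,"y": 0,"z": 15,"spin": 0},{"x": 0,"y": 0,"z": 16,"spin": 0},{"x": 0,"y": 0,"z": 16,"spin": 0},{"x": 0,"y": 0,"z": 16,"spin": 0},{"x": 0,"y": 0,"z": 12,"spin": 0},{"x": 0,"y": 0,"z": 5,"spin": 0},{"x": 0,"y": 0,"z": 0,"spin": 0}], grip=0.6)

```text
time: 25.55
position: [0.4872, 0.4163, 0.0205]
tool_rot: [0.256, 0.966, -0.017, -0.011]
ft_force: [-0.5, -0.2, 0.2]
grip_width: 0.0526
```

```bash
python3 - <<'E'
from h import *
plan((.4763,.421,.0165),1.06,vmax=15)
o=robot.get_obs();c=cams.camera("wrist");save(c,"w24",(200,60,450,320),2.2)
E
```

```text
from [0.4872 0.4163 0.0205] tilt [-0.03  -0.027] yaw 1.052 dyaw 0.008 q6 -0.509 rows 1
{"x":12,"y":-1,"z":4,"spin":-0.008},
```

View pics/w24.png

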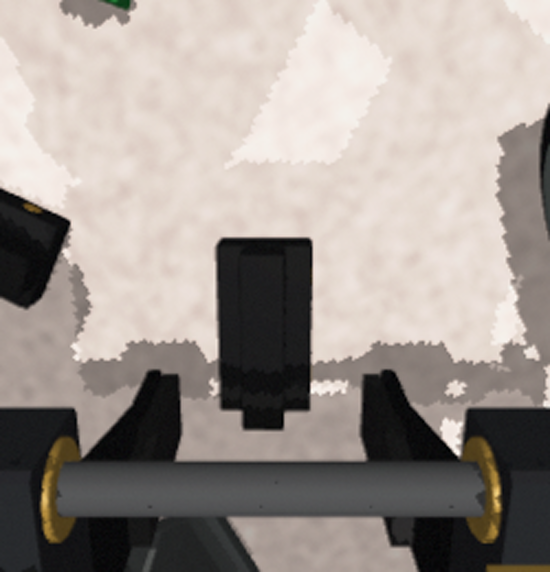

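play_rows(commands=[{"x": 6,"y": 0,"z": 1,"spin": 0},{"x": 6,"y": 0,"z": 2,"spin": 0},{"x": 0,"y": 0,"z": 0,"spin": 0}])

```text
time: 25.9
position: [0.4774, 0.4236, 0.0198]
tool_rot: [0.256, 0.966, -0.015, -0.01]
ft_force: [-0.9, -0.2, -0.1]
grip_width: 0.0519
```

```bash
python3 - <<'E'
from h import *
plan((.4763,.421,.0165),1.06,vmax=15)
E
```

```text
from [0.4774 0.4236 0.0198] tilt [-0.026 -0.024] yaw 1.052 dyaw 0.008 q6 -0.492 rows 1
{"x":0,"y":-3,"z":3,"spin":-0.008},
```

play_rows(commands=[{"x": 0,"y": -2,"z": 3,"spin": 0},{"x": 0,"y": 0,"z": 0,"spin": 0},{"x": 0,"y": 0,"z": 0,"spin": 0},{"x": 0,"y": 0,"z": 0,"spin": 0},{"x": 0,"y": 0,"z": 0,"spin": 0},{"x": 0,"y": 0,"z": 0,"spin": 0},{"x": 0,"y": 0,"z": 0,"spin": 0}], grip=0, newtons=25)

```text
time: 26.6
position: [0.4766, 0.4225, 0.0178]
tool_rot: [0.256, 0.967, -0.014, -0.009]
ft_force: [0.0, -0.2, -0.2]
grip_width: 0.0049
```

play_rows(commands=[{"x": 0,"y": 0,"z": -3,"spin": 0},{"x": 0,"y": 0,"z": -6,"spin": 0},{"x": 0,"y": 0,"z": -10,"spin": 0},{"x": 0,"y": 0,"z": -15,"spin": 0},{"x": 0,"y": 0,"z": -15,"spin": 0},{"x": 0,"y": 0,"z": -10,"spin": 0},{"x": 0,"y": 0,"z": 0,"spin": 0}])

```text
time: 27.3
position: [0.4793, 0.4246, 0.0836]
tool_rot: [0.256, 0.967, -0.013, -0.007]
ft_force: [0.5, -0.1, -0.3]
grip_width: 0.0004
```

```bash
python3 - <<'E'
from h import *
y=-.045;ex=np.array([np.cos(y),np.sin(y)]);ey=np.array([-np.sin(y),np.cos(y)]);m=np.array([.4752,-.036])
t=m-.048*ey;print(t, m-.112*ey)
plan((t[0],t[1],.1),-.045,vmax=40)
o=robot.get_obs();c=cams.camera("wrist");save(c,"w25",(200,60,450,320),2.2)
E
```

```text
[ 0.47304073 -0.08395141] [ 0.4701617  -0.14788662]
from [0.4793 0.4246 0.0836] tilt [-0.021 -0.022] yaw 1.053 dyaw -1.098 q6 -0.494 rows 13
{"x":-19,"y":-34,"z":0,"spin":0.084}, {"x":-22,"y":-33,"z":0,"spin":0.084}, {"x":-24,"y":-31,"z":0,"spin":0.084}, {"x":-27,"y":-28,"z":0,"spin":0.084}, {"x":-29,"y":-26,"z":0,"spin":0.084}, {"x":-31,"y":-23,"z":0,"spin":0.084}, {"x":-33,"y":-21,"z":0,"spin":0.084}, {"x":-35,"y":-18,"z":0,"spin":0.084}, {"x":-36,"y":-15,"z":0,"spin":0.084}, {"x":-37,"y":-12,"z":0,"spin":0.084}, {"x":-38,"y":-9,"z":0,"spin":0.084}, {"x":-39,"y":-5,"z":0,"spin":0.084}, {"x":-39,"y":-2,"z":0,"spin":0.084},
```

View pics/w25.png

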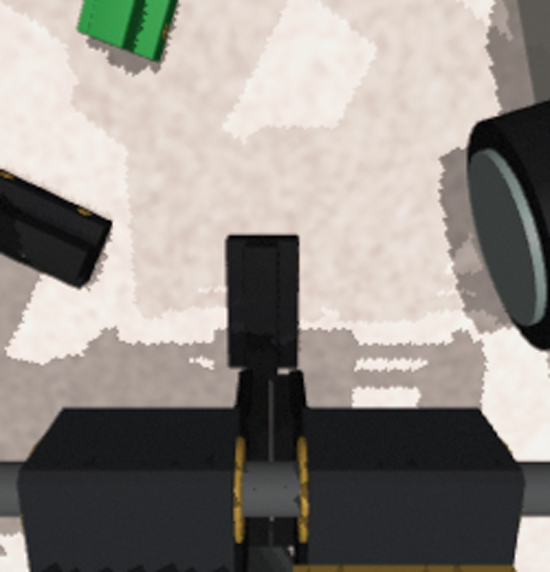

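```bash
python3 - <<'E'
from h import *
o=robot.get_obs();c=cams.camera("wrist");M=w2c(c,o)
p=np.array(o["position"]);print(p,proj(c,p,M),[(proj(c,p+np.array([0,0,dz]),M)-[200,60])*2.2 for dz in(0,.0187,-.08)])
print(np.array(c["mount"]))
f=lambda L:[(200+a/2.2,60+b/2.2) for a,b in L]
P=atz(c,f([(262,237),(262,367)]),.02,M);print(P,P.mean(0))
t=cams.camera("top");print(proj(t,P.mean(0)));save(t,"t8",(150,190,300,290),5)
for n in("scene","top"):
  t=cams.camera(n)
  for d in nets.outline_of(t,"blockA_mid"):
    r=d["region"];print(n,round(d["conf"],2),np.round(d["pixel"]),t["img"][r].mean(0).round(),np.round(atz(t,d["pixel"],.016),3))
E
```

```text
[0.47898247 0.42440443 0.08297942] [[322.43024866 226.9723829 ]] [array([[269.34654706, 367.33924239]]), array([[267.4083853, 391.8125589]]), array([[274.85092718, 297.83501442]])]
[[-6.64668291e-04  9.53991141e-01  2.99834056e-01  8.26572519e-02]
 [ 9.99999693e-01  5.09638656e-04  5.95253676e-04  3.64464267e-04]
 [ 4.15059709e-04  2.99834359e-01 -9.53991187e-01 -1.88077585e-01]
 [ 0.00000000e+00  0.00000000e+00  0.00000000e+00  1.00000000e+00]]
[[0.44911361 0.43564749 0.02      ]
 [0.49980673 0.40648546 0.02      ]] [0.47446017 0.42106648 0.02      ]
[[213.80430185 219.52855763]]
scene 0.69 [415. 214.] [44. 42. 43.] [[0.474 0.408 0.016]]
scene 0.57 [373. 185.] [29. 63. 36.] [[0.388 0.227 0.016]]
scene 0.55 [460. 192.] [44. 88. 54.] [[0.32  0.549 0.016]]
scene 0.46 [390. 166.] [32. 63. 38.] [[0.276 0.266 0.016]]
top 0.64 [275. 250.] [53. 80. 55.] [[0.382 0.231 0.016]]
top 0.53 [219. 213.] [43. 41. 40.] [[0.495 0.405 0.016]]
top 0.48 [262. 285.] [38. 69. 42.] [[0.277 0.267 0.016]]
top 0.41 [207. 260.] [46. 91. 54.] [[0.348 0.438 0.016]]
```

View pics/t8.png

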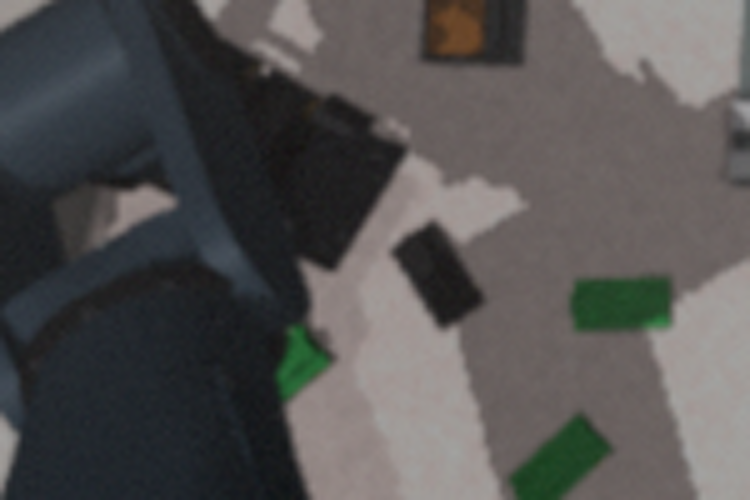

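play_rows(commands=[{"x": 0,"y": 0,"z": 0,"spin": 0},{"x": 0,"y": 0,"z": 12,"spin": 0},{"x": 0,"y": 0,"z": 14,"spin": 0},{"x": 0,"y": 0,"z": 14,"spin": 0},{"x": 0,"y": 0,"z": 12,"spin": 0},{"x": 0,"y": 0,"z": 6,"spin": 0},{"x": 0,"y": 0,"z": 0,"spin": 0}], grip=0.6)

```text
time: 28.35
position: [0.4734, 0.4202, 0.0133]
tool_rot: [0.256, 0.966, -0.018, -0.012]
ft_force: [-0.9, -0.2, -0.5]
grip_width: 0.0473
```

```bash
python3 - <<'E'
from h import *
plan((.4755,.421,.0165),1.06,vmax=15)
o=robot.get_obs();print(o["ft_force"].round(1),o["grip_width"])
c=cams.camera("wrist");save(c,"w26",(200,60,450,320),2.2)
c=cams.camera("scene");save(c,"s8",(370,170,460,240),8)
p=np.array(o["position"]);print((proj(c,[p,p+[0,0,.0187],[p[0],p[1],0]])-[370,170])*8)
E
```

```text
from [0.4734 0.4202 0.0133] tilt [-0.032 -0.029] yaw 1.053 dyaw 0.007 q6 -0.493 rows 1
{"x":-1,"y":2,"z":-3,"spin":-0.007}, 
[-0.9 -0.2 -0.5] 0.047269609478609684
[[384.14442984 363.01353916]
 [390.20275447 338.84894194]
 [379.88943347 379.98527301]]
```

View pics/w26.png

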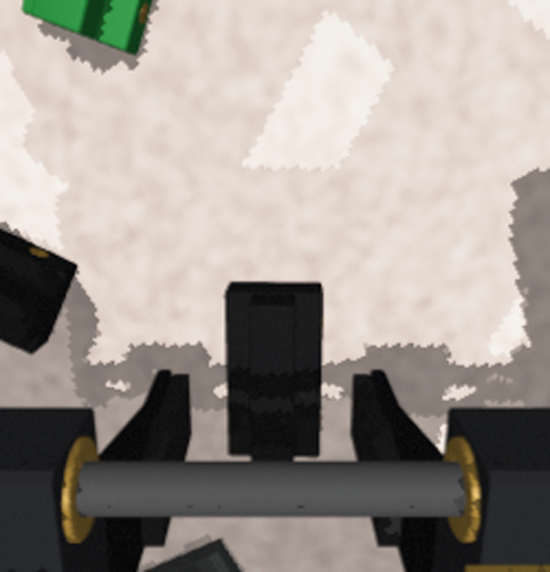

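View pics/s8.png

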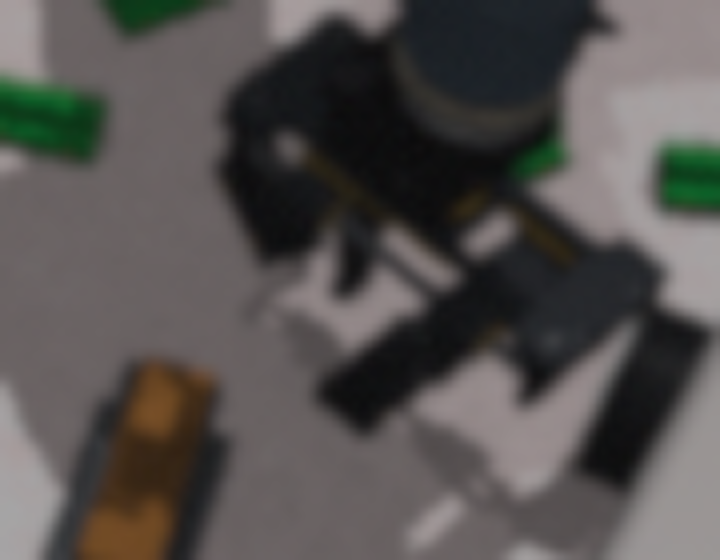

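play_rows(commands=[{"x": 0,"y": 1,"z": 4,"spin": 0},{"x": 0,"y": 0,"z": 3,"spin": 0},{"x": 0,"y": 0,"z": 0,"spin": 0}], grip=0.55)

```text
time: 28.75
position: [0.4759, 0.4224, 0.0087]
tool_rot: [0.256, 0.966, -0.016, -0.01]
ft_force: [-0.4, -0.2, -0.1]
grip_width: 0.0481
```

play_rows(commands=[{"x": 0,"y": 0,"z": 3,"spin": 0},{"x": 0,"y": 0,"z": 0,"spin": 0}])

```text
time: 28.95
position: [0.4761, 0.4225, 0.006]
tool_rot: [0.256, 0.967, -0.015, -0.01]
ft_force: [-0.6, -0.2, -0.2]
grip_width: 0.048
```

play_rows(commands=[{"x": 0,"y": 0,"z": 0,"spin": 0},{"x": 0,"y": 0,"z": 0,"spin": 0},{"x": 0,"y": 0,"z": 0,"spin": 0},{"x": 0,"y": 0,"z": 0,"spin": 0},{"x": 0,"y": 0,"z": 0,"spin": 0},{"x": 0,"y": 0,"z": 0,"spin": 0},{"x": 0,"y": 0,"z": 0,"spin": 0}], grip=0, newtons=15)

```text
time: 29.65
position: [0.4764, 0.4227, 0.0065]
tool_rot: [0.256, 0.967, -0.015, -0.009]
ft_force: [-0.4, -0.1, -0.5]
grip_width: 0.0029
```

```bash
python3 - <<'E'
from h import *
o=robot.get_obs();print(o["ft_force"].round(1),o["grip_width"],o["position"])
c=cams.camera("wrist");save(c,"w27",(200,60,450,320),2.2)
E
```

```text
[-0.4 -0.1 -0.5] 0.0029161250372264453 [0.47642282 0.42272119 0.00652208]
```

View pics/w27.png

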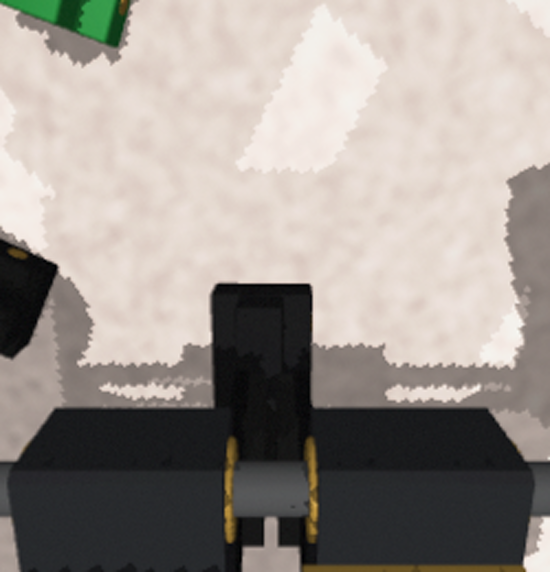

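play_rows(commands=[{"x": 0,"y": 0,"z": 0,"spin": 0},{"x": 0,"y": 0,"z": 0,"spin": 0},{"x": 0,"y": 0,"z": 0,"spin": 0},{"x": 0,"y": 0,"z": 0,"spin": 0},{"x": 0,"y": 0,"z": 0,"spin": 0},{"x": 0,"y": 0,"z": 3,"spin": 0},{"x": 0,"y": 0,"z": 3,"spin": 0},{"x": 0,"y": 0,"z": 0,"spin": 0}], grip=0.5)

```text
time: 30.5
position: [0.4762, 0.4225, 0.0]
tool_rot: [0.256, 0.967, -0.015, -0.009]
ft_force: [0.1, -1.0, -0.7]
grip_width: 0.043
```

play_rows(commands=[{"x": 0,"y": 0,"z": 3,"spin": 0},{"x": 0,"y": 0,"z": 3,"spin": 0},{"x": 0,"y": 0,"z": 0,"spin": 0}])

```text
time: 30.8
position: [0.4759, 0.4222, -0.0068]
tool_rot: [0.256, 0.967, -0.015, -0.009]
ft_force: [-0.3, -0.3, -0.5]
grip_width: 0.0437
```

```bash
python3 - <<'E'
from h import *
o=robot.get_obs();print(o["ft_force"].round(1),o["grip_width"],o["position"])
c=cams.camera("wrist");save(c,"w28",(200,60,450,320),2.2)
E
```

```text
[-0.3 -0.3 -0.5] 0.043653511866659264 [ 0.47589287  0.42223612 -0.00684724]
```

View pics/w28.png

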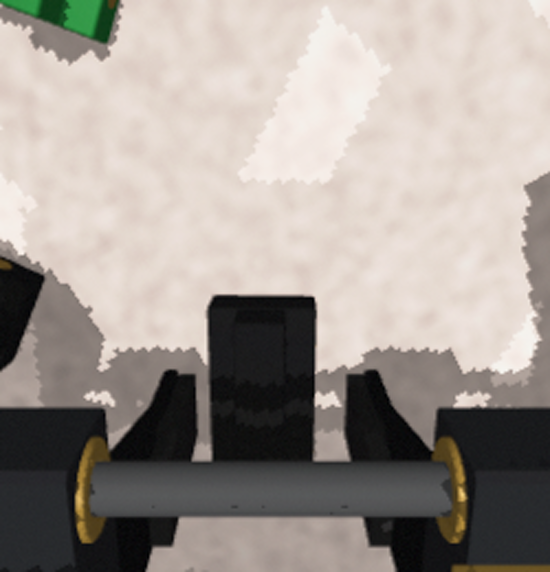

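play_rows(commands=[{"x": 0,"y": 0,"z": 0,"spin": 0},{"x": 0,"y": 0,"z": 0,"spin": 0},{"x": 0,"y": 0,"z": 0,"spin": 0},{"x": 0,"y": 0,"z": 0,"spin": 0},{"x": 0,"y": 0,"z": 0,"spin": 0},{"x": 0,"y": 0,"z": 0,"spin": 0}], grip=0, newtons=15)

```text
time: 31.45
position: [0.4761, 0.4224, -0.0063]
tool_rot: [0.256, 0.967, -0.015, -0.009]
ft_force: [1.2, -0.3, 0.1]
grip_width: 0.0136
```

play_rows(commands=[{"x": 0,"y": 0,"z": 0,"spin": 0},{"x": 0,"y": 0,"z": -3,"spin": 0},{"x": 0,"y": 0,"z": -6,"spin": 0},{"x": 0,"y": 0,"z": -12,"spin": 0},{"x": 0,"y": 0,"z": -18,"spin": 0},{"x": 0,"y": 0,"z": -20,"spin": 0},{"x": 0,"y": 0,"z": -20,"spin": 0},{"x": 0,"y": 0,"z": 0,"spin": 0}], newtons=30)

```text
time: 32.25
position: [0.4787, 0.4248, 0.0788]
tool_rot: [0.256, 0.967, -0.014, -0.009]
ft_force: [0.4, -0.5, -0.8]
grip_width: 0.0133
```

```bash
python3 - <<'E'
from h import *
o=robot.get_obs();print(o["ft_force"].round(1),o["grip_width"],o["position"])
c=cams.camera("wrist");save(c,"w29",(200,60,450,320),2.2)
plan((.473,-.084,.1),-.045,vmax=40)
E
```

```text
[ 0.4 -0.5 -0.8] 0.013290269756467254 [0.47866848 0.42479888 0.0788392 ]
from [0.4777 0.4242 0.0774] tilt [-0.027 -0.025] yaw 1.053 dyaw -1.098 q6 -0.493 rows 13
{"x":-19,"y":-34,"z":-1,"spin":0.084}, {"x":-22,"y":-32,"z":-1,"spin":0.084}, {"x":-24,"y":-31,"z":-1,"spin":0.084}, {"x":-27,"y":-28,"z":-1,"spin":0.084}, {"x":-29,"y":-26,"z":-1,"spin":0.084}, {"x":-31,"y":-23,"z":-1,"spin":0.084}, {"x":-33,"y":-21,"z":-1,"spin":0.084}, {"x":-35,"y":-18,"z":-1,"spin":0.084}, {"x":-36,"y":-15,"z":-1,"spin":0.084}, {"x":-37,"y":-12,"z":-1,"spin":0.084}, {"x":-38,"y":-8,"z":-1,"spin":0.084}, {"x":-39,"y":-5,"z":-1,"spin":0.084}, {"x":-39,"y":-2,"z":-1,"spin":0.084},
```

View pics/w29.png

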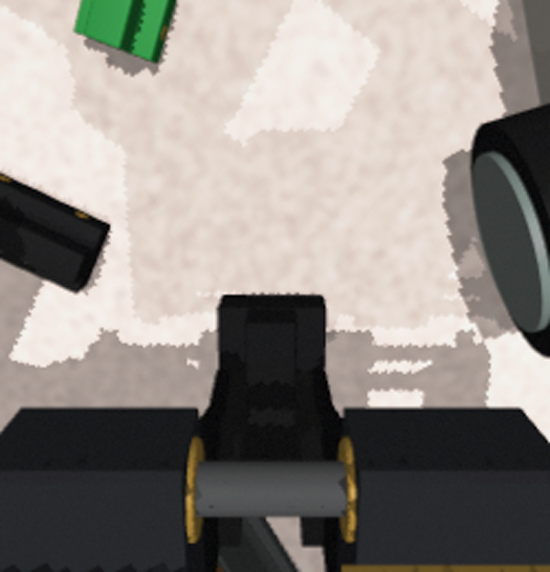

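play_rows(commands=[{"x": -10,"y": -20,"z": -10,"spin": 0.05},{"x": -19,"y": -30,"z": -5,"spin": 0.08},{"x": -22,"y": -28,"z": 0,"spin": 0.08},{"x": -24,"y": -26,"z": 0,"spin": 0.08},{"x": -26,"y": -24,"z": 0,"spin": 0.08},{"x": -28,"y": -22,"z": 0,"spin": 0.08},{"x": -30,"y": -20,"z": 0,"spin": 0.08},{"x": -31,"y": -18,"z": 0,"spin": 0.08}])

```text
time: 33.1
position: [0.4732, 0.1474, 0.0945]
tool_rot: [0.541, 0.841, -0.019, -0.007]
ft_force: [0.3, -0.2, -0.7]
grip_width: 0.0134
```

```bash
python3 - <<'E'
from h import *
plan((.473,-.084,.1),-.045,vmax=35)
E
```

```text
from [0.4732 0.1474 0.0945] tilt [-0.032 -0.025] yaw 0.428 dyaw -0.473 q6 -0.316 rows 7
{"x":-30,"y":-14,"z":0,"spin":0.068}, {"x":-31,"y":-12,"z":0,"spin":0.068}, {"x":-32,"y":-10,"z":0,"spin":0.068}, {"x":-32,"y":-7,"z":0,"spin":0.068}, {"x":-33,"y":-5,"z":0,"spin":0.068}, {"x":-33,"y":-3,"z":0,"spin":0.068}, {"x":-33,"y":-1,"z":0,"spin":0.068},
```

play_rows(commands=[{"x": -30,"y": -14,"z": 0,"spin": 0.07},{"x": -31,"y": -12,"z": 0,"spin": 0.07},{"x": -31,"y": -10,"z": 0,"spin": 0.07},{"x": -31,"y": -7,"z": 0,"spin": 0.07},{"x": -31,"y": -5,"z": 0,"spin": 0.07},{"x": -30,"y": -3,"z": 0,"spin": 0.06},{"x": -20,"y": 0,"z": 0,"spin": 0.06},{"x": 0,"y": 0,"z": 0,"spin": 0}])

```text
time: 33.9
position: [0.4634, -0.0769, 0.0953]
tool_rot: [0.731, 0.682, -0.024, -0.006]
ft_force: [0.1, 0.8, 0.1]
grip_width: 0.0137
```

```bash
python3 - <<'E'
from h import *
plan((.473,-.084,.05),-.045,vmax=15)
o=robot.get_obs();c=cams.camera("wrist");save(c,"w30",(100,0,540,320),1.7);np.save("M6.npy",w2c(c,o))
E
```

```text
from [ 0.4634 -0.0769  0.0953] tilt [-0.042 -0.024] yaw -0.07 dyaw 0.025 q6 -0.269 rows 4
{"x":-1,"y":3,"z":11,"spin":-0.006}, {"x":-1,"y":3,"z":11,"spin":-0.006}, {"x":-1,"y":3,"z":11,"spin":-0.006}, {"x":-1,"y":3,"z":11,"spin":-0.006},
```

View pics/w30.png

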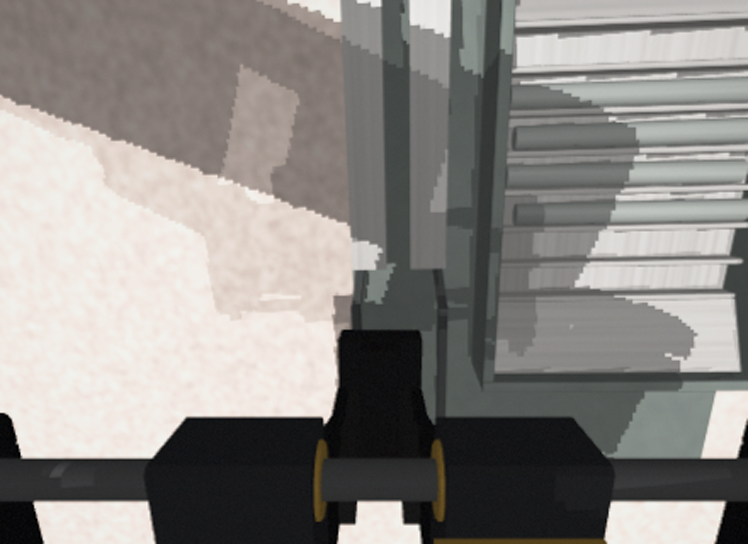

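play_rows(commands=[{"x": -3,"y": 4,"z": 10,"spin": -0.012},{"x": -2,"y": 4,"z": 12,"spin": -0.012},{"x": -2,"y": 3,"z": 12,"spin": 0},{"x": 0,"y": 0,"z": 12,"spin": 0},{"x": 0,"y": 0,"z": 0,"spin": 0}])

```text
time: 34.45
position: [0.4707, -0.0806, 0.0432]
tool_rot: [0.719, 0.695, -0.024, -0.009]
ft_force: [-0.1, 0.5, -0.1]
grip_width: 0.0135
```

```bash
python3 - <<'E'
from h import *
plan((.473,-.084,.02),-.045,vmax=15)
o=robot.get_obs();c=cams.camera("wrist");save(c,"w31",(200,60,450,320),2.2);np.save("M6.npy",w2c(c,o))
E
```

```text
from [ 0.4707 -0.0806  0.0432] tilt [-0.047 -0.021] yaw -0.034 dyaw -0.011 q6 -0.298 rows 2
{"x":-1,"y":2,"z":12,"spin":0.005}, {"x":-1,"y":2,"z":12,"spin":0.005},
```

View pics/w31.png

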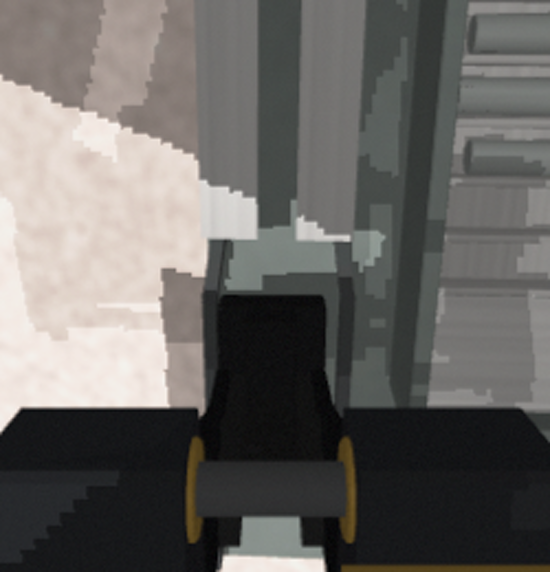

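play_rows(commands=[{"x": -2,"y": 3,"z": 10,"spin": 0.01},{"x": -1,"y": 2,"z": 10,"spin": 0},{"x": 0,"y": 1,"z": 10,"spin": 0},{"x": 0,"y": 0,"z": 0,"spin": 0}])

```text
time: 34.9
position: [0.4779, -0.0846, 0.0116]
tool_rot: [0.722, 0.691, -0.023, -0.007]
ft_force: [0.2, 1.1, 3.3]
grip_width: 0.0136
```

```bash
python3 - <<'E'
from h import *
plan((.473,-.084,.002),-.045,vmax=15)
o=robot.get_obs();c=cams.camera("wrist");save(c,"w32",(200,60,450,320),2.2);np.save("M6.npy",w2c(c,o))
E
```

```text
from [ 0.4779 -0.0846  0.0116] tilt [-0.043 -0.022] yaw -0.044 dyaw -0.001 q6 -0.284 rows 1
{"x":1,"y":-4,"z":10,"spin":0.001},
```

View pics/w32.png

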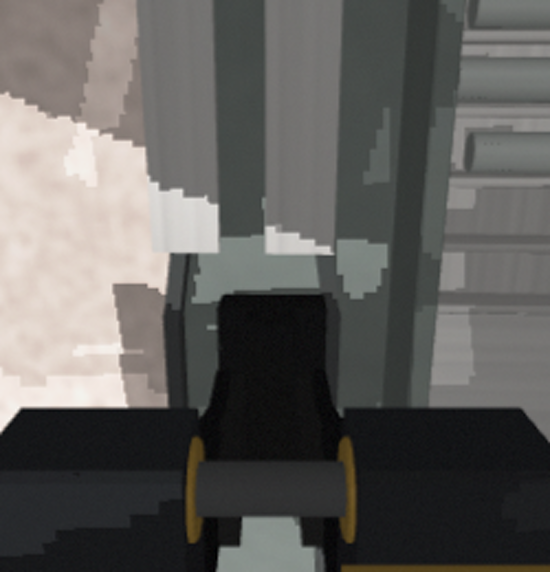

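play_rows(commands=[{"x": 0,"y": 0,"z": -4,"spin": 0},{"x": 0,"y": -3,"z": 0,"spin": 0},{"x": 0,"y": -3,"z": 0,"spin": 0},{"x": 0,"y": 0,"z": 0,"spin": 0}])

```text
time: 35.35
position: [0.471, -0.0841, 0.0171]
tool_rot: [0.722, 0.692, -0.023, -0.007]
ft_force: [-0.6, -0.1, -0.1]
grip_width: 0.0132
```

play_rows(commands=[{"x": 0,"y": 0,"z": 5,"spin": 0},{"x": 0,"y": 0,"z": 4,"spin": 0},{"x": 0,"y": 0,"z": 0,"spin": 0}])

```text
time: 35.65
position: [0.4705, -0.0844, 0.0077]
tool_rot: [0.722, 0.691, -0.023, -0.007]
ft_force: [-0.5, -0.4, -0.9]
grip_width: 0.0137
```

play_rows(commands=[{"x": 0,"y": 1,"z": 3,"spin": 0},{"x": 0,"y": 0,"z": 2,"spin": 0},{"x": 0,"y": 0,"z": 0,"spin": 0}])

```text
time: 35.95
position: [0.4715, -0.0848, 0.0021]
tool_rot: [0.722, 0.692, -0.023, -0.007]
ft_force: [-0.7, -0.1, 3.8]
grip_width: 0.0133
```

```bash
python3 - <<'E'
from h import *
plan((.473,-.084,.002),-.045,vmax=15)
o=robot.get_obs();print(o["ft_force"].round(1));c=cams.camera("wrist");save(c,"w33",(200,60,450,320),2.2);np.save("M6.npy",w2c(c,o))
E
```

```text
from [ 0.4715 -0.0848  0.0021] tilt [-0.043 -0.023] yaw -0.044 dyaw -0.001 q6 -0.285 rows 1
{"x":1,"y":1,"z":0,"spin":0.001}, 
[-0.7 -0.1  3.8]
```

View pics/w33.png

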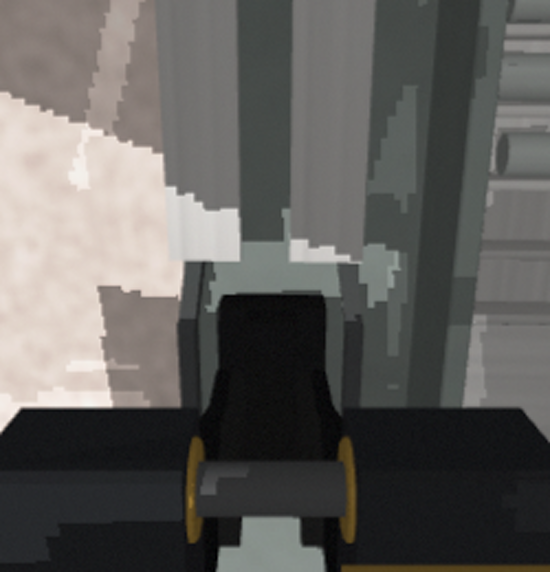

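play_rows(commands=[{"x": 0,"y": 0,"z": 0,"spin": 0},{"x": 0,"y": 0,"z": 0,"spin": 0},{"x": 0,"y": 0,"z": 0,"spin": 0},{"x": 0,"y": 0,"z": -8,"spin": 0},{"x": 0,"y": 0,"z": -12,"spin": 0},{"x": 0,"y": 0,"z": -20,"spin": 0},{"x": 0,"y": 0,"z": -20,"spin": 0},{"x": 0,"y": 0,"z": -20,"spin": 0}], grip=0.35)

```text
time: 36.8
position: [0.4729, -0.0818, 0.0839]
tool_rot: [0.722, 0.691, -0.024, -0.01]
ft_force: [-0.4, -0.7, 0.4]
grip_width: 0.0306
```

```bash
python3 - <<'E'
from h import *
plan((.3977,.3487,.10),2.166,vmax=35)
o=robot.get_obs();print(o["ft_force"].round(1));c=cams.camera("wrist");save(c,"w34",(200,60,450,320),2.2);np.save("M6.npy",w2c(c,o))
E
```

```text
from [ 0.4729 -0.0818  0.0839] tilt [-0.049 -0.02 ] yaw -0.044 dyaw -0.932 q6 -0.298 rows 13
{"x":33,"y":-7,"z":-2,"spin":0.072}, {"x":32,"y":-10,"z":-2,"spin":0.072}, {"x":31,"y":-12,"z":-2,"spin":0.072}, {"x":30,"y":-14,"z":-2,"spin":0.072}, {"x":29,"y":-16,"z":-2,"spin":0.072}, {"x":28,"y":-18,"z":-2,"spin":0.072}, {"x":27,"y":-20,"z":-2,"spin":0.072}, {"x":25,"y":-22,"z":-2,"spin":0.072}, {"x":24,"y":-24,"z":-2,"spin":0.072}, {"x":22,"y":-26,"z":-2,"spin":0.072}, {"x":20,"y":-27,"z":-2,"spin":0.072}, {"x":18,"y":-28,"z":-2,"spin":0.072}, {"x":16,"y":-30,"z":-2,"spin":0.072}, 
[-0.4 -0.7  0.4]
```

View pics/w34.png

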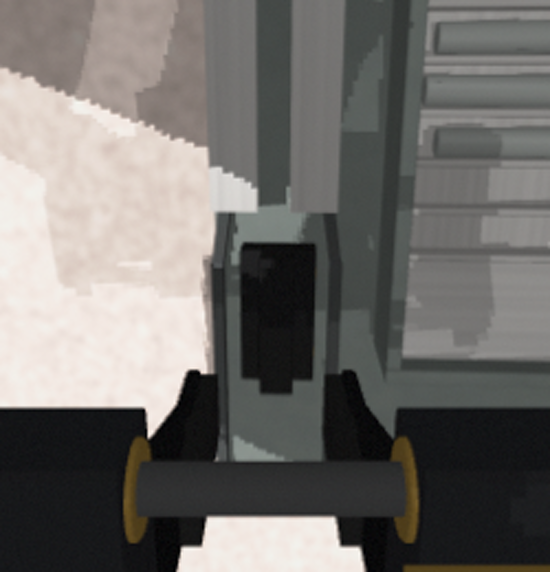

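play_rows(commands=[{"x": 20,"y": -5,"z": -5,"spin": 0.04},{"x": 32,"y": -8,"z": -4,"spin": 0.075},{"x": 32,"y": -10,"z": -2,"spin": 0.075},{"x": 31,"y": -12,"z": -2,"spin": 0.075},{"x": 30,"y": -15,"z": -2,"spin": 0.075},{"x": 29,"y": -17,"z": -2,"spin": 0.075},{"x": 28,"y": -19,"z": -2,"spin": 0.075},{"x": 26,"y": -22,"z": -2,"spin": 0.075}], grip=0.55)

```text
time: 37.65
position: [0.4426, 0.1747, 0.1073]
tool_rot: [0.894, 0.448, -0.02, 0.004]
ft_force: [0.3, -0.1, -0.7]
grip_width: 0.0478
```

```bash
python3 - <<'E'
from h import *
plan((.3977,.3487,.10),2.166,vmax=35)
E
```

```text
from [0.4426 0.1747 0.1073] tilt [-0.031 -0.025] yaw -0.641 dyaw -0.335 q6 0.814 rows 6
{"x":19,"y":-23,"z":1,"spin":0.056}, {"x":17,"y":-24,"z":1,"spin":0.056}, {"x":16,"y":-25,"z":1,"spin":0.056}, {"x":15,"y":-26,"z":1,"spin":0.056}, {"x":13,"y":-27,"z":1,"spin":0.056}, {"x":12,"y":-28,"z":1,"spin":0.056},
```

play_rows(commands=[{"x": 19,"y": -23,"z": 1,"spin": 0.056},{"x": 17,"y": -24,"z": 1,"spin": 0.056},{"x": 16,"y": -25,"z": 1,"spin": 0.056},{"x": 15,"y": -26,"z": 1,"spin": 0.056},{"x": 13,"y": -27,"z": 1,"spin": 0.056},{"x": 9,"y": -20,"z": 1,"spin": 0.05},{"x": 0,"y": 0,"z": 0,"spin": 0}])

```text
time: 38.35
position: [0.398, 0.3513, 0.0996]
tool_rot: [0.956, 0.291, -0.017, 0.007]
ft_force: [-0.5, -0.5, -1.8]
grip_width: 0.0478
```

```bash
python3 - <<'E'
from h import *
plan((.3977,.3487,.05),2.166,vmax=15)
o=robot.get_obs();c=cams.camera("wrist");save(c,"w35",(200,60,450,320),2.2);np.save("M7.npy",w2c(c,o))
E
```

```text
from [0.398  0.3513 0.0996] tilt [-0.028 -0.023] yaw -0.979 dyaw 0.004 q6 1.501 rows 4
{"x":0,"y":0,"z":12,"spin":-0.001}, {"x":0,"y":0,"z":12,"spin":-0.001}, {"x":0,"y":0,"z":12,"spin":-0.001}, {"x":0,"y":0,"z":12,"spin":-0.001},
```

View pics/w35.png

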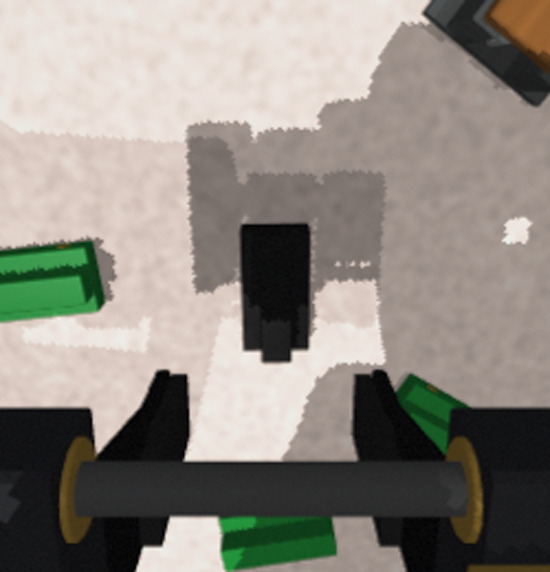

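```bash
python3 - <<'E'
from h import *
c=cams.camera("wrist");M=np.load("M7.npy")
f=lambda L:[(200+a/2.2,60+b/2.2) for a,b in L]
P=atz(c,f([(242,227),(310,227),(244,350),(309,350)]),.014,M);print(P.mean(0))
p=P.mean(0); plan((p[0],p[1],-.004),2.166,vmax=14)
E
```

```text
[0.39850829 0.34777089 0.014     ]
from [0.3982 0.3489 0.0996] tilt [-0.029 -0.025] yaw -0.98 dyaw 0.004 q6 1.499 rows 8
{"x":0,"y":0,"z":13,"spin":-0.001}, {"x":0,"y":0,"z":13,"spin":-0.001}, {"x":0,"y":0,"z":13,"spin":-0.001}, {"x":0,"y":0,"z":13,"spin":-0.001}, {"x":0,"y":0,"z":13,"spin":-0.001}, {"x":0,"y":0,"z":13,"spin":-0.001}, {"x":0,"y":0,"z":13,"spin":-0.001}, {"x":0,"y":0,"z":13,"spin":-0.001},
```

play_rows(commands=[{"x": 0,"y": 0,"z": 13,"spin": 0},{"x": 0,"y": 0,"z": 13,"spin": 0},{"x": 0,"y": 0,"z": 13,"spin": 0},{"x": 0,"y": 0,"z": 13,"spin": 0},{"x": 0,"y": 0,"z": 13,"spin": 0},{"x": 0,"y": 0,"z": 10,"spin": 0},{"x": 0,"y": 0,"z": 0,"spin": 0}], grip=0.5)

```text
time: 39.15
position: [0.399, 0.3382, 0.0237]
tool_rot: [0.957, 0.289, -0.017, 0.009]
ft_force: [-0.0, -0.1, -0.4]
grip_width: 0.044
```

```bash
python3 - <<'E'
from h import *
plan((.3985,.348,-.006),2.166,vmax=14)
c=cams.camera("wrist");save(c,"w36",(200,60,450,320),2.2)
E
```

```text
from [0.399  0.3382 0.0237] tilt [-0.028 -0.027] yaw -0.984 dyaw 0.009 q6 1.492 rows 3
{"x":2,"y":-3,"z":10,"spin":-0.003}, {"x":2,"y":-3,"z":10,"spin":-0.003}, {"x":2,"y":-3,"z":10,"spin":-0.003},
```

View pics/w36.png

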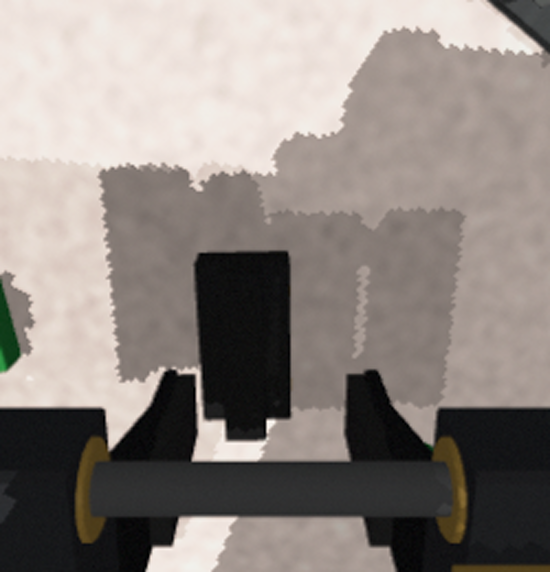

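play_rows(commands=[{"x": 3,"y": -4,"z": 0,"spin": 0},{"x": 3,"y": -4,"z": 0,"spin": 0},{"x": 1,"y": -1,"z": 7,"spin": 0},{"x": 0,"y": 0,"z": 7,"spin": 0},{"x": 0,"y": 0,"z": 0,"spin": 0}])

```text
time: 39.7
position: [0.402, 0.3513, 0.011]
tool_rot: [0.957, 0.289, -0.014, 0.008]
ft_force: [0.5, 0.2, 0.6]
grip_width: 0.0434
```

```bash
python3 - <<'E'
from h import *
plan((.3985,.348,-.006),2.166,vmax=14)
c=cams.camera("wrist");save(c,"w37",(200,60,450,320),2.2)
E
```

```text
from [0.402  0.3513 0.011 ] tilt [-0.023 -0.024] yaw -0.984 dyaw 0.008 q6 1.511 rows 2
{"x":-2,"y":0,"z":9,"spin":-0.004}, {"x":-2,"y":0,"z":9,"spin":-0.004},
```

View pics/w37.png

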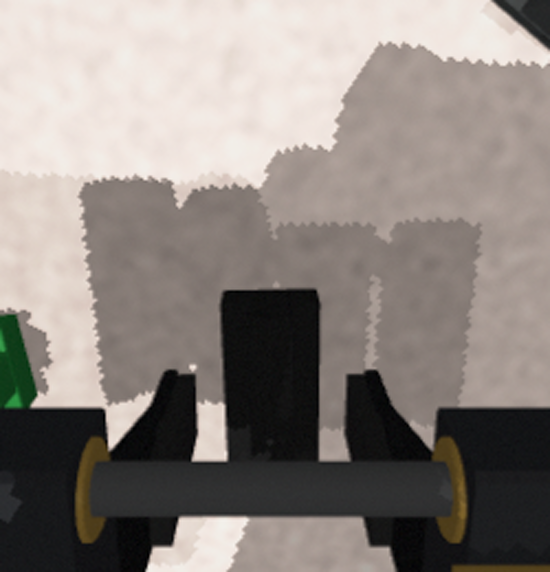

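play_rows(commands=[{"x": -1,"y": 0,"z": 6,"spin": -0.008},{"x": -1,"y": 0,"z": 6,"spin": 0},{"x": 0,"y": 0,"z": 4,"spin": 0},{"x": 0,"y": 0,"z": 0,"spin": 0}])

```text
time: 40.15
position: [0.3995, 0.3495, -0.0063]
tool_rot: [0.956, 0.293, -0.015, 0.008]
ft_force: [-0.3, 0.3, -0.1]
grip_width: 0.0433
```

play_rows(commands=[{"x": 0,"y": 0,"z": 0,"spin": 0},{"x": 0,"y": 0,"z": 0,"spin": 0},{"x": 0,"y": 0,"z": 0,"spin": 0},{"x": 0,"y": 0,"z": 0,"spin": 0},{"x": 0,"y": 0,"z": 0,"spin": 0},{"x": 0,"y": 0,"z": 0,"spin": 0}], grip=0, newtons=30)

```text
time: 40.75
position: [0.3999, 0.3496, -0.006]
tool_rot: [0.956, 0.293, -0.014, 0.008]
ft_force: [0.4, -0.3, -0.9]
grip_width: 0.0137
```

Gripped. Lift.

play_rows(commands=[{"x": 0,"y": 0,"z": -3,"spin": 0},{"x": 0,"y": 0,"z": -6,"spin": 0},{"x": 0,"y": 0,"z": -12,"spin": 0},{"x": 0,"y": 0,"z": -18,"spin": 0},{"x": 0,"y": 0,"z": -20,"spin": 0},{"x": 0,"y": 0,"z": -20,"spin": 0},{"x": 0,"y": 0,"z": -15,"spin": 0},{"x": 0,"y": 0,"z": 0,"spin": 0}])

```text
time: 41.55
position: [0.4023, 0.3522, 0.0961]
tool_rot: [0.956, 0.293, -0.013, 0.008]
ft_force: [0.6, -0.0, -0.3]
grip_width: 0.0133
```

```bash
python3 - <<'E'
from h import *
plan((.4702,-.150,.1),-.045,vmax=33)
E
```

```text
from [0.4023 0.3522 0.0961] tilt [-0.021 -0.023] yaw -0.975 dyaw 0.93 q6 1.499 rows 16
{"x":-14,"y":28,"z":0,"spin":-0.058}, {"x":-16,"y":28,"z":0,"spin":-0.058}, {"x":-17,"y":27,"z":0,"spin":-0.058}, {"x":-19,"y":25,"z":0,"spin":-0.058}, {"x":-20,"y":24,"z":0,"spin":-0.058}, {"x":-22,"y":23,"z":0,"spin":-0.058}, {"x":-23,"y":22,"z":0,"spin":-0.058}, {"x":-24,"y":20,"z":0,"spin":-0.058}, {"x":-25,"y":19,"z":0,"spin":-0.058}, {"x":-26,"y":18,"z":0,"spin":-0.058}, {"x":-27,"y":16,"z":0,"spin":-0.058}, {"x":-28,"y":14,"z":0,"spin":-0.058}, {"x":-29,"y":13,"z":0,"spin":-0.058}, {"x":-30,"y":11,"z":0,"spin":-0.058}, {"x":-30,"y":9,"z":0,"spin":-0.058}, {"x":-31,"y":7,"z":0,"spin":-0.058},
```

play_rows(commands=[{"x": -14,"y": 28,"z": 0,"spin": -0.06},{"x": -16,"y": 28,"z": 0,"spin": -0.06},{"x": -17,"y": 27,"z": 0,"spin": -0.06},{"x": -19,"y": 25,"z": 0,"spin": -0.06},{"x": -20,"y": 24,"z": 0,"spin": -0.06},{"x": -22,"y": 23,"z": 0,"spin": -0.06},{"x": -23,"y": 22,"z": 0,"spin": -0.06},{"x": -24,"y": 20,"z": 0,"spin": -0.06}])

```text
time: 42.35
position: [0.4397, 0.0977, 0.1015]
tool_rot: [0.851, 0.524, -0.012, 0.004]
ft_force: [-0.4, 0.5, -0.7]
grip_width: 0.0136
```

```bash
python3 - <<'E'
from h import *
plan((.4702,-.150,.1),-.045,vmax=33)
E
```

```text
from [0.4397 0.0977 0.1015] tilt [-0.017 -0.02 ] yaw -0.467 dyaw 0.422 q6 0.473 rows 8
{"x":-26,"y":17,"z":1,"spin":-0.053}, {"x":-27,"y":16,"z":1,"spin":-0.053}, {"x":-28,"y":15,"z":1,"spin":-0.053}, {"x":-28,"y":13,"z":1,"spin":-0.053}, {"x":-29,"y":12,"z":1,"spin":-0.053}, {"x":-30,"y":10,"z":1,"spin":-0.053}, {"x":-30,"y":8,"z":1,"spin":-0.053}, {"x":-30,"y":7,"z":1,"spin":-0.053},
```

play_rows(commands=[{"x": -26,"y": 17,"z": 0,"spin": -0.055},{"x": -27,"y": 16,"z": 0,"spin": -0.055},{"x": -28,"y": 15,"z": 0,"spin": -0.055},{"x": -28,"y": 13,"z": 0,"spin": -0.055},{"x": -29,"y": 12,"z": 0,"spin": -0.055},{"x": -30,"y": 10,"z": 0,"spin": -0.05},{"x": -26,"y": 8,"z": 0,"spin": -0.05},{"x": -20,"y": 5,"z": 0,"spin": -0.04}])

```text
time: 43.15
position: [0.4711, -0.1466, 0.1043]
tool_rot: [0.72, 0.694, -0.014, -0.0]
ft_force: [0.4, -0.1, -1.1]
grip_width: 0.0138
```

```bash
python3 - <<'E'
from h import *
plan((.4702,-.152,.05),-.045,vmax=12)
o=robot.get_obs();c=cams.camera("wrist");save(c,"w38",(200,60,450,320),2.2)
E
```

```text
from [ 0.4711 -0.1466  0.1043] tilt [-0.02  -0.018] yaw -0.037 dyaw -0.008 q6 -0.45 rows 5
{"x":-1,"y":0,"z":11,"spin":0.002}, {"x":-1,"y":0,"z":11,"spin":0.002}, {"x":-1,"y":0,"z":11,"spin":0.002}, {"x":-1,"y":0,"z":11,"spin":0.002}, {"x":-1,"y":0,"z":11,"spin":0.002},
```

View pics/w38.png

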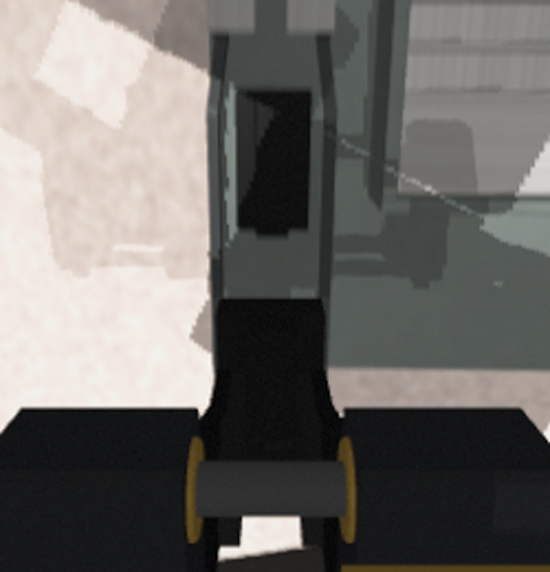

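play_rows(commands=[{"x": -3,"y": 0,"z": 11,"spin": 0.004},{"x": -3,"y": 0,"z": 12,"spin": 0.004},{"x": -2,"y": 0,"z": 12,"spin": 0},{"x": 0,"y": 0,"z": 12,"spin": 0},{"x": 0,"y": 0,"z": 8,"spin": 0},{"x": 0,"y": 0,"z": 0,"spin": 0}])

```text
time: 43.8
position: [0.4676, -0.1557, 0.043]
tool_rot: [0.723, 0.69, -0.015, -0.002]
ft_force: [-0.5, -0.3, -1.0]
grip_width: 0.0136
```

```bash
python3 - <<'E'
from h import *
plan((.4702,-.151,.02),-.045,vmax=12)
o=robot.get_obs();c=cams.camera("wrist");save(c,"w39",(200,60,450,320),2.2)
E
```

```text
from [ 0.4676 -0.1557  0.043 ] tilt [-0.024 -0.017] yaw -0.047 dyaw 0.002 q6 -0.449 rows 2
{"x":3,"y":1,"z":11,"spin":-0.001}, {"x":3,"y":1,"z":11,"spin":-0.001},
```

View pics/w39.png

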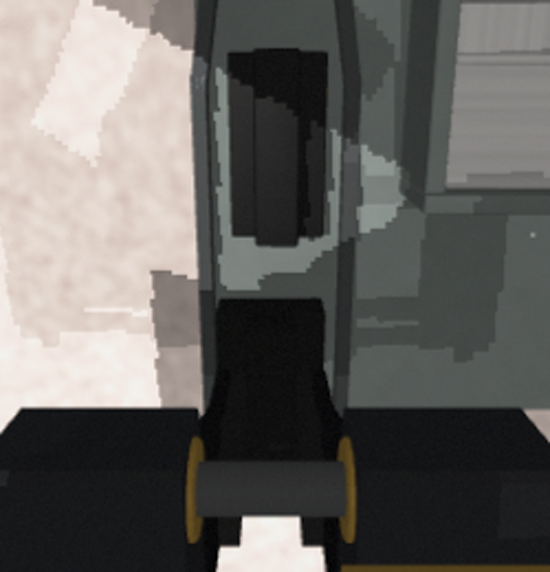

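play_rows(commands=[{"x": 2,"y": 1,"z": 9,"spin": 0},{"x": 2,"y": 1,"z": 9,"spin": 0},{"x": 0,"y": 0,"z": 9,"spin": 0},{"x": 0,"y": 0,"z": 5,"spin": 0},{"x": 0,"y": 0,"z": 0,"spin": 0}])

```text
time: 44.35
position: [0.4701, -0.1515, 0.0092]
tool_rot: [0.723, 0.691, -0.014, -0.001]
ft_force: [-0.2, -0.9, -1.1]
grip_width: 0.0135
```

```bash
python3 - <<'E'
from h import *
plan((.4702,-.151,.002),-.045,vmax=12)
o=robot.get_obs();print(o["ft_force"]);c=cams.camera("wrist");save(c,"w40",(200,60,450,320),2.2)
E
```

```text
from [ 0.4701 -0.1515  0.0092] tilt [-0.022 -0.018] yaw -0.046 dyaw 0.001 q6 -0.435 rows 1
{"x":1,"y":0,"z":7,"spin":-0.001}, 
[-0.22265574 -0.85394379 -1.09658575]
```

View pics/w40.png

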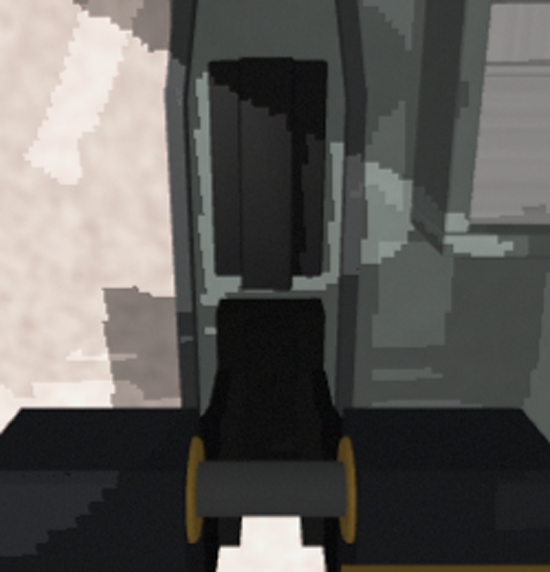

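Aligned behind the first block. Set down and release.

play_rows(commands=[{"x": 0,"y": 0,"z": 4,"spin": 0},{"x": 0,"y": 0,"z": 3,"spin": 0},{"x": 0,"y": 0,"z": 1,"spin": 0},{"x": 0,"y": 0,"z": 0,"spin": 0}])

```text
time: 44.8
position: [0.4707, -0.1522, 0.0024]
tool_rot: [0.723, 0.691, -0.014, 0.0]
ft_force: [-0.6, 0.6, 1.0]
grip_width: 0.0137
```

play_rows(commands=[{"x": 0,"y": 0,"z": 0,"spin": 0},{"x": 0,"y": 0,"z": 0,"spin": 0},{"x": 0,"y": 0,"z": 0,"spin": 0},{"x": 0,"y": 0,"z": -8,"spin": 0},{"x": 0,"y": 0,"z": -12,"spin": 0},{"x": 0,"y": 0,"z": -20,"spin": 0},{"x": 0,"y": 0,"z": -20,"spin": 0},{"x": 0,"y": 0,"z": -20,"spin": 0}], grip=0.35)

```text
time: 45.6
position: [0.4709, -0.1501, 0.0856]
tool_rot: [0.723, 0.69, -0.014, -0.002]
ft_force: [0.1, 0.7, 0.3]
grip_width: 0.0304
```

```bash
python3 - <<'E'
from h import *
o=robot.get_obs();c=cams.camera("wrist");save(c,"w41",(200,0,450,320),1.85)
t=cams.camera("top");save(t,"t9",(420,140,560,260),5)
for d in nets.outline_of(t,"stick")[:2]:
    r=d["region"];print(d["conf"],d["pixel"],r.sum());ys,xs=np.where(r);
    (cx,cy),(w,h),a=cv2.minAreaRect(np.c_[xs,ys].astype(np.float32));b=cv2.boxPoints(((cx,cy),(w,h),a));print(np.round(b,1).tolist(),np.round(atz(t,b,.025),3).tolist())
plan((.55,-.345,.2),np.pi/2,vmax=35)
E
```

```text
0.88 [461.8, 199.8] 647
[[451.6000061035156, 165.6999969482422], [462.0, 164.0], [473.6000061035156, 233.89999389648438], [463.29998779296875, 235.60000610351562]] [[0.651, -0.316, 0.025], [0.657, -0.349, 0.025], [0.44, -0.381, 0.025], [0.434, -0.349, 0.025]]
0.67 [240.3, 180.9] 429
[[234.1999969482422, 200.6999969482422], [235.89999389648438, 164.5], [248.3000030517578, 165.10000610351562], [246.60000610351562, 201.3000030517578]] [[0.533, 0.359, 0.025], [0.647, 0.357, 0.025], [0.645, 0.318, 0.025], [0.532, 0.32, 0.025]]
from [ 0.4722 -0.1507  0.0859] tilt [-0.02  -0.019] yaw -0.046 dyaw -1.524 q6 -0.443 rows 11
{"x":-18,"y":8,"z":-10,"spin":0.139}, {"x":-16,"y":10,"z":-10,"spin":0.139}, {"x":-15,"y":12,"z":-10,"spin":0.139}, {"x":-13,"y":14,"z":-10,"spin":0.139}, {"x":-11,"y":16,"z":-10,"spin":0.139}, {"x":-9,"y":17,"z":-10,"spin":0.139}, {"x":-6,"y":18,"z":-10,"spin":0.139}, {"x":-4,"y":19,"z":-10,"spin":0.139}, {"x":-1,"y":19,"z":-10,"spin":0.139}, {"x":2,"y":19,"z":-10,"spin":0.139}, {"x":4,"y":19,"z":-10,"spin":0.139},
```

View pics/w41.png

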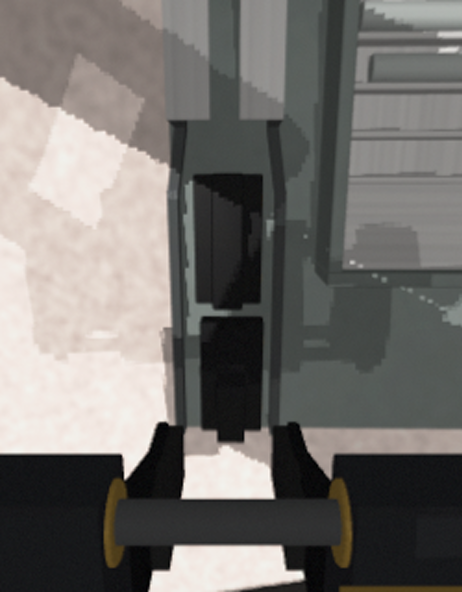

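View pics/t9.png

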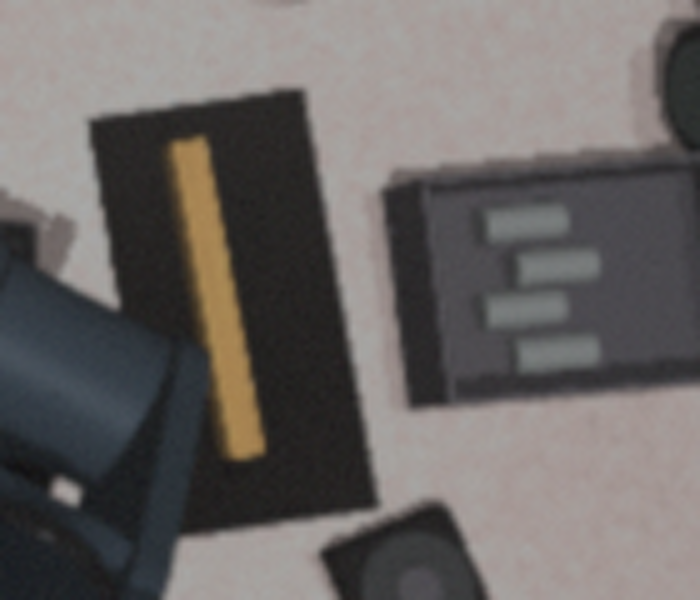

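```bash
python3 - <<'E'
from h import *
plan((.545,-.349,.16),-1.42,vmax=35)
E
```

```text
from [ 0.4722 -0.1507  0.0859] tilt [-0.02  -0.019] yaw -0.046 dyaw -1.374 q6 -0.443 rows 10
{"x":-20,"y":8,"z":-7,"spin":0.137}, {"x":-18,"y":11,"z":-7,"spin":0.137}, {"x":-17,"y":13,"z":-7,"spin":0.137}, {"x":-15,"y":15,"z":-7,"spin":0.137}, {"x":-13,"y":17,"z":-7,"spin":0.137}, {"x":-10,"y":19,"z":-7,"spin":0.137}, {"x":-7,"y":20,"z":-7,"spin":0.137}, {"x":-5,"y":21,"z":-7,"spin":0.137}, {"x":-2,"y":21,"z":-7,"spin":0.137}, {"x":1,"y":21,"z":-7,"spin":0.137},
```

play_rows(commands=[{"x": -18,"y": 6,"z": -12,"spin": 0.1},{"x": -18,"y": 9,"z": -10,"spin": 0.11},{"x": -17,"y": 11,"z": -8,"spin": 0.11},{"x": -16,"y": 13,"z": -8,"spin": 0.11},{"x": -14,"y": 15,"z": -8,"spin": 0.11},{"x": -12,"y": 17,"z": -8,"spin": 0.11},{"x": -10,"y": 18,"z": -8,"spin": 0.11},{"x": -8,"y": 19,"z": -8,"spin": 0.11}], grip=0.6)

```text
time: 46.55
position: [0.5188, -0.3016, 0.1519]
tool_rot: [0.952, 0.306, -0.019, -0.003]
ft_force: [0.0, -0.7, -0.5]
grip_width: 0.052
```

```bash
python3 - <<'E'
from h import *
plan((.545,-.349,.16),-1.42,vmax=25)
E
```

```text
from [ 0.5188 -0.3016  0.1519] tilt [-0.038 -0.006] yaw -0.948 dyaw -0.472 q6 0.267 rows 4
{"x":-2,"y":13,"z":-2,"spin":0.118}, {"x":0,"y":14,"z":-2,"spin":0.118}, {"x":1,"y":13,"z":-2,"spin":0.118}, {"x":3,"y":13,"z":-2,"spin":0.118},
```

play_rows(commands=[{"x": -2,"y": 13,"z": 0,"spin": 0.12},{"x": 0,"y": 14,"z": 0,"spin": 0.12},{"x": 0,"y": 13,"z": 0,"spin": 0.12},{"x": 0,"y": 12,"z": 0,"spin": 0.11},{"x": 0,"y": 0,"z": 0,"spin": 0}])

```text
time: 47.05
position: [0.5383, -0.3529, 0.147]
tool_rot: [0.998, 0.065, -0.021, -0.0]
ft_force: [-0.9, 0.3, 0.6]
grip_width: 0.0519
```

```bash
python3 - <<'E'
from h import *
plan((.532,-.351,.1),-1.42,vmax=25)
o=robot.get_obs();c=cams.camera("wrist");save(c,"w42",(150,0,500,400),1.5);np.save("M8.npy",w2c(c,o))
E
```

```text
from [ 0.5383 -0.3529  0.147 ] tilt [-0.042 -0.002] yaw -1.441 dyaw 0.021 q6 0.717 rows 2
{"x":-2,"y":-1,"z":24,"spin":-0.011}, {"x":-2,"y":-1,"z":24,"spin":-0.011},
```

View pics/w42.png

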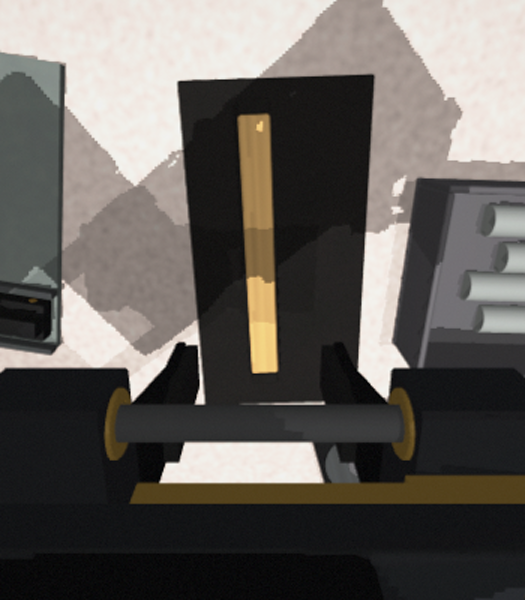

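```bash
python3 - <<'E'
from h import *
c=cams.camera("wrist");M=np.load("M8.npy")
f=lambda L:[(150+a/1.5,b/1.5) for a,b in L]
P=atz(c,f([(237,115),(270,113),(278,372),(251,374)]),.025,M);print(P.round(4),P.mean(0));a=P[0]+P[1]-P[2]-P[3];print(np.linalg.norm(a)/2,np.arctan2(a[1],a[0]))
ax=a[:2]/np.linalg.norm(a[:2]);g=P.mean(0)[:2]-.015*ax;print(g)
plan((g[0],g[1],.06),np.arctan2(a[1],a[0])-np.pi/2,vmax=14)
m=atz(c,f([(180,82),(374,75),(360,400),(204,403)]),.003,M);print(m.round(4),m.mean(0))
E
```

```text
[[ 0.6442 -0.3237  0.025 ]
 [ 0.6483 -0.3455  0.025 ]
 [ 0.4524 -0.3795  0.025 ]
 [ 0.4476 -0.3574  0.025 ]] [ 0.54811104 -0.3515032   0.025     ]
0.1991228030354603 0.17067838668878085
[ 0.53332899 -0.35405097]
from [ 0.5375 -0.3509  0.1469] tilt [-0.043 -0.001] yaw -1.438 dyaw 0.038 q6 0.715 rows 7
{"x":0,"y":0,"z":12,"spin":-0.005}, {"x":0,"y":0,"z":12,"spin":-0.005}, {"x":0,"y":0,"z":12,"spin":-0.005}, {"x":0,"y":0,"z":12,"spin":-0.005}, {"x":0,"y":0,"z":12,"spin":-0.005}, {"x":0,"y":0,"z":12,"spin":-0.005}, {"x":0,"y":0,"z":12,"spin":-0.005}, 
[[ 0.6614 -0.2801  0.003 ]
 [ 0.6833 -0.4147  0.003 ]
 [ 0.4206 -0.461   0.003 ]
 [ 0.3987 -0.3193  0.003 ]] [ 0.54099697 -0.36877827  0.003     ]
```

play_rows(commands=[{"x": -2,"y": 3,"z": 12,"spin": -0.015},{"x": -2,"y": 2,"z": 14,"spin": -0.015},{"x": -2,"y": 0,"z": 14,"spin": -0.01},{"x": 0,"y": 0,"z": 14,"spin": 0},{"x": 0,"y": 0,"z": 14,"spin": 0},{"x": 0,"y": 0,"z": 14,"spin": 0},{"x": 0,"y": 0,"z": 10,"spin": 0},{"x": 0,"y": 0,"z": 0,"spin": 0}])

```text
time: 47.95
position: [0.5227, -0.3507, 0.044]
tool_rot: [0.995, 0.094, -0.025, -0.006]
ft_force: [-0.4, -0.3, 0.5]
grip_width: 0.0522
```

```bash
python3 - <<'E'
from h import *
plan((.5333,-.354,.01),-1.40,vmax=14)
o=robot.get_obs();c=cams.camera("wrist");save(c,"w43",(150,0,500,400),1.5)
E
```

```text
from [ 0.5227 -0.3507  0.044 ] tilt [-0.052  0.007] yaw -1.382 dyaw -0.018 q6 0.652 rows 3
{"x":4,"y":2,"z":11,"spin":0.006}, {"x":4,"y":2,"z":11,"spin":0.006}, {"x":4,"y":2,"z":11,"spin":0.006},
```

View pics/w43.png

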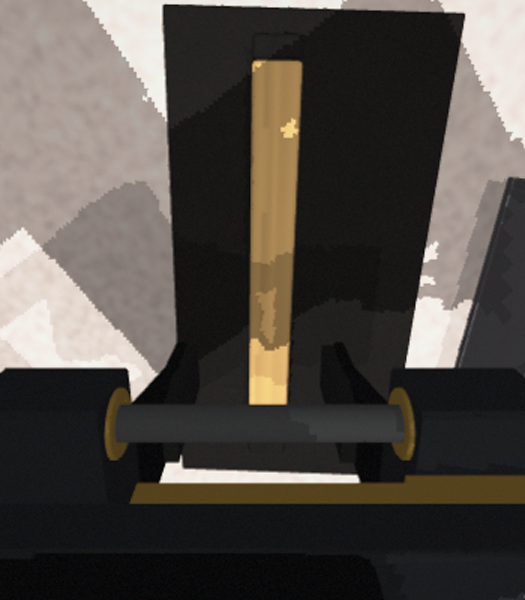

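play_rows(commands=[{"x": 0,"y": 0,"z": -20,"spin": 0},{"x": -40,"y": 0,"z": -20,"spin": 0},{"x": -50,"y": 0,"z": 0,"spin": 0},{"x": -40,"y": 0,"z": 0,"spin": 0},{"x": 0,"y": 0,"z": 0,"spin": 0},{"x": 0,"y": 0,"z": 0,"spin": 0}])

```text
time: 48.6
position: [0.3981, -0.3798, 0.0959]
tool_rot: [0.995, 0.096, -0.022, -0.0]
ft_force: [0.3, 0.2, 0.8]
grip_width: 0.0523
```

```bash
python3 - <<'E'
from h import *
plan((.533,-.354,.08),-1.40,vmax=14)
E
```

```text
from [ 0.3981 -0.3798  0.0959] tilt [-0.043 -0.003] yaw -1.378 dyaw -0.022 q6 0.465 rows 10
{"x":14,"y":0,"z":1,"spin":0.002}, {"x":14,"y":0,"z":1,"spin":0.002}, {"x":14,"y":0,"z":1,"spin":0.002}, {"x":14,"y":0,"z":1,"spin":0.002}, {"x":14,"y":0,"z":1,"spin":0.002}, {"x":14,"y":0,"z":1,"spin":0.002}, {"x":14,"y":0,"z":1,"spin":0.002}, {"x":14,"y":0,"z":1,"spin":0.002}, {"x":14,"y":0,"z":1,"spin":0.002}, {"x":14,"y":0,"z":1,"spin":0.002},
```

play_rows(commands=[{"x": 0,"y": 0,"z": -50,"spin": 0},{"x": 0,"y": 0,"z": -50,"spin": 0},{"x": 0,"y": 0,"z": -50,"spin": 0},{"x": 0,"y": 0,"z": 0,"spin": 0}])

```text
time: 49.0
position: [0.4093, -0.3799, 0.2488]
tool_rot: [0.995, 0.098, -0.021, -0.001]
ft_force: [-0.6, -0.1, -0.1]
grip_width: 0.0525
```

play_rows(commands=[{"x": 12,"y": 0,"z": 10,"spin": 0},{"x": 12,"y": 0,"z": 10,"spin": 0},{"x": 12,"y": 0,"z": 10,"spin": 0},{"x": 12,"y": 0,"z": 10,"spin": 0},{"x": 12,"y": 0,"z": 10,"spin": 0},{"x": 12,"y": 0,"z": 10,"spin": 0},{"x": 12,"y": 0,"z": 10,"spin": 0},{"x": 12,"y": 0,"z": 10,"spin": 0}])

```text
time: 49.8
position: [0.5084, -0.3556, 0.1521]
tool_rot: [0.995, 0.1, -0.023, -0.004]
ft_force: [0.9, 0.1, -0.6]
grip_width: 0.052
```

```bash
python3 - <<'E'
from h import *
plan((.533,-.354,.08),-1.40,vmax=14)
E
```

```text
from [ 0.5084 -0.3556  0.1521] tilt [-0.047  0.003] yaw -1.371 dyaw -0.029 q6 0.611 rows 6
{"x":5,"y":1,"z":12,"spin":0.005}, {"x":5,"y":1,"z":12,"spin":0.005}, {"x":5,"y":1,"z":12,"spin":0.005}, {"x":5,"y":1,"z":12,"spin":0.005}, {"x":5,"y":1,"z":12,"spin":0.005}, {"x":5,"y":1,"z":12,"spin":0.005},
```

play_rows(commands=[{"x": 0,"y": 0,"z": 0,"spin": -0.14},{"x": 0,"y": 0,"z": 0,"spin": -0.14},{"x": 0,"y": 0,"z": 0,"spin": -0.14},{"x": 0,"y": 0,"z": 0,"spin": -0.14},{"x": 0,"y": 0,"z": 0,"spin": -0.14},{"x": 0,"y": 0,"z": 0,"spin": -0.14},{"x": 0,"y": 0,"z": 0,"spin": -0.14},{"x": 0,"y": 0,"z": 0,"spin": -0.14}])

```text
time: 50.6
position: [0.5135, -0.353, 0.1438]
tool_rot: [0.775, 0.631, -0.017, -0.019]
ft_force: [-0.5, -0.1, 0.1]
grip_width: 0.0523
```

play_rows(commands=[{"x": 0,"y": 0,"z": 0,"spin": -0.14},{"x": 0,"y": 0,"z": 0,"spin": -0.14},{"x": 0,"y": 0,"z": 0,"spin": -0.14},{"x": 0,"y": 0,"z": 0,"spin": -0.14},{"x": 0,"y": 0,"z": 0,"spin": -0.14},{"x": 0,"y": 0,"z": 0,"spin": -0.14},{"x": 0,"y": 0,"z": 0,"spin": -0.14},{"x": 0,"y": 0,"z": 0,"spin": -0.14}])

```text
time: 51.4
position: [0.5178, -0.3526, 0.1392]
tool_rot: [0.299, 0.954, -0.004, -0.025]
ft_force: [-0.4, 0.1, -0.2]
grip_width: 0.0525
```

```bash
python3 - <<'E'
from h import *
plan((.563,-.349,.12),-1.40,vmax=14)
E
```

```text
from [ 0.5178 -0.3526  0.1392] tilt [-0.05   0.008] yaw 0.964 dyaw 0.778 q6 -1.71 rows 6
{"x":-6,"y":5,"z":3,"spin":-0.130}, {"x":-7,"y":4,"z":3,"spin":-0.130}, {"x":-7,"y":3,"z":3,"spin":-0.130}, {"x":-7,"y":2,"z":3,"spin":-0.130}, {"x":-8,"y":1,"z":3,"spin":-0.130}, {"x":-8,"y":0,"z":3,"spin":-0.130},
```

play_rows(commands=[{"x": -6,"y": 5,"z": 3,"spin": -0.13},{"x": -7,"y": 4,"z": 3,"spin": -0.13},{"x": -7,"y": 3,"z": 3,"spin": -0.13},{"x": -7,"y": 2,"z": 3,"spin": -0.13},{"x": -8,"y": 1,"z": 3,"spin": -0.13},{"x": -6,"y": 0,"z": 3,"spin": -0.13},{"x": 0,"y": 0,"z": 0,"spin": 0}])

```text
time: 52.1
position: [0.5666, -0.3489, 0.1142]
tool_rot: [-0.102, 0.994, 0.006, -0.024]
ft_force: [-1.0, 0.1, -0.6]
grip_width: 0.0525
```

```bash
python3 - <<'E'
from h import *
plan((.563,-.349,.04),-1.40,vmax=10)
o=robot.get_obs();c=cams.camera("wrist");save(c,"w44",(150,0,500,400),1.5);np.save("M9.npy",w2c(c,o))
E
```

```text
from [ 0.5666 -0.3489  0.1142] tilt [-0.05   0.008] yaw 1.776 dyaw -0.034 q6 -2.469 rows 8
{"x":0,"y":0,"z":9,"spin":0.004}, {"x":0,"y":0,"z":9,"spin":0.004}, {"x":0,"y":0,"z":9,"spin":0.004}, {"x":0,"y":0,"z":9,"spin":0.004}, {"x":0,"y":0,"z":9,"spin":0.004}, {"x":0,"y":0,"z":9,"spin":0.004}, {"x":0,"y":0,"z":9,"spin":0.004}, {"x":0,"y":0,"z":9,"spin":0.004},
```

View pics/w44.png

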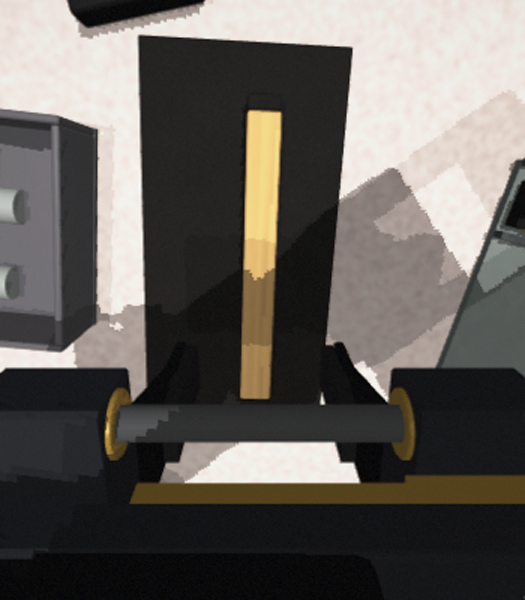

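play_rows(commands=[{"x": 0,"y": 0,"z": 10,"spin": 0.01},{"x": 0,"y": 0,"z": 10,"spin": 0.01},{"x": 0,"y": 0,"z": 10,"spin": 0.01},{"x": 0,"y": 0,"z": 10,"spin": 0.005},{"x": 0,"y": 0,"z": 10,"spin": 0},{"x": 0,"y": 0,"z": 10,"spin": 0},{"x": 0,"y": 0,"z": 8,"spin": 0},{"x": 0,"y": 0,"z": 0,"spin": 0}])

```text
time: 52.95
position: [0.5605, -0.3478, 0.0389]
tool_rot: [-0.078, 0.997, 0.007, -0.026]
ft_force: [0.7, 0.1, -0.3]
grip_width: 0.052
```

```bash
python3 - <<'E'
from h import *
plan((.563,-.349,.0),-1.40,vmax=10)
o=robot.get_obs();c=cams.camera("wrist");save(c,"w45",(200,60,450,320),2.2)
E
```

```text
from [ 0.5605 -0.3478  0.0389] tilt [-0.053  0.01 ] yaw 1.727 dyaw 0.015 q6 -2.42 rows 4
{"x":-1,"y":-1,"z":10,"spin":-0.004}, {"x":-1,"y":-1,"z":10,"spin":-0.004}, {"x":-1,"y":-1,"z":10,"spin":-0.004}, {"x":-1,"y":-1,"z":10,"spin":-0.004},
```

View pics/w45.png

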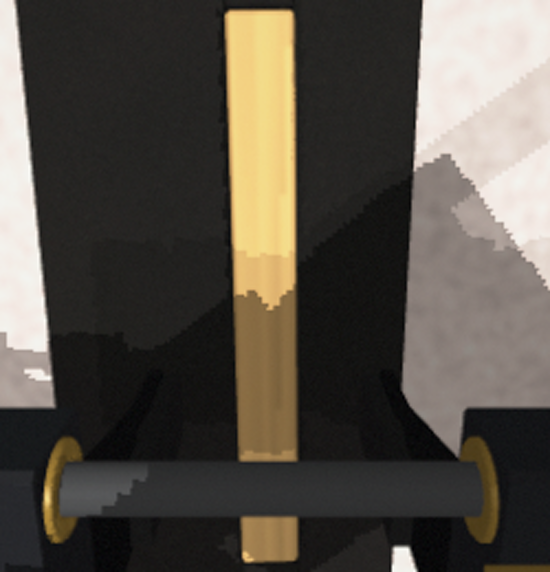

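play_rows(commands=[{"x": -1,"y": -1,"z": 10,"spin": -0.01},{"x": -1,"y": 0,"z": 10,"spin": 0},{"x": 0,"y": 0,"z": 10,"spin": 0},{"x": 0,"y": 0,"z": 8,"spin": 0},{"x": 0,"y": 0,"z": 6,"spin": 0},{"x": 0,"y": 0,"z": 4,"spin": 0},{"x": 0,"y": 0,"z": 0,"spin": 0}])

```text
time: 53.7
position: [0.5614, -0.349, -0.012]
tool_rot: [-0.084, 0.996, 0.006, -0.025]
ft_force: [-0.2, 0.2, -0.3]
grip_width: 0.0523
```

```bash
python3 - <<'E'
from h import *
plan((.563,-.349,-.010),-1.40,vmax=10)
E
```

```text
from [ 0.5614 -0.349  -0.012 ] tilt [-0.051  0.008] yaw 1.738 dyaw 0.004 q6 -2.428 rows 1
{"x":-1,"y":0,"z":-2,"spin":-0.004},
```

play_rows(commands=[{"x": 0,"y": 0,"z": -2,"spin": 0},{"x": 0,"y": 0,"z": 0,"spin": 0},{"x": 0,"y": 0,"z": 0,"spin": 0},{"x": 0,"y": 0,"z": 0,"spin": 0},{"x": 0,"y": 0,"z": 0,"spin": 0},{"x": 0,"y": 0,"z": 0,"spin": 0},{"x": 0,"y": 0,"z": 0,"spin": 0}], grip=0, newtons=45)

```text
time: 54.4
position: [0.5623, -0.3495, -0.0084]
tool_rot: [-0.084, 0.996, 0.005, -0.024]
ft_force: [0.7, -0.6, -0.5]
grip_width: 0.0217
```

```bash
python3 - <<'E'
from h import *
o=robot.get_obs();print(o["ft_force"],o["grip_width"],o["position"])
E
```

```text
[ 0.66686828 -0.57443543 -0.53344436] 0.021659039701248405 [ 0.56232641 -0.34953564 -0.00844891]
```

play_rows(commands=[{"x": 0,"y": 0,"z": -4,"spin": 0},{"x": 0,"y": 0,"z": -8,"spin": 0},{"x": 0,"y": 0,"z": -12,"spin": 0},{"x": 0,"y": 0,"z": -16,"spin": 0},{"x": 0,"y": 0,"z": -16,"spin": 0},{"x": 0,"y": 0,"z": -16,"spin": 0},{"x": 0,"y": 0,"z": -10,"spin": 0},{"x": 0,"y": 0,"z": 0,"spin": 0}])

```text
time: 55.2
position: [0.5673, -0.3506, 0.0814]
tool_rot: [-0.084, 0.996, 0.004, -0.023]
ft_force: [0.4, -0.0, -0.7]
grip_width: 0.0211
```

```bash
python3 - <<'E'
from h import *
o=robot.get_obs();print(o["ft_force"],o["grip_width"],o["position"])
y=-.045;ey=np.array([-np.sin(y),np.cos(y)]);m=np.array([.4752,-.036]);t=m-(.153+.135)*ey;print(t)
plan((t[0],t[1],.09),-.045,vmax=30)
c=cams.camera("wrist");save(c,"w46",(150,0,500,400),1.5)
E
```

```text
[ 0.44222396 -0.02714771 -0.71702007] 0.021082701442732527 [ 0.56727115 -0.35056656  0.08141338]
[ 0.46224437 -0.32370845]
from [ 0.5673 -0.3506  0.0814] tilt [-0.047  0.005] yaw 1.738 dyaw 1.358 q6 -2.431 rows 10
{"x":10,"y":4,"z":0,"spin":-0.136}, {"x":9,"y":6,"z":0,"spin":-0.136}, {"x":8,"y":7,"z":0,"spin":-0.136}, {"x":7,"y":8,"z":0,"spin":-0.136}, {"x":6,"y":9,"z":0,"spin":-0.136}, {"x":5,"y":10,"z":0,"spin":-0.136}, {"x":4,"y":10,"z":0,"spin":-0.136}, {"x":2,"y":11,"z":0,"spin":-0.136}, {"x":1,"y":11,"z":0,"spin":-0.136}, {"x":-1,"y":11,"z":0,"spin":-0.136},
```

View pics/w46.png

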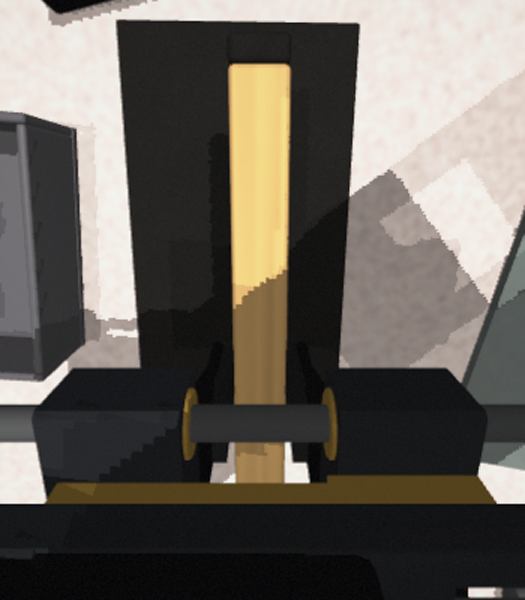

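```bash
sed -i 's/def plan(xyz,yaw=None,n=None,vmax=45,smax=0.14,o=None):/def plan(xyz,yaw=None,n=None,vmax=45,smax=0.14,o=None,dyf=None):/; s/    d=np.array(xyz)-p/    dy=dy if dyf is None else dyf\n    d=np.array(xyz)-p/' h.py; python3 - <<'E'
from h import *
plan((.4622,-.328,.095),dyf=-1.783,vmax=30)
E
```

```text
from [ 0.567  -0.3503  0.0807] tilt [-0.047  0.005] yaw 1.738 dyaw -1.783 q6 -2.431 rows 13
{"x":8,"y":3,"z":-1,"spin":0.137}, {"x":8,"y":2,"z":-1,"spin":0.137}, {"x":8,"y":1,"z":-1,"spin":0.137}, {"x":8,"y":0,"z":-1,"spin":0.137}, {"x":8,"y":-1,"z":-1,"spin":0.137}, {"x":8,"y":-3,"z":-1,"spin":0.137}, {"x":7,"y":-4,"z":-1,"spin":0.137}, {"x":7,"y":-5,"z":-1,"spin":0.137}, {"x":6,"y":-5,"z":-1,"spin":0.137}, {"x":5,"y":-6,"z":-1,"spin":0.137}, {"x":5,"y":-7,"z":-1,"spin":0.137}, {"x":4,"y":-7,"z":-1,"spin":0.137}, {"x":2,"y":-8,"z":-1,"spin":0.137},
```

play_rows(commands=[{"x": 8,"y": 3,"z": -3,"spin": 0.08},{"x": 8,"y": 2,"z": -3,"spin": 0.12},{"x": 8,"y": 1,"z": -3,"spin": 0.12},{"x": 8,"y": 0,"z": -3,"spin": 0.12},{"x": 8,"y": -1,"z": -2,"spin": 0.12},{"x": 8,"y": -2,"z": -2,"spin": 0.12},{"x": 8,"y": -3,"z": -2,"spin": 0.12},{"x": 8,"y": -4,"z": -2,"spin": 0.12}])

```text
time: 56.05
position: [0.4968, -0.335, 0.0981]
tool_rot: [0.384, 0.923, -0.005, -0.029]
ft_force: [1.0, 0.4, -0.2]
grip_width: 0.0215
```

```bash
python3 - <<'E'
from h import *
plan((.4622,-.328,.095),-.045,vmax=30)
E
```

```text
from [ 0.4968 -0.335   0.0981] tilt [-0.057  0.014] yaw 0.783 dyaw -0.828 q6 -1.527 rows 6
{"x":5,"y":-3,"z":1,"spin":0.138}, {"x":4,"y":-4,"z":1,"spin":0.138}, {"x":4,"y":-4,"z":1,"spin":0.138}, {"x":3,"y":-5,"z":1,"spin":0.138}, {"x":2,"y":-5,"z":1,"spin":0.138}, {"x":2,"y":-6,"z":1,"spin":0.138},
```

play_rows(commands=[{"x": 5,"y": -3,"z": 0,"spin": 0.12},{"x": 4,"y": -4,"z": 0,"spin": 0.12},{"x": 4,"y": -4,"z": 0,"spin": 0.12},{"x": 3,"y": -5,"z": 0,"spin": 0.12},{"x": 2,"y": -5,"z": 0,"spin": 0.12},{"x": 2,"y": -5,"z": 0,"spin": 0.12},{"x": 1,"y": -5,"z": 0,"spin": 0.1},{"x": 0,"y": 0,"z": 0,"spin": 0}])

```text
time: 56.85
position: [0.4515, -0.3235, 0.0946]
tool_rot: [0.732, 0.68, -0.017, -0.032]
ft_force: [0.6, 0.2, -0.1]
grip_width: 0.0214
```

```bash
python3 - <<'E'
from h import *
plan((.4622,-.328,.05),-.045,vmax=10)
o=robot.get_obs();c=cams.camera("wrist");save(c,"w47",(150,0,500,400),1.5);np.save("M10.npy",w2c(c,o))
s=cams.camera("scene");save(s,"s9",(180,110,360,240),4.4)
E
```

```text
from [ 0.4515 -0.3235  0.0946] tilt [-0.068  0.024] yaw -0.074 dyaw 0.029 q6 -0.706 rows 5
{"x":-1,"y":3,"z":9,"spin":-0.006}, {"x":-1,"y":3,"z":9,"spin":-0.006}, {"x":-1,"y":3,"z":9,"spin":-0.006}, {"x":-1,"y":3,"z":9,"spin":-0.006}, {"x":-1,"y":3,"z":9,"spin":-0.006},
```

View pics/w47.png

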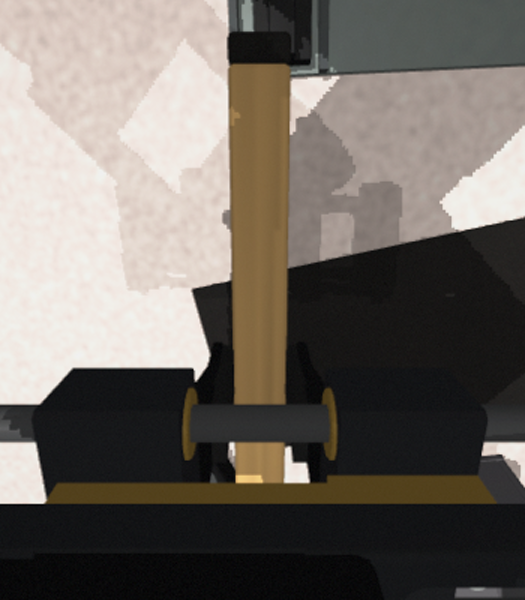

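View pics/s9.png

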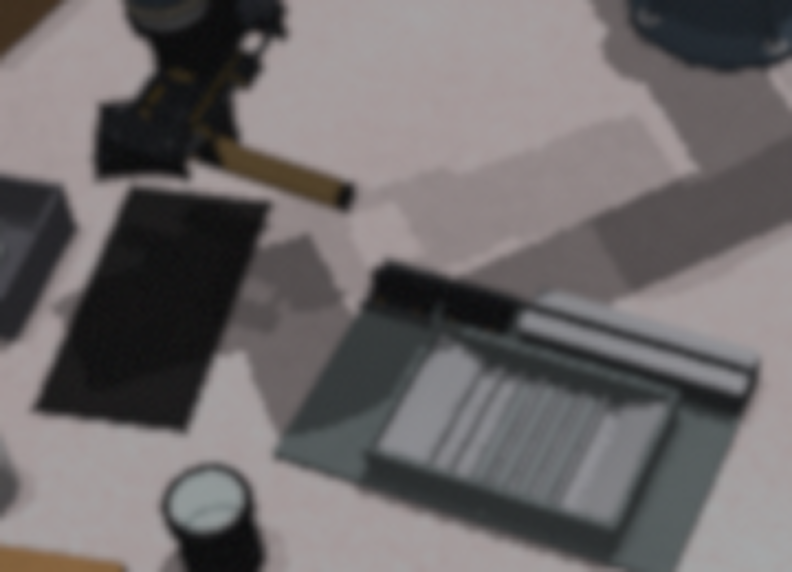

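play_rows(commands=[{"x": -1,"y": 3,"z": 9,"spin": -0.01},{"x": -1,"y": 3,"z": 9,"spin": -0.01},{"x": -1,"y": 3,"z": 9,"spin": -0.009},{"x": -1,"y": 3,"z": 9,"spin": 0},{"x": 0,"y": 0,"z": 9,"spin": 0},{"x": 0,"y": 0,"z": 0,"spin": 0}])

```text
time: 57.55
position: [0.4626, -0.3278, 0.0433]
tool_rot: [0.719, 0.694, -0.016, -0.032]
ft_force: [0.6, 0.5, -0.6]
grip_width: 0.0211
```

```bash
python3 - <<'E'
from h import *
plan((.4622,-.328,.03),-.045,vmax=10)
o=robot.get_obs();c=cams.camera("wrist");save(c,"w48",(150,0,500,400),1.5);np.save("M10.npy",w2c(c,o))
E
```

```text
from [ 0.4626 -0.3278  0.0433] tilt [-0.067  0.024] yaw -0.035 dyaw -0.01 q6 -0.732 rows 2
{"x":0,"y":0,"z":7,"spin":0.005}, {"x":0,"y":0,"z":7,"spin":0.005},
```

View pics/w48.png

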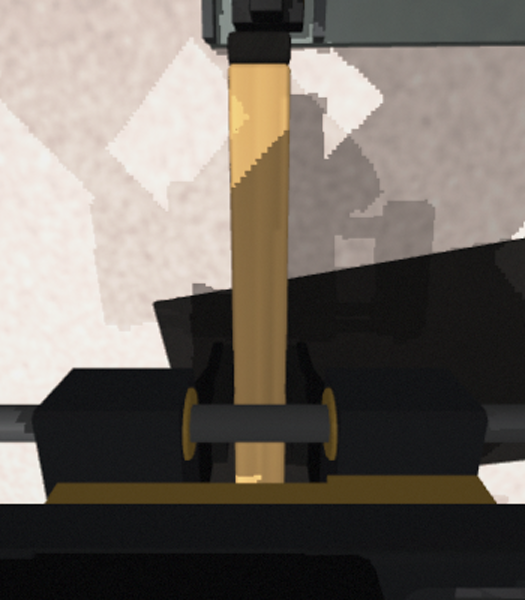

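```bash
python3 - <<'E'
from h import *
c=cams.camera("wrist");M=np.load("M10.npy")
f=lambda L:[(150+a/1.5,b/1.5) for a,b in L]
print(atz(c,f([(230,33),(290,33)]),.073,M)); print("block rear base",atz(c,f([(232,26),(302,26)]),.022,M),"rib",atz(c,f([(265,27)]),.036,M), "tray edge",atz(c,f([(205,42),(325,47)]),.008,M))
E
```

```text
[[ 0.45945376 -0.20331469  0.073     ]
 [ 0.47968452 -0.20442352  0.073     ]]
block rear base [[ 0.45437243 -0.18592338  0.022     ]
 [ 0.48532274 -0.18764713  0.022     ]] rib [[ 0.46966666 -0.19126332  0.036     ]] tray edge [[ 0.43936513 -0.18771736  0.008     ]
 [ 0.49653989 -0.19288554  0.008     ]]
```

play_rows(commands=[{"x": 0,"y": 0,"z": 9,"spin": 0.005},{"x": 0,"y": 0,"z": 9,"spin": 0},{"x": 0,"y": 0,"z": 9,"spin": 0},{"x": 0,"y": 0,"z": 6,"spin": 0},{"x": 0,"y": 0,"z": 0,"spin": 0}])

```text
time: 58.15
position: [0.4613, -0.3282, 0.0098]
tool_rot: [0.721, 0.692, -0.016, -0.03]
ft_force: [-0.3, 1.2, -0.5]
grip_width: 0.0209
```

```bash
python3 - <<'E'
from h import *
plan((.4622,-.31,.004),-.045,vmax=10)
o=robot.get_obs();print(o["ft_force"]);c=cams.camera("wrist");save(c,"w49",(150,0,500,400),1.5);np.save("M10.npy",w2c(c,o))
s=cams.camera("scene");save(s,"s10",(180,110,360,240),4.4)
E
```

```text
from [ 0.4613 -0.3282  0.0098] tilt [-0.064  0.021] yaw -0.041 dyaw -0.004 q6 -0.725 rows 2
{"x":9,"y":0,"z":3,"spin":0.002}, {"x":9,"y":0,"z":3,"spin":0.002}, 
[-0.27987621  1.2307916  -0.46478905]
```

View pics/w49.png

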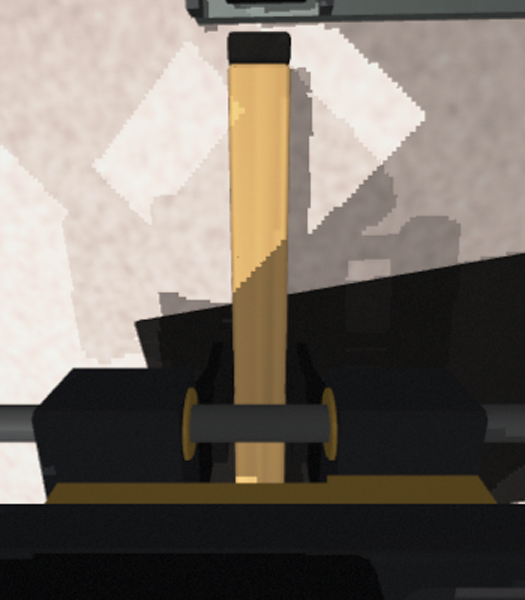

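View pics/s10.png

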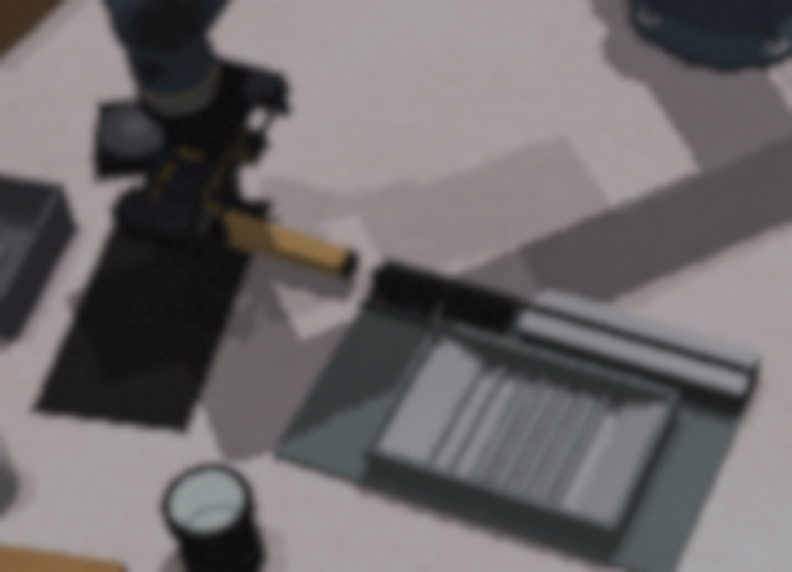

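play_rows(commands=[{"x": 0,"y": 0,"z": 5,"spin": 0},{"x": 6,"y": 1,"z": 0,"spin": 0.004},{"x": 8,"y": 0,"z": 0,"spin": 0},{"x": 8,"y": 0,"z": 0,"spin": 0},{"x": 8,"y": 0,"z": 0,"spin": 0},{"x": 0,"y": 0,"z": 0,"spin": 0}])

```text
time: 58.85
position: [0.4646, -0.2962, 0.0067]
tool_rot: [0.723, 0.691, -0.016, -0.028]
ft_force: [0.2, -0.4, -0.8]
grip_width: 0.021
```

```bash
python3 - <<'E'
from h import *
o=robot.get_obs();p=o["position"];print("line x",.4752+.045*(p[1]+.036));plan((.4752+.045*(p[1]+.036+.02),p[1]+.02,.004),-.045,vmax=10)
print(o["ft_force"]);c=cams.camera("wrist");save(c,"w50",(150,0,500,400),1.5)
E
```

```text
line x 0.4634906196417305
from [ 0.4646 -0.2962  0.0067] tilt [-0.061  0.018] yaw -0.045 dyaw -0.0 q6 -0.677 rows 3
{"x":7,"y":0,"z":1,"spin":0.000}, {"x":7,"y":0,"z":1,"spin":0.000}, {"x":7,"y":0,"z":1,"spin":0.000}, 
[ 0.19458959 -0.35960905 -0.78609195]
```

View pics/w50.png

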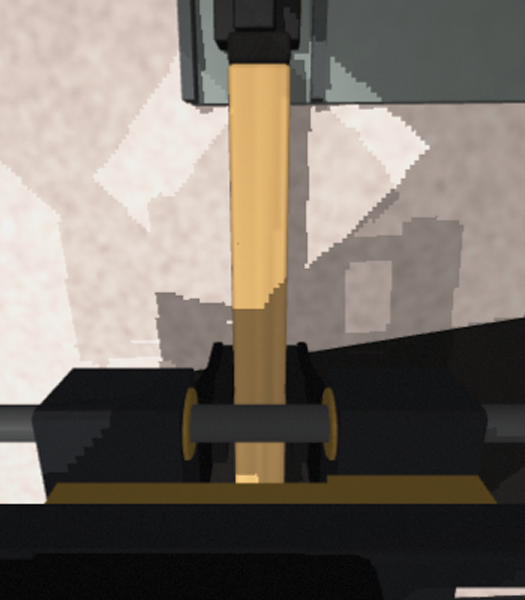

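play_rows(commands=[{"x": 8,"y": 0,"z": 1,"spin": 0},{"x": 8,"y": 0,"z": 0,"spin": 0},{"x": 8,"y": 0,"z": 0,"spin": 0},{"x": 8,"y": 0,"z": 0,"spin": 0},{"x": 8,"y": 0,"z": 0,"spin": 0},{"x": 8,"y": 0,"z": 0,"spin": 0}])

```text
time: 59.5
position: [0.468, -0.2469, 0.0068]
tool_rot: [0.723, 0.69, -0.016, -0.026]
ft_force: [-0.0, 0.1, -1.9]
grip_width: 0.0211
```

```bash
python3 - <<'E'
from h import *
o=robot.get_obs();p=o["position"];print("line x",.4752+.045*(p[1]+.036));plan((.4752+.045*(p[1]+.036+.02),p[1]+.02,.004),-.045,vmax=10)
print(o["ft_force"]);c=cams.camera("wrist");save(c,"w51",(150,0,500,400),1.5)
E
```

```text
line x 0.4657079970676049
from [ 0.468  -0.2469  0.0068] tilt [-0.059  0.015] yaw -0.046 dyaw 0.001 q6 -0.605 rows 3
{"x":7,"y":-1,"z":1,"spin":-0.000}, {"x":7,"y":-1,"z":1,"spin":-0.000}, {"x":7,"y":-1,"z":1,"spin":-0.000}, 
[-0.04996324  0.07768197 -1.86020644]
```

View pics/w51.png

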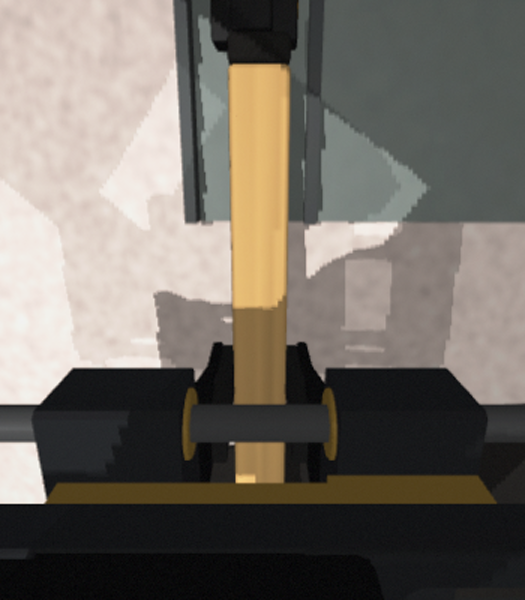

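play_rows(commands=[{"x": 8,"y": -1,"z": 0,"spin": 0},{"x": 8,"y": -1,"z": 0,"spin": 0},{"x": 8,"y": 0,"z": 0,"spin": 0},{"x": 8,"y": 0,"z": 0,"spin": 0},{"x": 8,"y": 0,"z": 0,"spin": 0}])

```text
time: 60.05
position: [0.4675, -0.2023, 0.0075]
tool_rot: [0.723, 0.69, -0.016, -0.027]
ft_force: [0.3, -0.6, -1.2]
grip_width: 0.0213
```

```bash
python3 - <<'E'
from h import *
o=robot.get_obs();p=o["position"];print("line x",.4752+.045*(p[1]+.036));plan((.4752+.045*(p[1]+.036+.02),p[1]+.02,.004),-.045,vmax=10)
print(o["ft_force"]);c=cams.camera("wrist");save(c,"w52",(150,0,500,400),1.5)
s=cams.camera("scene");save(s,"s11",(180,110,360,240),4.4)
E
```

```text
line x 0.46771448045577807
from [ 0.4675 -0.2023  0.0075] tilt [-0.06   0.017] yaw -0.046 dyaw 0.001 q6 -0.542 rows 3
{"x":7,"y":0,"z":1,"spin":-0.000}, {"x":7,"y":0,"z":1,"spin":-0.000}, {"x":7,"y":0,"z":1,"spin":-0.000}, 
[ 0.27624426 -0.58694889 -1.19596182]
```

View pics/w52.png

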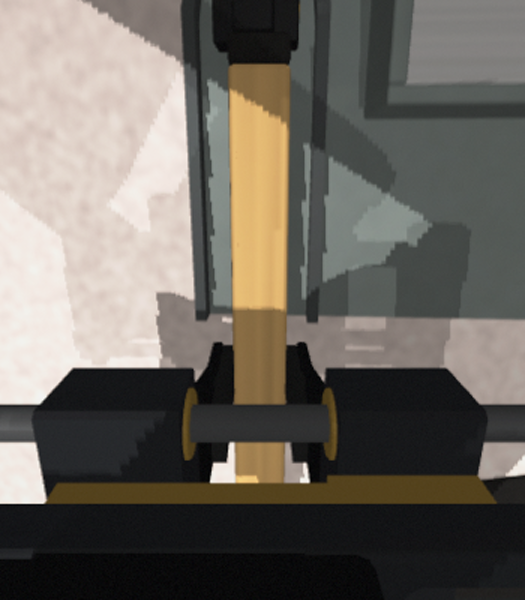

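View pics/s11.png

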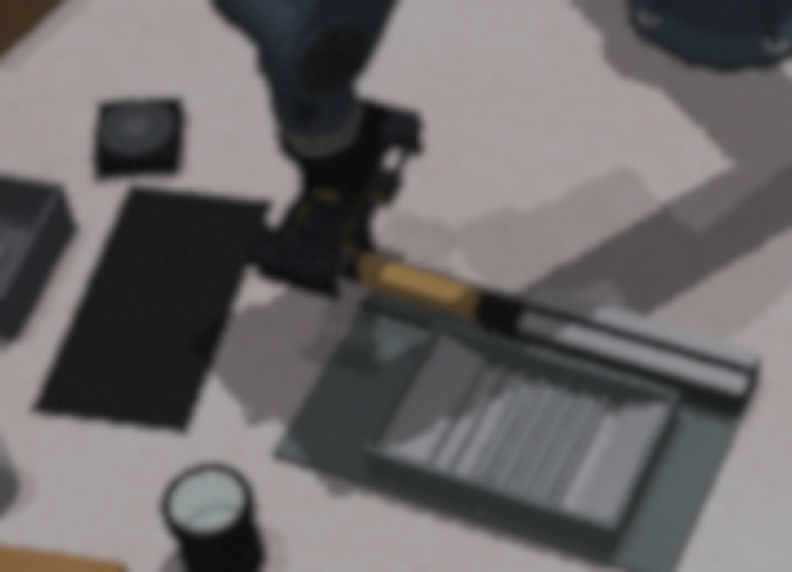

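play_rows(commands=[{"x": 8,"y": 0,"z": 1,"spin": 0},{"x": 8,"y": 0,"z": 0,"spin": 0},{"x": 8,"y": 0,"z": 0,"spin": 0},{"x": 8,"y": 0,"z": 0,"spin": 0},{"x": 8,"y": 0,"z": 0,"spin": 0}])

```text
time: 60.65
position: [0.4698, -0.16, 0.0071]
tool_rot: [0.723, 0.69, -0.016, -0.026]
ft_force: [-0.4, -0.3, -1.1]
grip_width: 0.0213
```

```bash
python3 - <<'E'
from h import *
o=robot.get_obs();p=o["position"];print("line x",.4752+.045*(p[1]+.036));plan((.4752+.045*(p[1]+.036+.02),p[1]+.02,.004),-.045,vmax=10)
print(o["ft_force"]);c=cams.camera("wrist");save(c,"w53",(150,0,500,400),1.5)
E
```

```text
line x 0.46962053896180345
from [ 0.4698 -0.16    0.0071] tilt [-0.059  0.016] yaw -0.046 dyaw 0.001 q6 -0.474 rows 3
{"x":7,"y":0,"z":1,"spin":-0.000}, {"x":7,"y":0,"z":1,"spin":-0.000}, {"x":7,"y":0,"z":1,"spin":-0.000}, 
[-0.38933649 -0.25270765 -1.05666985]
```

View pics/w53.png

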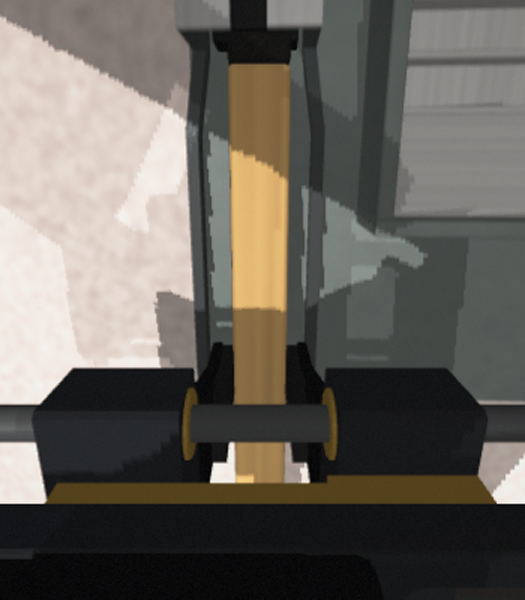

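Both blocks are entering the channel in line. Continue.

play_rows(commands=[{"x": 7,"y": 0,"z": 0,"spin": 0},{"x": 7,"y": 0,"z": 0,"spin": 0},{"x": 7,"y": 0,"z": 0,"spin": 0},{"x": 7,"y": 0,"z": 0,"spin": 0},{"x": 7,"y": 0,"z": 0,"spin": 0}])

```text
time: 61.2
position: [0.4711, -0.1209, 0.0076]
tool_rot: [0.723, 0.69, -0.016, -0.027]
ft_force: [-0.4, 0.1, -0.5]
grip_width: 0.0216
```

```bash
python3 - <<'E'
from h import *
o=robot.get_obs();p=o["position"];print("line x",.4752+.045*(p[1]+.036));plan((.4752+.045*(p[1]+.036+.02),p[1]+.02,.004),-.045,vmax=10)
print(o["ft_force"]);c=cams.camera("wrist");save(c,"w54",(150,0,500,400),1.5)
E
```

```text
line x 0.4713809844677885
from [ 0.4711 -0.1209  0.0076] tilt [-0.06   0.017] yaw -0.046 dyaw 0.001 q6 -0.41 rows 3
{"x":7,"y":0,"z":1,"spin":-0.000}, {"x":7,"y":0,"z":1,"spin":-0.000}, {"x":7,"y":0,"z":1,"spin":-0.000}, 
[-0.35376016  0.07307948 -0.46018155]
```

View pics/w54.png

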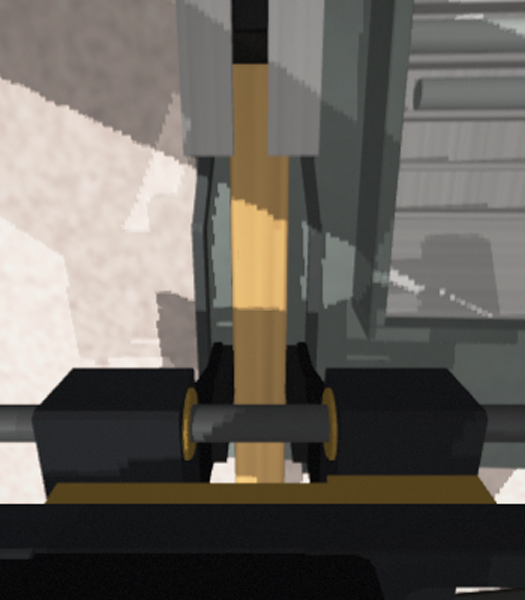

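play_rows(commands=[{"x": 6,"y": 0,"z": 0,"spin": 0},{"x": 6,"y": 0,"z": 0,"spin": 0},{"x": 5,"y": 0,"z": 0,"spin": 0},{"x": 4,"y": 0,"z": 0,"spin": 0},{"x": 3,"y": 0,"z": 0,"spin": 0}])

```text
time: 61.75
position: [0.472, -0.0937, 0.008]
tool_rot: [0.723, 0.691, -0.016, -0.027]
ft_force: [0.1, -1.1, -1.6]
grip_width: 0.0213
```

play_rows(commands=[{"x": 3,"y": 0,"z": 0,"spin": 0},{"x": 2,"y": 0,"z": 0,"spin": 0},{"x": 2,"y": 0,"z": 0,"spin": 0}])

```text
time: 62.05
position: [0.4734, -0.0878, 0.0083]
tool_rot: [0.722, 0.691, -0.016, -0.025]
ft_force: [-0.5, -10.7, 0.3]
grip_width: 0.0211
```

play_rows(commands=[{"x": 2,"y": 0,"z": 0,"spin": 0},{"x": 2,"y": 0,"z": 0,"spin": 0},{"x": 0,"y": 0,"z": 0,"spin": 0}])

```text
time: 62.35
position: [0.4763, -0.0889, 0.0091]
tool_rot: [0.72, 0.693, -0.017, -0.021]
ft_force: [0.2, -0.3, -0.8]
grip_width: 0.0208
```

```bash
python3 - <<'E'
from h import *
o=robot.get_obs();print(o["ft_force"],o["position"])
c=cams.camera("wrist");save(c,"w55",(100,0,500,240),1.9)
c=cams.camera("top");save(c,"t10",(280,190,420,245),5.5)
c=cams.camera("scene");save(c,"s12",(280,160,370,220),8)
E
```

```text
[ 0.24839079 -0.28069205 -0.75682107] [ 0.4763206  -0.08886284  0.00909498]
```

View pics/w55.png

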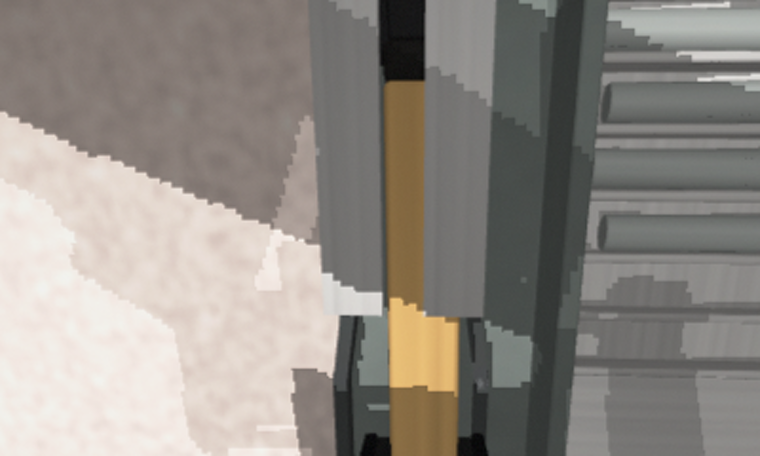

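View pics/t10.png

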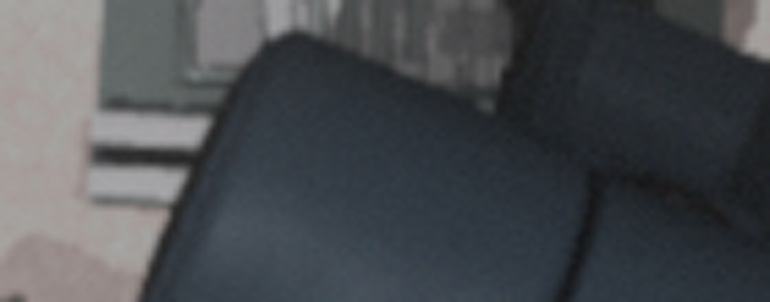

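View pics/s12.png

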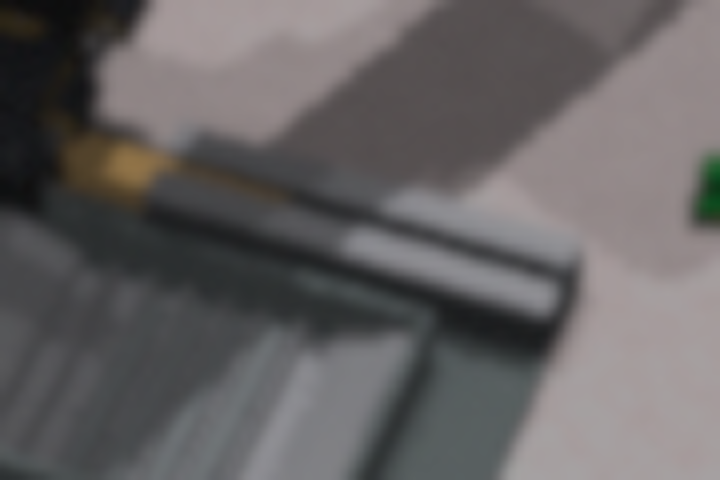

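play_rows(commands=[{"x": 2,"y": -2,"z": 0,"spin": 0},{"x": 2,"y": 0,"z": 0,"spin": 0}])

```text
time: 62.7
position: [0.4768, -0.0883, 0.0096]
tool_rot: [0.719, 0.695, -0.018, -0.017]
ft_force: [-0.8, -9.9, 0.1]
grip_width: 0.0211
```

play_rows(commands=[{"x": 2,"y": 0,"z": 0,"spin": 0},{"x": 1,"y": 0,"z": 0,"spin": 0}])

```text
time: 62.9
position: [0.4786, -0.0887, 0.0101]
tool_rot: [0.717, 0.696, -0.018, -0.013]
ft_force: [-0.3, -4.8, 0.0]
grip_width: 0.0212
```

play_rows(commands=[{"x": -3,"y": -1,"z": 0,"spin": 0},{"x": -8,"y": -2,"z": 0,"spin": 0},{"x": -8,"y": -2,"z": 0,"spin": 0},{"x": -8,"y": 0,"z": 0,"spin": 0},{"x": -8,"y": 0,"z": 0,"spin": 0},{"x": -8,"y": 0,"z": 0,"spin": 0}])

```text
time: 63.5
position: [0.4701, -0.1322, 0.0102]
tool_rot: [0.718, 0.696, -0.018, -0.015]
ft_force: [0.1, 0.3, 0.5]
grip_width: 0.021
```

```bash
python3 - <<'E'
from h import *
o=robot.get_obs();p=o["position"];print("line x",.4752+.045*(p[1]+.036));plan((.4752+.045*(p[1]+.036-.06),p[1]-.06,.008),-.045,vmax=10)
print(o["ft_force"]);c=cams.camera("wrist");save(c,"w56",(150,0,500,400),1.5)
E
```

```text
line x 0.47086987849414724
from [ 0.4701 -0.1322  0.0102] tilt [-0.047 -0.003] yaw -0.031 dyaw -0.014 q6 -0.421 rows 7
{"x":-9,"y":0,"z":0,"spin":0.002}, {"x":-9,"y":0,"z":0,"spin":0.002}, {"x":-9,"y":0,"z":0,"spin":0.002}, {"x":-9,"y":0,"z":0,"spin":0.002}, {"x":-9,"y":0,"z":0,"spin":0.002}, {"x":-9,"y":0,"z":0,"spin":0.002}, {"x":-9,"y":0,"z":0,"spin":0.002}, 
[0.09274179 0.25259337 0.46135295]
```

View pics/w56.png

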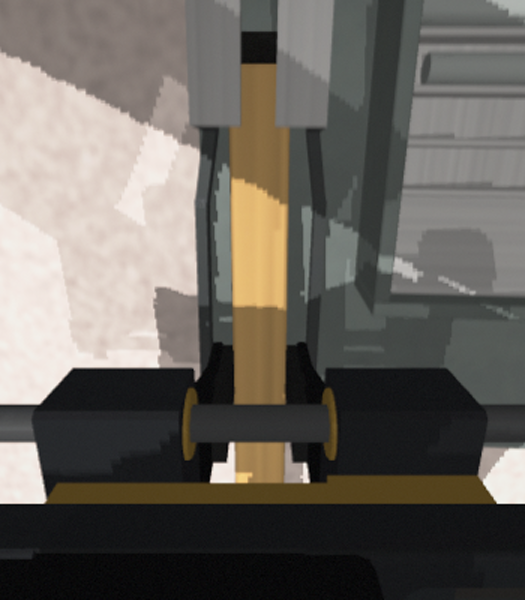

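Stick withdrawing, block stays inside. Continue back out.

play_rows(commands=[{"x": -9,"y": 0,"z": 0,"spin": 0.007},{"x": -9,"y": 0,"z": 0,"spin": 0.007},{"x": -9,"y": 0,"z": 0,"spin": 0},{"x": -9,"y": 0,"z": 0,"spin": 0},{"x": -9,"y": 0,"z": 0,"spin": 0},{"x": -9,"y": 0,"z": 0,"spin": 0},{"x": 0,"y": 0,"z": -8,"spin": 0},{"x": 0,"y": 0,"z": -12,"spin": 0}])

```text
time: 64.35
position: [0.468, -0.1931, 0.0303]
tool_rot: [0.724, 0.689, -0.018, -0.016]
ft_force: [1.1, 0.0, -0.9]
grip_width: 0.0214
```

play_rows(commands=[{"x": 0,"y": 0,"z": -16,"spin": 0},{"x": 0,"y": 0,"z": -16,"spin": 0},{"x": 0,"y": 0,"z": -16,"spin": 0},{"x": 0,"y": 0,"z": -12,"spin": 0},{"x": 0,"y": 0,"z": 0,"spin": 0}])

```text
time: 64.85
position: [0.4718, -0.1914, 0.0981]
tool_rot: [0.723, 0.69, -0.018, -0.014]
ft_force: [0.2, 0.1, -1.4]
grip_width: 0.0214
```

```bash
python3 - <<'E'
from h import *
# target: mat centre .541,-.369, axis .17 ; stick centre = grip - .015*axis(+x end is rear)
ax=np.array([np.cos(.17),np.sin(.17)]);g=np.array([.541,-.366])+.015*ax;print(g)
o=robot.get_obs();print(o["position"])
plan((g[0],g[1],.1),dyf=1.741+.045,vmax=20)
c=cams.camera("wrist");save(c,"w57",(100,0,500,240),1.9);np.save("M11.npy",w2c(c,o))
c=cams.camera("top");save(c,"t11",(280,140,430,245),5)
E
```

```text
[ 0.55578377 -0.36346226]
[ 0.47184843 -0.19139359  0.09812773]
from [ 0.4718 -0.1914  0.0981] tilt [-0.045 -0.004] yaw -0.047 dyaw 1.786 q6 -0.515 rows 13
{"x":-13,"y":7,"z":0,"spin":-0.137}, {"x":-14,"y":5,"z":0,"spin":-0.137}, {"x":-14,"y":3,"z":0,"spin":-0.137}, {"x":-15,"y":1,"z":0,"spin":-0.137}, {"x":-15,"y":-1,"z":0,"spin":-0.137}, {"x":-14,"y":-3,"z":0,"spin":-0.137}, {"x":-14,"y":-5,"z":0,"spin":-0.137}, {"x":-13,"y":-7,"z":0,"spin":-0.137}, {"x":-12,"y":-8,"z":0,"spin":-0.137}, {"x":-11,"y":-10,"z":0,"spin":-0.137}, {"x":-9,"y":-11,"z":0,"spin":-0.137}, {"x":-8,"y":-12,"z":0,"spin":-0.137}, {"x":-6,"y":-13,"z":0,"spin":-0.137},
```

View pics/w57.png

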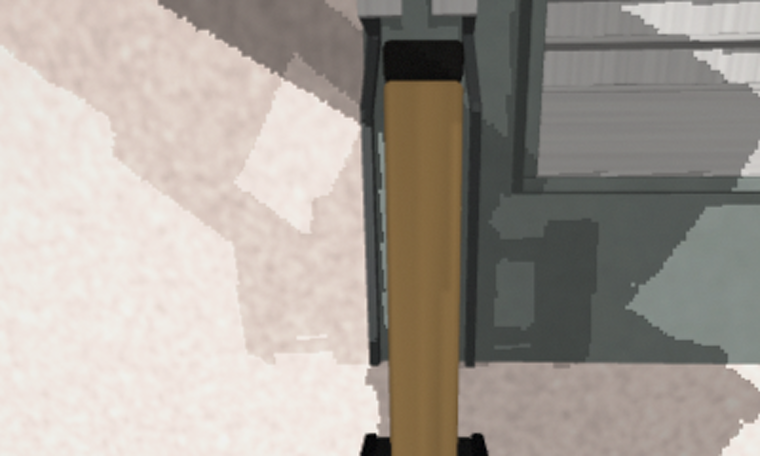

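View pics/t11.png

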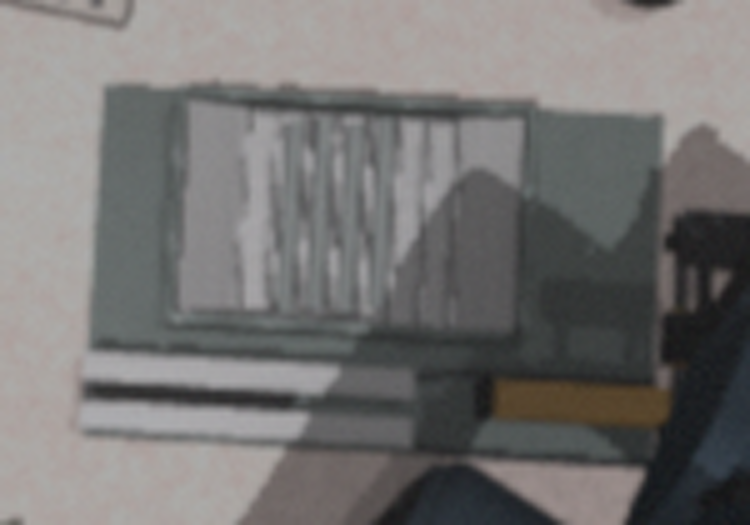

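```bash
python3 - <<'E'
from h import *
y=-.045;ey=np.array([-np.sin(y),np.cos(y)]);m=np.array([.4752,-.036])
t=cams.camera("top");save(t,"t12",(290,200,380,240),8)
# sample intensity along slit centre at z=.036 vs distance from mouth
for d in range(-10,206,6):
    q=m+ey*d/1000;px=proj(t,[q[0],q[1],.036])[0];print(d,t["img"][int(round(px[1]))-0,int(round(px[0]))].mean().round(),end=" | ")
E
```

```text
-10 54.0 | -4 67.0 | 2 66.0 | 8 64.0 | 14 61.0 | 20 65.0 | 26 65.0 | 32 65.0 | 38 64.0 | 44 62.0 | 50 63.0 | 56 64.0 | 62 69.0 | 68 85.0 | 74 58.0 | 80 55.0 | 86 53.0 | 92 52.0 | 98 50.0 | 104 49.0 | 110 48.0 | 116 44.0 | 122 48.0 | 128 50.0 | 134 58.0 | 140 52.0 | 146 52.0 | 152 51.0 | 158 50.0 | 164 53.0 | 170 50.0 | 176 51.0 | 182 48.0 | 188 60.0 | 194 57.0 | 200 79.0 |
```

View pics/t12.png

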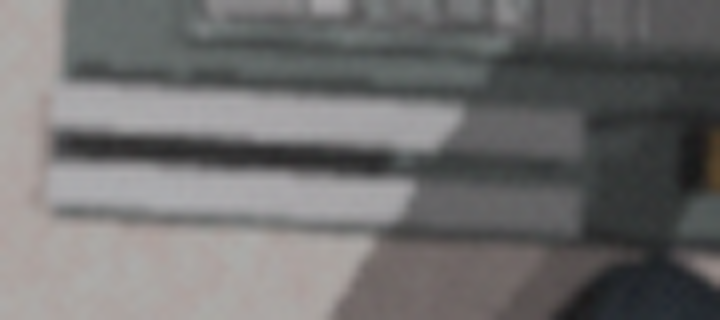

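play_rows(commands=[{"x": -13,"y": 6,"z": 0,"spin": -0.08},{"x": -14,"y": 5,"z": 0,"spin": -0.12},{"x": -14,"y": 4,"z": 0,"spin": -0.12},{"x": -14,"y": 2,"z": 0,"spin": -0.12},{"x": -14,"y": 0,"z": 0,"spin": -0.12},{"x": -14,"y": -2,"z": 0,"spin": -0.12},{"x": -13,"y": -3,"z": 0,"spin": -0.12},{"x": -13,"y": -5,"z": 0,"spin": -0.12}])

```text
time: 65.8
position: [0.5097, -0.2906, 0.0847]
tool_rot: [0.323, 0.946, -0.005, -0.033]
ft_force: [0.5, 0.4, -1.0]
grip_width: 0.0215
```

```bash
python3 - <<'E'
from h import *
plan((.5558,-.3635,.1),1.741,vmax=20)
E
```

```text
from [ 0.5097 -0.2906  0.0847] tilt [-0.066  0.013] yaw 0.914 dyaw 0.827 q6 -1.58 rows 6
{"x":-13,"y":-5,"z":-3,"spin":-0.138}, {"x":-13,"y":-7,"z":-3,"spin":-0.138}, {"x":-11,"y":-8,"z":-3,"spin":-0.138}, {"x":-10,"y":-10,"z":-3,"spin":-0.138}, {"x":-9,"y":-11,"z":-3,"spin":-0.138}, {"x":-7,"y":-12,"z":-3,"spin":-0.138},
```

play_rows(commands=[{"x": -13,"y": -5,"z": -3,"spin": -0.12},{"x": -12,"y": -6,"z": -3,"spin": -0.12},{"x": -11,"y": -8,"z": -3,"spin": -0.12},{"x": -10,"y": -9,"z": -3,"spin": -0.12},{"x": -8,"y": -10,"z": -3,"spin": -0.12},{"x": -6,"y": -9,"z": -3,"spin": -0.12},{"x": -3,"y": -6,"z": 0,"spin": -0.1},{"x": 0,"y": 0,"z": 0,"spin": 0}])

```text
time: 66.6
position: [0.5509, -0.3624, 0.0866]
tool_rot: [-0.098, 0.994, 0.018, -0.04]
ft_force: [0.0, 0.6, -2.0]
grip_width: 0.0211
```

```bash
python3 - <<'E'
from h import *
plan((.5558,-.3635,.03),1.741,vmax=10)
o=robot.get_obs();c=cams.camera("wrist");save(c,"w58",(150,0,500,400),1.5)
E
```

```text
from [ 0.5509 -0.3624  0.0866] tilt [-0.082  0.027] yaw 1.766 dyaw -0.025 q6 -2.483 rows 6
{"x":-1,"y":-1,"z":9,"spin":0.004}, {"x":-1,"y":-1,"z":9,"spin":0.004}, {"x":-1,"y":-1,"z":9,"spin":0.004}, {"x":-1,"y":-1,"z":9,"spin":0.004}, {"x":-1,"y":-1,"z":9,"spin":0.004}, {"x":-1,"y":-1,"z":9,"spin":0.004},
```

View pics/w58.png

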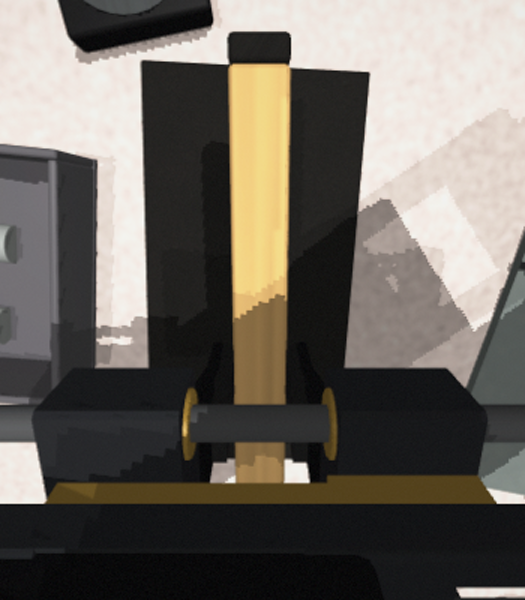

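play_rows(commands=[{"x": -2,"y": -1,"z": 10,"spin": 0.01},{"x": -2,"y": -1,"z": 10,"spin": 0.01},{"x": -2,"y": -1,"z": 10,"spin": 0.005},{"x": -1,"y": -1,"z": 10,"spin": 0},{"x": 0,"y": 0,"z": 10,"spin": 0},{"x": 0,"y": 0,"z": 10,"spin": 0},{"x": 0,"y": 0,"z": 8,"spin": 0},{"x": 0,"y": 0,"z": 0,"spin": 0}])

```text
time: 67.45
position: [0.5493, -0.3583, 0.0086]
tool_rot: [-0.081, 0.996, 0.021, -0.043]
ft_force: [-0.1, 0.5, -1.9]
grip_width: 0.0211
```

```bash
python3 - <<'E'
from h import *
plan((.5558,-.3635,-.005),1.741,vmax=10)
o=robot.get_obs();c=cams.camera("wrist");save(c,"w59",(150,0,500,400),1.5)
E
```

```text
from [ 0.5493 -0.3583  0.0086] tilt [-0.089  0.034] yaw 1.732 dyaw 0.009 q6 -2.441 rows 2
{"x":-3,"y":-3,"z":6,"spin":-0.004}, {"x":-3,"y":-3,"z":6,"spin":-0.004},
```

View pics/w59.png

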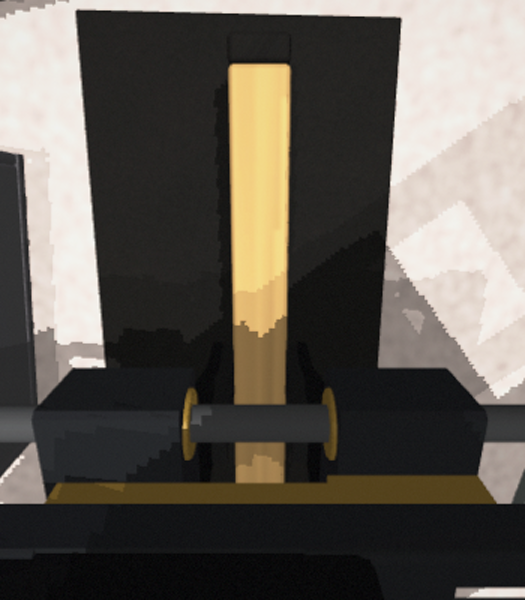

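play_rows(commands=[{"x": -3,"y": -2,"z": 5,"spin": 0},{"x": -3,"y": -2,"z": 4,"spin": 0},{"x": 0,"y": 0,"z": 2,"spin": 0}])

```text
time: 67.8
position: [0.5571, -0.3627, -0.0017]
tool_rot: [-0.081, 0.996, 0.019, -0.041]
ft_force: [-1.5, 0.9, -0.8]
grip_width: 0.0212
```

play_rows(commands=[{"x": 0,"y": 0,"z": 3,"spin": 0},{"x": 0,"y": 0,"z": 2,"spin": 0}])

```text
time: 68.0
position: [0.557, -0.3629, -0.0066]
tool_rot: [-0.081, 0.996, 0.019, -0.041]
ft_force: [-1.0, -0.9, 0.9]
grip_width: 0.0213
```

play_rows(commands=[{"x": 0,"y": 0,"z": 2,"spin": 0},{"x": 0,"y": 0,"z": 0,"spin": 0}])

```text
time: 68.2
position: [0.5568, -0.3631, -0.0077]
tool_rot: [-0.081, 0.996, 0.018, -0.041]
ft_force: [-1.0, 0.3, 1.5]
grip_width: 0.0212
```

play_rows(commands=[{"x": 0,"y": 0,"z": 0,"spin": 0},{"x": 0,"y": 0,"z": 0,"spin": 0},{"x": 0,"y": 0,"z": 0,"spin": 0},{"x": 0,"y": 0,"z": 0,"spin": 0},{"x": 0,"y": 0,"z": -8,"spin": 0},{"x": 0,"y": 0,"z": -12,"spin": 0},{"x": 0,"y": 0,"z": -20,"spin": 0},{"x": 0,"y": 0,"z": -20,"spin": 0}], grip=0.5)

```text
time: 69.0
position: [0.5605, -0.3635, 0.0528]
tool_rot: [-0.081, 0.996, 0.02, -0.043]
ft_force: [-0.1, 0.3, 0.1]
grip_width: 0.0435
```

play_rows(commands=[{"x": 0,"y": 0,"z": -25,"spin": 0},{"x": 0,"y": 0,"z": -30,"spin": 0},{"x": 0,"y": 0,"z": -30,"spin": 0},{"x": 0,"y": 0,"z": -20,"spin": 0},{"x": 0,"y": 0,"z": 0,"spin": 0}])

```text
time: 69.5
position: [0.5728, -0.3689, 0.1706]
tool_rot: [-0.082, 0.996, 0.016, -0.039]
ft_force: [0.3, -0.5, 0.7]
grip_width: 0.0435
```

```bash
python3 - <<'E'
from h import *
o=robot.get_obs();c=cams.camera("wrist");save(c,"w60");plan((.56,.03,.2),np.pi/2,vmax=40)
t=cams.camera("top");save(t,"t13",(150,110,470,320),2.5)
E
```

```text
from [ 0.5721 -0.3683  0.1691] tilt [-0.082  0.027] yaw 1.733 dyaw -0.162 q6 -2.444 rows 10
{"x":-5,"y":40,"z":-2,"spin":0.016}, {"x":-4,"y":40,"z":-2,"spin":0.016}, {"x":-4,"y":40,"z":-2,"spin":0.016}, {"x":-3,"y":40,"z":-2,"spin":0.016}, {"x":-3,"y":40,"z":-2,"spin":0.016}, {"x":-2,"y":40,"z":-2,"spin":0.016}, {"x":-1,"y":40,"z":-2,"spin":0.016}, {"x":-1,"y":40,"z":-2,"spin":0.016}, {"x":0,"y":40,"z":-2,"spin":0.016}, {"x":1,"y":40,"z":-2,"spin":0.016},
```

View pics/w60.png

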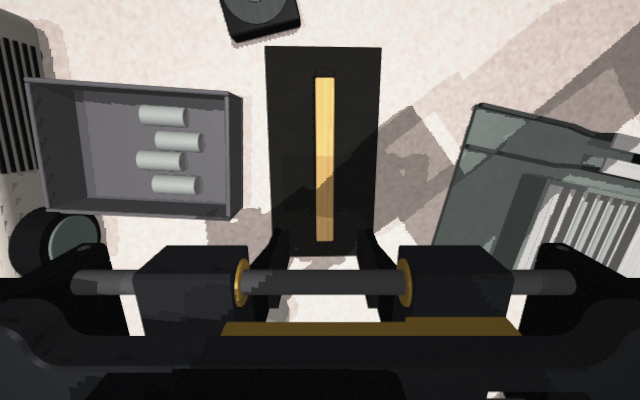

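View pics/t13.png

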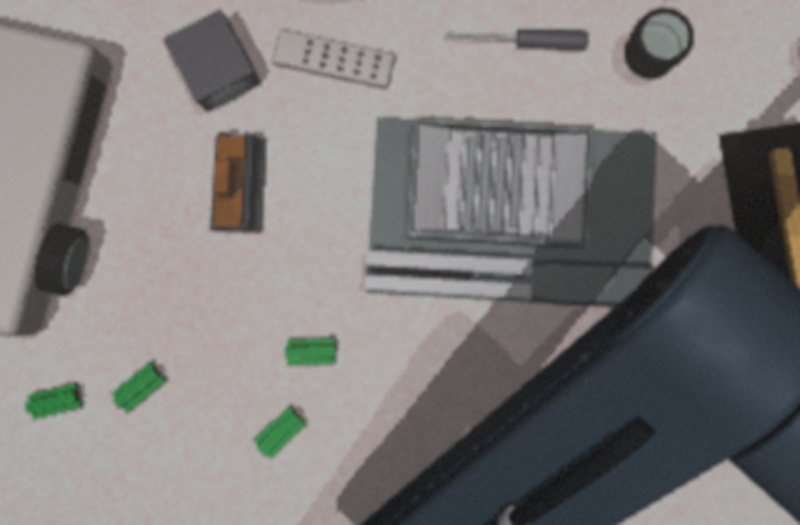

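play_rows(commands=[{"x": -3,"y": 20,"z": -6,"spin": 0.02},{"x": -4,"y": 40,"z": -5,"spin": 0.02},{"x": -4,"y": 40,"z": -5,"spin": 0.02},{"x": -3,"y": 40,"z": -5,"spin": 0.02},{"x": -3,"y": 40,"z": -5,"spin": 0.02},{"x": -2,"y": 40,"z": -5,"spin": 0.02},{"x": -1,"y": 40,"z": 0,"spin": 0.02},{"x": -1,"y": 40,"z": 0,"spin": 0.02}])

```text
time: 70.4
position: [0.56, -0.0595, 0.1945]
tool_rot: [0.007, 0.998, 0.021, -0.055]
ft_force: [-0.1, 0.1, 0.5]
grip_width: 0.0434
```

play_rows(commands=[{"x": 0,"y": 40,"z": 0,"spin": 0},{"x": 0,"y": 30,"z": 0,"spin": 0},{"x": 0,"y": 20,"z": 0,"spin": 0},{"x": 0,"y": 0,"z": 0,"spin": 0},{"x": 0,"y": 0,"z": 0,"spin": 0}])

```text
time: 70.9
position: [0.5532, 0.0405, 0.1905]
tool_rot: [0.004, 0.998, 0.023, -0.064]
ft_force: [-0.2, -1.2, 0.2]
grip_width: 0.0439
```

```bash
python3 - <<'E'
from h import *
o=robot.get_obs();print(o["position"]);c=cams.camera("wrist");M=w2c(c,o);save(c,"w61",(130,0,530,250),2)
y=-.045;ey=np.array([-np.sin(y),np.cos(y)]);m=np.array([.4752,-.036])
for d in (0,74,134,194):
    q=m+ey*d/1000;print(d,(proj(c,[q[0],q[1],.036],M)[0]-[130,0])*2)
s=cams.camera("scene");save(s,"s13",(340,170,440,255),7)
E
```

```text
[0.55319281 0.04054153 0.19046035]
0 [246.3907283  260.94884946]
74 [368.18941261 265.35342565]
134 [465.0029739  268.85447091]
194 [560.12640171 272.29439629]
```

View pics/w61.png

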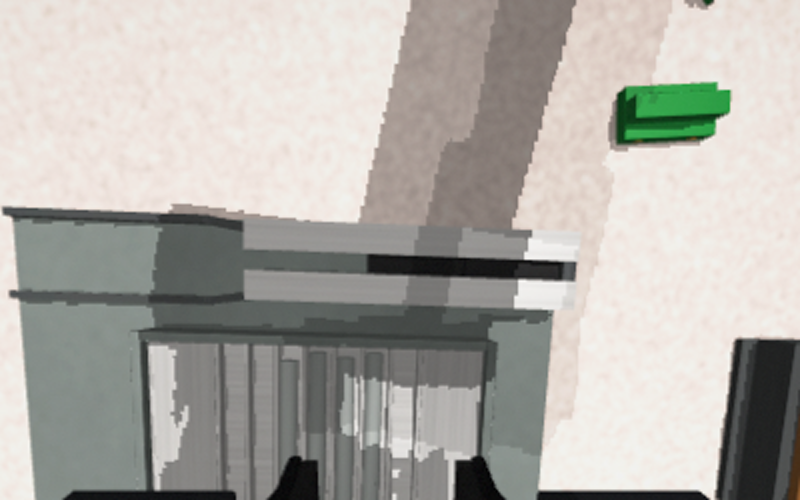

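View pics/s13.png

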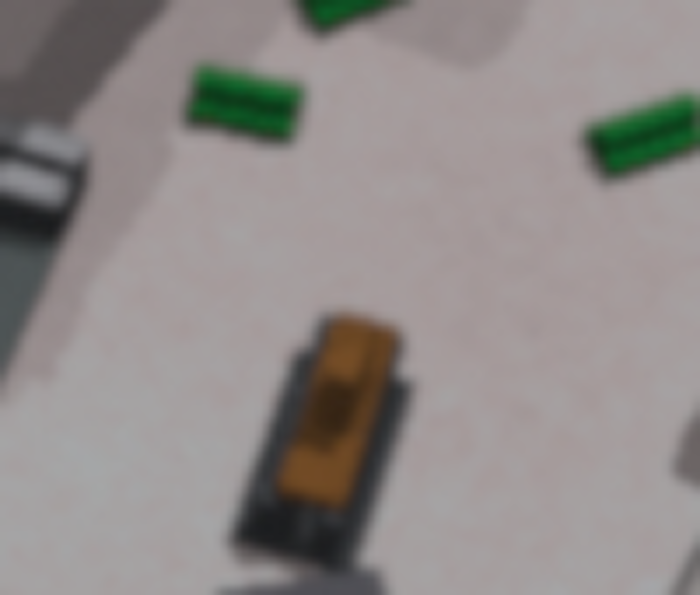

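```bash
python3 - <<'E'
from h import *
print(robot.hand_in())
E
```

```text
the job is handed in; nothing more can be done
None
```

The kit is made up and the job is handed in, at about 71 s of robot time.

- **Rods:** All four rods are combed down into four neighbouring grooves. A second pass of the rake, about 2–5 mm over the ridges, met no more than about 1 N, and the last wrist view shows all four in their grooves. The gripper never touched a rod. The first pass peaked at about 6 N as the last rods closed up, so I backed the rake off before the second pass.
- **Rake:** It is back upright in its stand. The last scene view shows the bar lying between the stand walls.
- **Glide blocks:** Only two black blocks were there, and both are fully home. Pushing stopped firmly at about 10 N, twice, at the same place. In the last wrist view the rear of the second block was at column 367 (368 worked out) and the front of the first at 562 (560 worked out).
- **Stick and the rest:** The stick lies flat on the mat. The lens, screwdriver, remote and green look-alikes were left alone.

**Faults on the way:**
- The fingertips sit more than 20 mm short of the reported TCP, so my first two grasps at the first block closed on air above it. The third, set lower, held.
- The first block also touched a rail lightly, at about 3 N, while being set down.
- The tool's tilt crept up to about 5 degrees over the run, because the moves could not correct it.

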